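# Put the hallway gadgets back on charge

## Robot

A 6-joint arm with a two-finger parallel gripper is mounted at the origin on the work surface. World frame = base frame: x ahead of the robot, y to its left, z up, the work surface at z = 0. Lengths are in m, angles in degrees, forces in N, time in s.
With the tool pointing down it reaches from about 0.275 to 0.75 m from the base axis. Payload 10.2 kg.
Tool frame: the origin (TCP) lies at the very end of the fingers, on their centre line; the grasp point (between the pads) lies 19 mm behind it; x points along the fingers, y is the direction in which the jaws open and shut, and the axes are right-handed (so a half turn about x gives the same grasp; the last joint's range is limited). The gripper opens to 88 mm and grips with 3 to 60 N. Pads are 18 mm wide; open, the fingers measure 123 mm over their backs; the gripper's body (75 mm by 187 mm) begins 45 mm behind the grasp point.
Start: joints at [53.434, 17.928, 85.812, -0, 76.261, -12.8], TCP at [0.212, 0.48, 0.218] pointing down, gripper open.
Joint ranges: [-168.41, 168.41], [-55.51, 124.54], [10.69, 146.95], [-70.63, 250.63], [1, 178], [-165.06, 165.06]. Speed limits (degrees/s): [136.94, 136.94, 172.46, 180, 180, 180].

## Interface

Orientations are given as a 3x3 rotation matrix whose columns are the frame's x, y, z axes.
In Python, from station import manip gives the robot as it stands.
- The arm moves only by the tool carry_out, never from a script. Its argument "moves" is a list that holds one entry, the list of rows, each a list of 7 numbers: the shift along the tool's x, y, z in m, then the turn, a rotation vector about the tool's x, y, z in degrees, then the opening in per cent of the stroke, from 0 (shut) to 100 (fully open). In form: [[[x, y, z, wx, wy, wz, jaw], ...]]. A call has 1 to 5 rows; each row shifts and turns the commanded pose from where the row before left it, along the tool's axes as they then stand; what a row does not reach is not made up. A row lasts 1/12 s, in which the tool goes at most 41.7 mm and 7.16 degrees, less where a joint would pass 70% of its speed; a pose out of reach is approached as far as the arm can. A call is refused whole if a number of a shift passes 0.0417 or a number of a turn 7.16, either way. A call with a gripper value outside its range is refused whole. The fingers move at their own pace and stop on an object; "force" is the grip in N (left out, the last holds). Time passes only in rows, so rows that do not move let the fingers close. It gives the time, the measured TCP pose, the force and the opening at its end, in the units of the state.
- manip.observe(): the state, without advancing time (a new reading comes with each control period).
- manip.camera(name): name is "side" or "top" or "wrist"; returns a dict with "img" (400x640x3 uint8, red, green, blue), "K" (3x3 intrinsics, pixels), "xyz" and "rotation" of the camera in the world; the wrist camera has in their place "mount" (4x4, takes a point from camera to tool coordinates, whose origin is the TCP and whose axes are the tool frame's). Camera axes: x right, y up, looking along -z (the intrinsics and any distortion apply to the point x, -y, -z); pixel columns grow to the right and rows downward; lengths in m; the calibration is good to about 2 mm. The wrist camera is an equidistant fisheye: a pixel r from the principal point sees the ray r / f radians off the axis. A picture is of the moment at which its call begins: read the wrist's pose just before it. There is no depth.
- manip.finish_job(): hands the job in, once; it reports no verdict.
Trained networks look in a picture, given as the dict that the camera call returned (one of the last four; its "shot" number tells which), for a name from the list of things; names that differ only in an ending like _2 or _b are one class to them, and where a whole thing is asked for, a point or a joint stands for the part that bears it (a point fixed in the world has none). Each returns a list of dicts, best first, with "p" (0 to 1); they miss things now and then, are a little off and sometimes report something else, mostly with a low value. They report only what shows in the picture. A call takes as long as a camera call. They do not tell look-alikes from the thing itself.
- manip.boxes_of(picture, query): "extent" ([left, top, right, bottom] in pixels, round what is visible of it).
- manip.cut_out(picture, query): "mask" (400x640 bool, what is visible of it) and "extent" ([left, top, right, bottom] in pixels, round what is visible of it).
- manip.tip_of(picture, query): "centre" ([column, row] in pixels: a listed point, or the origin of a listed thing).
The state is a dict: "time_s": time; "joint_pos": joint angles; "qvel": joint speeds; "joint_torque": joint torques, N m; "tool_pos": TCP position; "ee_rot": TCP orientation; "ft_force": force on the tool from outside, world axes, zero at the start; "wrist_torque": the same for the moment, N m; "grip_width": finger opening in m.
Only numpy, scipy, OpenCV 4.12 (cv2) and the standard library are available. Lean on these libraries where they do the work, as an engineer would, in place of code of your own. Each camera call takes 0.05 s, during which the arm holds its last target.

## Task

Put the four rechargeable things on the hallway shelf back on their own chargers: the torch standing in the round cup, the earphone case lying flat in the middle of the round pad, the toy car flat on the short dock and the phone handset face up on the long dock, each of these two lying lengthwise between the dock's corner guides. Set them down rather than dropping them, let go of each, and do not shift the marble jar.

Things in the scene. Friction and masses are not known exactly. Their poses are not given: they have to be found in the camera images.
- torch_mid (a point): Pocket torch, aluminium, standing on its flat tail with the lens up; a straight round stick 34 mm in diameter and 80 mm tall, loose, 85 to 170 g. The point is on its axis, half-way up (40 mm above the tail); z points to the lens, yaw is meaningless.
- earcase_mid (a point): White earphone charging case lying flat, a rounded block 62 x 46 x 26 mm (x, y, z), loose, 40 to 85 g. The point is its centre (13 mm above its underside); x along the 62 mm length, z up.
- car_mid (a point): Blue plastic toy car on its wheels, loose, 75 to 155 g; the wheels do not turn. 94 mm long (x, nose to +x), 46 mm wide over the wheels, 44 mm wide over the body sides (from 7 to 23 mm above the wheels' underside), 36 mm high to the cabin roof (cabin 38 mm wide, x from -29 to +17 mm). The wheels stand 28 mm ahead of and behind the middle. The point is its centre, 18 mm above the wheels' underside; z up.
- handset_mid (a point): Black cordless phone handset lying face up, keys and small screen on top; 136 x 48 x 24 mm (x, y, z), rounded edges, loose, 0.10 to 0.20 kg. The point is its centre (12 mm above its underside); x along the length towards the earpiece, z up out of the keypad.
- cup: Charging cup for the torch, fixed, black plastic: round foot 84 mm in diameter and 6 mm high, on it a round cup open at the top, outside diameter 62 mm, inside 54 mm, rim 26 mm above the shelf, inner floor 8 mm above the shelf. Origin: centre of the underside, on the shelf; z up. The torch standing in it has its middle 48 mm above the shelf.
- pad: Charging pad for the earphone case, fixed, black: flat round disc 100 mm in diameter, 10 mm high, with a small grey cross at its middle. Origin: centre of the underside, on the shelf; z up.
- bay: Short charging dock for the toy car, fixed, black: plate 122 x 78 mm (x, y), 5 mm thick, with an L-shaped guide at each corner, 6 mm thick, rising to 15 mm above the shelf. Clear space between the guides 110 x 66 mm, centred. The guides on the long sides are 20 mm long at each corner, so the middle 82 mm of both long sides is open for the fingers. The car may face either way. Origin: centre of the underside, on the shelf; x along the 122 mm length, z up.
- cradle: Long charging dock for the phone handset, fixed, black: plate 168 x 80 mm (x, y), 5 mm thick, with a 6 mm thick wall across each end and a guide 34 mm long at each end of the long sides, all rising to 15 mm above the shelf. Clear space between them 156 x 68 mm, centred; the middle 100 mm of both long sides is open for the fingers. The handset may point either way. Origin: centre of the underside, on the shelf; x along the 168 mm length, z up.
- jar_mid (a point): Bystander: glass jar of marbles with a clip-on lid, loose, 0.45 kg, 72 mm in diameter (77 mm over the wire clips), 104 mm high. It stands among the things. The point is on its axis, 51 mm above the shelf. Leave alone.
There are look-alikes about, which are no part of the job. What is shaped like the part that bears torch_mid but yellow is not meant.

How it is judged (in metres and radians):
At the end, for the whole second after the job is handed in: Torch upright on the cup's floor; earphone case flat within 13 mm of the pad's middle; car (0.35 rad) and handset (0.25 rad) lengthwise on their dock's plate within 13 mm each way; tilt under 0.12 rad, resting height within 4 mm, all at rest; jar moved under 15 mm (horizontal distance between torch_mid and cup below 0.013 m and height (world z) of torch_mid between 0.044 and 0.052 m and angle between each of torch_mid, earcase_mid, car_mid, handset_mid's own z axis and vertical below 0.12 rad and horizontal distance between earcase_mid and pad below 0.013 m and height (world z) of earcase_mid between 0.019 and 0.027 m and height (world z) of car_mid between 0.019 and 0.027 m and height (world z) of handset_mid between 0.013 and 0.021 m and x of car_mid in the frame of bay between -0.013 and 0.013 m and y of car_mid in the frame of bay between -0.013 and 0.013 m and x of handset_mid in the frame of cradle between -0.013 and 0.013 m and y of handset_mid in the frame of cradle between -0.013 and 0.013 m and angle between the x axis of car_mid and the x axis of bay, either way round below 0.35 rad and angle between the x axis of handset_mid and the x axis of cradle, either way round below 0.25 rad and linear speed of each of torch, earcase, car, handset below 0.02 m/s and angular speed of each of torch, earcase, car, handset below 0.2 rad/s and distance of jar_mid from where it was at the start of the episode below 0.015 m); the robot touches nothing.
It fails at once if one of the four things is dropped or knocked over (faster than 0.9 m/s while out of the fingers, as after a fall of more than 4 cm) ((linear speed of torch above 0.9 m/s and contact force between the fingers and torch below 0.01 N) or (linear speed of earcase above 0.9 m/s and contact force between the fingers and earcase below 0.01 N) or (linear speed of car above 0.9 m/s and contact force between the fingers and car below 0.01 N) or (linear speed of handset above 0.9 m/s and contact force between the fingers and handset below 0.01 N)).
It fails at once if the marble jar is pushed aside or tipped (more than 15 mm) (distance of jar_mid from where it was at the start of the episode above 0.015 m).
It also fails if it takes over 109 s, if anything falls off the work surface, if the arm or the gripper's body presses on something with over 40 N, if the wrist force passes 120 N, or if a joint passes its speed limit or range.

## Working session

There is one attempt and no reset: what is moved stays moved. The work goes in short steps, Python scripts to look and compute and a tool call to move; the robot and the scene stay as the last step left them, time stands still between calls to the robot, and variables do not carry over. Pictures are saved under pics/ and viewed, and the job is handed in when it is done.

Besides the shell and the picture viewer there is one more tool, called after "Emit:" as a command line: name --argument value ..., lists and objects as JSON in quotes. carry_out: Moves the arm, as the interface text tells. Its arguments: {"type":"object","properties":{"moves":{"type":"array"},"force":{"type":"number"}},"required":["moves"]}

```bash
ls; mkdir -p pics
python3 - <<'E'
from station import manip
import cv2
s=manip.observe();print(s)
for n in ["top","side","wrist"]:
    c=manip.camera(n)
    print(n,{k:v for k,v in c.items() if k!='img'})
    cv2.imwrite(f"pics/{n}0.png",c["img"][:,:,::-1])
E
```

```text
pics
{'time_s': 0.0, 'joint_pos': array([ 5.34332899e+01,  1.79591963e+01,  8.58553099e+01, -1.66595537e-03,
        7.62588643e+01, -1.27991292e+01]), 'qvel': array([-0.00348266,  0.04652517, -0.02971945, -0.07065924, -0.07987435,
       -0.04877968]), 'joint_torque': array([-1.13095033e-03, -4.02212441e+01, -2.52271056e+01,  6.93396153e-02,
        3.52426444e-02, -1.41346131e-04]), 'tool_pos': array([0.21143311, 0.48024142, 0.21725475]), 'ee_rot': array([[-7.40217323e-04,  4.03020727e-01,  9.15190552e-01],
       [-1.04532309e-03,  9.15189991e-01, -4.03021325e-01],
       [-9.99999180e-01, -1.25499318e-03, -2.56152613e-04]]), 'ft_force': array([-0.32869798, -0.77195719, -0.46283667]), 'wrist_torque': array([-0.02695387,  0.01935533, -0.0342133 ]), 'grip_width': 0.08813307376960014}
top {'K': array([[370.82426003,   0.        , 316.13180744],
       [  0.        , 370.82426003, 195.49419742],
       [  0.        ,   0.        ,   1.        ]]), 'xyz': array([0.46351187, 0.01787764, 0.95955013]), 'rotation': array([[-0.01354432,  0.98909473, -0.14665664],
       [-0.99990766, -0.013
[... 300 characters left out ...]
), 'rotation': array([[ 0.74158792,  0.40565127, -0.53431677],
       [-0.67074753,  0.46265128, -0.57969954],
       [ 0.01204649,  0.78828982,  0.61518618]]), 'shot': 2}
wrist {'K': array([[309.70691629,   0.        , 315.63635503],
       [  0.        , 309.70691629, 202.44888936],
       [  0.        ,   0.        ,   1.        ]]), 'mount': array([[ 1.09270664e-04,  2.99439042e-01, -9.54115427e-01,
        -1.67265206e-01],
       [ 9.99999789e-01, -6.44173618e-04, -8.76414822e-05,
         5.38523286e-05],
       [-6.40859268e-04, -9.54115216e-01, -2.99439049e-01,
        -7.73774005e-02],
       [ 0.00000000e+00,  0.00000000e+00,  0.00000000e+00,
         1.00000000e+00]]), 'shot': 3}
```

View pics/top0.png

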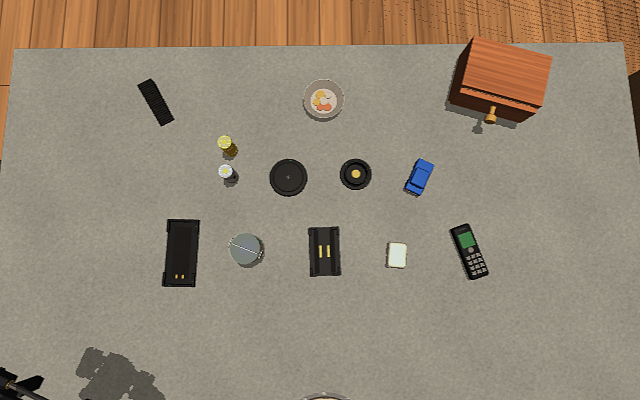

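View pics/side0.png

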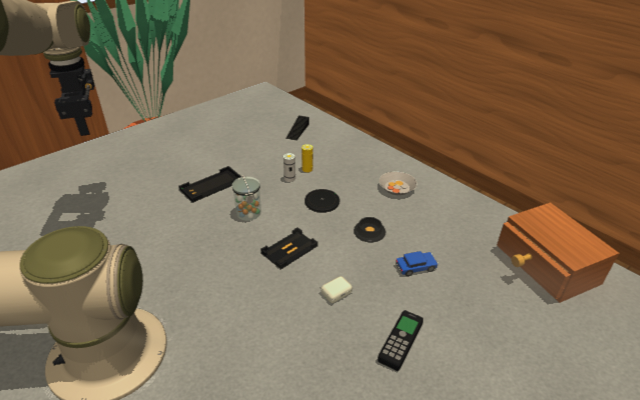

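View pics/wrist0.png

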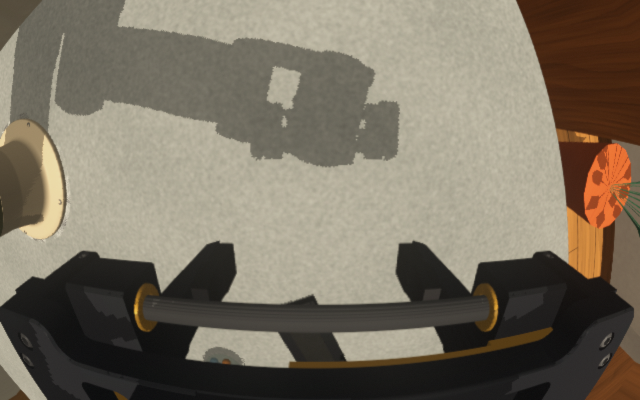

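```bash
cat > h.py <<'E'
from station import manip
import numpy as np, cv2
def ray(c,px):
    d=np.array([(px[0]-c['K'][0,2])/c['K'][0,0],-(px[1]-c['K'][1,2])/c['K'][1,1],-1.])
    return np.array(c['xyz']),c['rotation']@d
def onz(c,px,z):
    o,d=ray(c,px);return o+d*(z-o[2])/d[2]
def proj(c,P):
    q=c['rotation'].T@(np.asarray(P)-c['xyz']);q=q/-q[2]
    return np.array([q[0]*c['K'][0,0]+c['K'][0,2],-q[1]*c['K'][1,1]+c['K'][1,2]])
def tri(c1,p1,c2,p2):
    (o1,d1),(o2,d2)=ray(c1,p1),ray(c2,p2)
    A=np.stack([d1,-d2],1);t=np.linalg.lstsq(A,o2-o1,rcond=None)[0]
    a,b=o1+t[0]*d1,o2+t[1]*d2
    return (a+b)/2,np.linalg.norm(a-b)
E
cat > m0.py <<'E'
from h import *
Z=dict(torch_mid=.04,earcase_mid=.013,car_mid=.018,handset_mid=.012,cup=0,pad=0,bay=0,cradle=0,jar_mid=.051)
np.set_printoptions(precision=4,suppress=True)
cs={n:manip.camera(n) for n in("top","side")}
for q,z in Z.items():
    for n,c in cs.items():
        for r in manip.tip_of(c,q)[:3]:
            print(q,n,round(r['p'],2),np.round(r['centre'],1),onz(c,r['centre'],z))
    for r in manip.cut_out(cs['top'],q)[:2]:
        m=r['mask'].astype(np.uint8);pts=cv2.findContours(m,0,2)[0]
        if not pts: continue
        pts=max(pts,key=len)[:,0]
        w=np.array([onz(cs['top'],p,z)[:2] for p in pts])
        rr=cv2.minAreaRect((w*1000).astype(np.float32))
        M=np.argwhere(m)[:,::-1];W=np.array([onz(cs['top'],p,z)[:2] for p in M])
        ev,V=np.linalg.eigh(np.cov(W.T))
        print('   mask',round(r['p'],2),np.round(r['extent']),'rect',np.round(rr[0],1),np.round(rr[1],1),'mean',W.mean(0),'yaw',np.degrees(np.arctan2(V[1,1],V[0,1])))
E
python3 m0.py
```

```text
torch_mid top 0.65 [228.1 177.1] [0.6498 0.2366 0.04  ]
torch_mid top 0.65 [227.1 140.7] [0.7448 0.2412 0.04  ]
torch_mid top 0.2 [359.9 173.1] [ 0.6556 -0.0965  0.04  ]
torch_mid side 0.64 [308.2 159.3] [0.7287 0.23   0.04  ]
torch_mid side 0.58 [290. 170.] [0.6507 0.2212 0.04  ]
   mask 0.82 [215. 132. 238. 155.] rect [733.1 238.8] [64.2 35. ] mean [0.7331 0.2395] yaw -142.47861682481087
   mask 0.53 [219. 168. 239. 182.] rect [658.5 236.5] [55.2 33.8] mean [0.6596 0.2364] yaw 49.0506118093858
earcase_mid top 0.66 [395.5 254.2] [ 0.4515 -0.1832  0.013 ]
earcase_mid side 0.67 [334.9 286.8] [ 0.4527 -0.1801  0.013 ]
   mask 0.78 [389. 240. 407. 269.] rect [ 450.7 -186. ] [47.6 62.1] mean [ 0.451  -0.1862] yaw 175.19629420048753
car_mid top 0.84 [418.5 174.7] [ 0.654  -0.2508  0.018 ]
car_mid side 0.92 [413.8 263.9] [ 0.6393 -0.2545  0.018 ]
   mask 0.97 [405. 156. 434. 197.] rect [ 648.7 -251.4] [51.5 98.9] mean [ 0.6495 -0.2517] yaw 153.08876654887803
handset_mid top 0.73 [469.4 254.2] [ 0.449 -0.37   0.012]
handset_mid top 0.34 [229.2 176.4] [0.6573 0.2405 0.012 ]
handset_mid side 
[... 761 characters left out ...]
17.9 172.6] [ 0.6633 -0.2547  0.    ]
bay side 0.77 [288.2 249.6] [ 0.4592 -0.0044  0.    ]
   mask 0.83 [311. 228. 343. 275.] rect [461.8  -5.4] [123.2  80.4] mean [ 0.461  -0.0053] yaw -178.30100654747824
cradle top 0.93 [180.  252.2] [0.4639 0.3649 0.    ]
cradle side 0.86 [215.2 185.7] [0.4709 0.3481 0.    ]
   mask 0.87 [163. 219. 197. 286.] rect [464.4 361.9] [ 86.6 174.4] mean [0.4632 0.3608] yaw 179.06678982655757
jar_mid top 0.94 [245.2 243.7] [0.4821 0.189  0.051 ]
jar_mid top 0.22 [470.6 251.9] [ 0.455  -0.3574  0.051 ]
jar_mid side 0.62 [246.5 196.6] [0.4726 0.1858 0.051 ]
   mask 0.65 [228. 230. 268. 268.] rect [473.2 184.5] [87.9 74.5] mean [0.4714 0.1851] yaw 78.48714436379338
```

Run:
```python
import cv2
t=cv2.imread('pics/top0.png')
cv2.imwrite('pics/crop1.png',cv2.resize(t[120:200,190:340],None,fx=5,fy=5,interpolation=2))
cv2.imwrite('pics/crop2.png',cv2.resize(t[140:300,290:500],None,fx=3.7,fy=3.7,interpolation=2))
```

```text
(no output)
```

View pics/crop1.png

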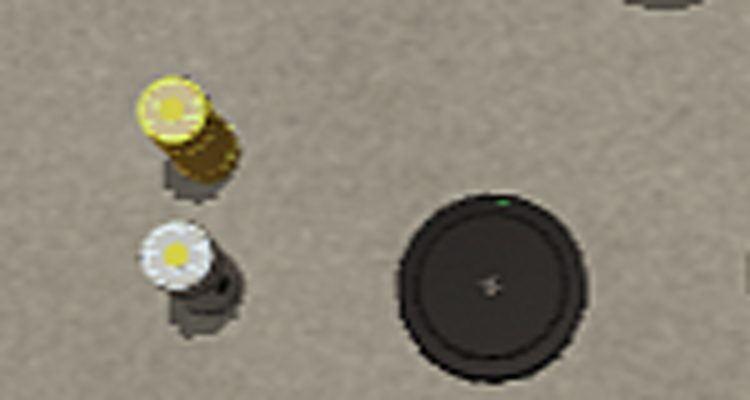

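View pics/crop2.png

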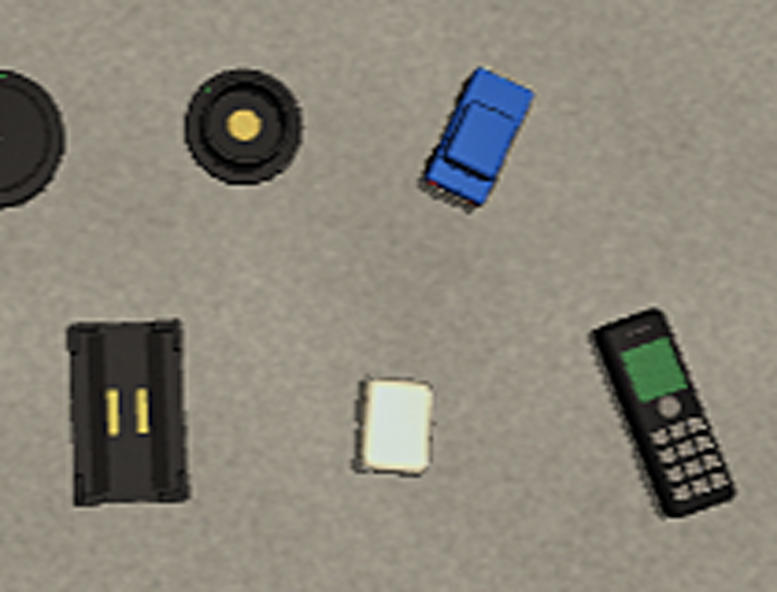

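```bash
cat > fit.py <<'E'
from h import *
from scipy.optimize import minimize
np.set_printoptions(precision=4,suppress=True)
def box(L,W,z0,z1):return np.array([[a*L/2,b*W/2,z] for a in(-1,1) for b in(-1,1) for z in(z0,z1)])
def cyl(D,z0,z1):
    t=np.linspace(0,2*np.pi,40);return np.array([[D/2*np.cos(a),D/2*np.sin(a),z] for a in t for z in(z0,z1)])
M=dict(torch_mid=cyl(.034,0,.08),earcase_mid=box(.06,.044,0.003,.023),
 car_mid=np.vstack([box(.094,.044,.005,.022),np.array([[x,y,.036] for x in(-.029,.017) for y in(-.018,.018)]),box(.07,.046,0,.014)]),
 handset_mid=box(.135,.047,.002,.022),cup=np.vstack([cyl(.084,0,.006),cyl(.062,.006,.026)]),pad=cyl(.1,0,.01),bay=box(.122,.078,0,.013),cradle=box(.168,.08,0,.013))
def hull(c,P):
    m=np.zeros((800,1280),np.uint8)
    h=cv2.convexHull(np.array([proj(c,p) for p in P],np.float32))
    cv2.fillConvexPoly(m,np.round((h+.5)*2*16).astype(np.int32),1,shift=4);return m
def place(q,v,dz=0):
    a=v[2];R=np.array([[np.cos(a),-np.sin(a)],[np.sin(a),np.cos(a)]]);P=M[q].copy();P[:,:2]=P[:,:2]@R.T+v[:2];P[:,2]+=dz;return P
def fit(q,v0,pairs,dz=0,yaw=True):
    out=[]
    def iou(v,c,m):
        h=hull(c,place(q,v,dz));return (h&m).sum()/(h|m).sum()
    def cost(v):
        v=np.array([v[0],v[1],v[2] if yaw else 0]);return -sum(iou(v,c,m) for c,m in pairs)/len(pairs)
    s=np.array([v0+d for d in np.vstack([np.zeros(3),np.diag([.012,.012,.15])])])
    r=minimize(cost,v0,method='Nelder-Mead',options=dict(initial_simplex=s,xatol=2e-4,fatol=1e-4))
    return r.x,-r.fun
def masks(q,v0,dz=0,names=("top","side"),cs=None):
    cs=cs or {n:manip.camera(n) for n in names};o={}
    for n,c in cs.items():
        e=hull(c,place(q,v0,dz))
        best=None
        for r in manip.cut_out(c,q):
            m=cv2.resize(r['mask'].astype(np.uint8),None,fx=2,fy=2,interpolation=0)
            i=(m&e).sum()/(m|e).sum()
            if i>.3 and(best is None or i>best[0]):best=(i,m)
        if best is not None:o[n]=(c,best[1])
    return o
E
cat > run.py <<'E'
from fit import *
V=dict(torch_mid=(.654,.233,0),earcase_mid=(.451,-.184,-.085),car_mid=(.649,-.2517,-.47),handset_mid=(.4565,-.3703,.31),cup=(.661,-.09,0),pad=(.656,.086,0),bay=(.461,-.004,.03),cradle=(.463,.36,-.02))
cs={n:manip.camera(n) for n in("top","side")}
for q,v in V.items():
    o=masks(q,np.array(v),cs=cs)
    y=q not in('torch_mid','cup','pad')
    if not o: print(q,'no masks');continue
    print(q,list(o),*fit(q,np.array(v),list(o.values()),yaw=y))
    for n in o: print('   ',n,*fit(q,np.array(v),[o[n]],yaw=y))
t=cs['top']
for n,p,z in [('torch',(225.4,170.8),.08),('pad',(288,177.2),.01),('cup',(355.7,173.8),.008),('bay',(324.3,250.8),.005),('ear',(397.6,255.1),.026)]:
    print(n,onz(t,p,z))
E
python3 run.py
```

```text
torch_mid ['top', 'side'] [ 0.6574  0.2359 -0.0124] 0.8920093193923351
    top [ 0.6585  0.2352 -0.0286] 0.8618881118881119
    side [ 0.6565  0.2365 -0.0077] 0.9477172312223858
earcase_mid ['top', 'side'] [ 0.451  -0.185  -0.1317] 0.9112454920069215
    top [ 0.4514 -0.1851 -0.1232] 0.9225280326197758
    side [ 0.4489 -0.1856 -0.1234] 0.905366653011061
car_mid ['top', 'side'] [ 0.6497 -0.2533 -0.4702] 0.8759200258986688
    top [ 0.6497 -0.2527 -0.4964] 0.9174216027874564
    side [ 0.6508 -0.2525 -0.4101] 0.8392607112853543
handset_mid ['top', 'side'] [ 0.4569 -0.3694  0.3297] 0.9425743488514526
    top [ 0.4572 -0.3702  0.3094] 0.9371961102106969
    side [ 0.4556 -0.3697  0.3218] 0.9517274782047143
cup ['top', 'side'] [ 0.6605 -0.0888  0.0431] 0.9272323474238909
    top [ 0.6622 -0.0888  0.0636] 0.9250685348766372
    side [ 0.6602 -0.0891  0.0765] 0.9358643568005898
pad ['top', 'side'] [0.6548 0.0885 0.0732] 0.9214773184761921
    top [0.6547 0.0882 0.0836] 0.9485653560042508
    side [0.6529 0.0902 0.0554] 0.8961444946161862
bay ['top', 'side'] [ 0.4629 -0.0037  0.0144] 0.9116878245584736
    top [ 0.4633 -0.0032  0.0273] 0.944713870029098
    side [ 0.4622 -0.0027  0.0273] 0.886676875957121
cradle ['top', 'side'] [ 0.4628  0.3598 -0.0258] 0.8580093467772972
    top [ 0.4672  0.3592 -0.0373] 0.9202313400261894
    side [ 0.463   0.3632 -0.023 ] 0.8034731046166879
torch [0.6573 0.234  0.08  ]
pad [0.6535 0.0876 0.01  ]
cup [ 0.6606 -0.0894  0.008 ]
bay [ 0.4624 -0.004   0.005 ]
ear [ 0.4494 -0.1855  0.026 ]
```

Candidates: torch – silver (227,172) vs the yellow one (226,145), which is not meant; handset – keypad phone (469,251) vs black remote (155,102). In the crops the silver torch and the keypad phone match the descriptions. The two cameras agree to about 2–4 mm. Torch first.

Emit:
carry_out --moves '[[[0, 0, 0.04, -5.95, 0, 0, 100], [0, 0, 0.04, -5.95, 0, 0, 100], [0, 0, 0.04, -5.95, 0, 0, 100], [0, 0, 0.04, -5.95, 0, 0, 100], [0, 0, 0.04, 0, 0, 0, 100]]]'

```text
time_s: 2.92
tool_pos: [0.4071, 0.4388, 0.2181]
ee_rot: [[0.0, -0.006, 1.0], [0.0, 1.0, 0.006], [-1.0, 0.0, 0.0]]
ft_force: [-0.4, 0.9, -0.0]
grip_width: 0.0882
```

Emit:
carry_out --moves '[[[0, -0.0255, 0.0312, 0, 0, 0, 100], [0, -0.0255, 0.0312, 0, 0, 0, 100], [0, -0.0255, 0.0312, 0, 0, 0, 100], [0, -0.0255, 0.0312, 0, 0, 0, 100], [0, -0.0255, 0.0312, 0, 0, 0, 100]]]'

```text
time_s: 3.33
tool_pos: [0.5626, 0.3109, 0.2178]
ee_rot: [[-0.0, -0.001, 1.0], [0.0, 1.0, 0.001], [-1.0, 0.0, -0.0]]
ft_force: [0.9, 0.2, 0.1]
grip_width: 0.0879
```

Emit:
carry_out --moves '[[[0, -0.0255, 0.0312, 0, 0, 0, 100], [0, -0.0255, 0.0312, 0, 0, 0, 100], [0, -0.0255, 0.0312, 0, 0, 0, 100], [0.04, 0, 0, 0, 0, 0, 100], [0.04, 0, 0, 0, 0, 0, 100]]]'

```text
time_s: 3.75
tool_pos: [0.6577, 0.2341, 0.1385]
ee_rot: [[0.006, 0.003, 1.0], [0.001, 1.0, -0.003], [-1.0, 0.001, 0.006]]
ft_force: [1.4, 0.5, -1.1]
grip_width: 0.0883
```

Run:
```python
from h import *
print(manip.observe()['tool_pos'])
for n in ["top","side","wrist"]:
    c=manip.camera(n); cv2.imwrite(f"pics/{n}1.png",c["img"][:,:,::-1])
```

```text
[0.65774512 0.23409101 0.13846457]
```

View pics/wrist1.png

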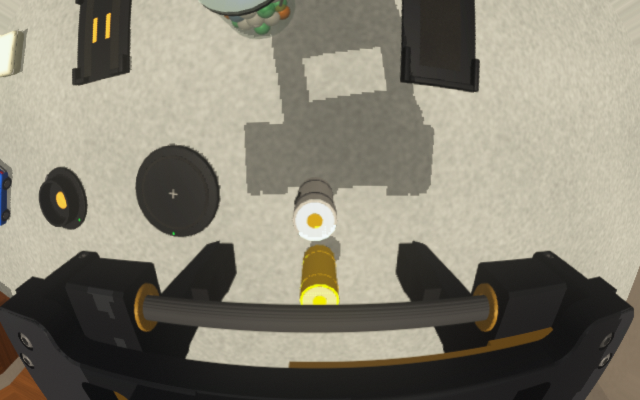

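View pics/side1.png

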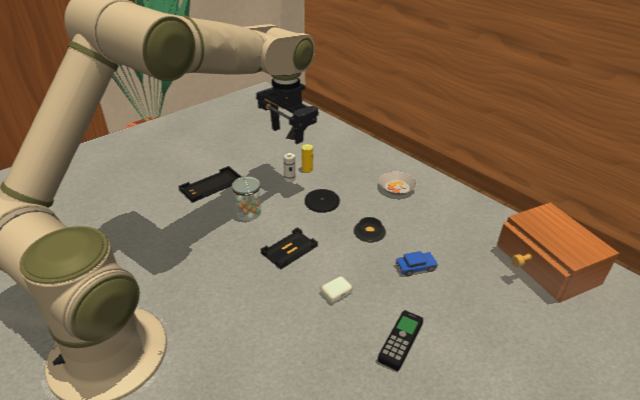

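Wrist view: silver torch's lens at (315,220), the yellow one behind at (319,295). Checking the torch position from this view.

```bash
cat >> h.py <<'E'
def wcam(c,s):
    m=c['mount'];R=s['ee_rot']@m[:3,:3];return s['tool_pos']+s['ee_rot']@m[:3,3],R
def wonz(c,s,px,z):
    o,R=wcam(c,s);u=np.array([px[0]-c['K'][0,2],-(px[1]-c['K'][1,2])]);r=np.linalg.norm(u);th=r/c['K'][0,0]
    d=np.array([*(u/r*np.sin(th)),-np.cos(th)]);d=R@d;return o+d*(z-o[2])/d[2]
def wproj(c,s,P):
    o,R=wcam(c,s);q=R.T@(np.asarray(P)-o);th=np.arctan2(np.hypot(q[0],q[1]),-q[2]);n=np.hypot(q[0],q[1])
    return np.array([c['K'][0,2]+c['K'][0,0]*th*q[0]/n,c['K'][1,2]-c['K'][0,0]*th*q[1]/n])
E
python3 - <<'E'
from h import *
s=manip.observe();c=manip.camera('wrist')
print(wonz(c,s,(315,220),.08),wonz(c,s,(173,194),.01),wonz(c,s,(62,200),.008))
E
```

```text
[0.65998917 0.23511628 0.08      ] [0.65827058 0.08452547 0.01      ] [ 0.66519416 -0.09427433  0.008     ]
```

Emit:
carry_out --moves '[[[0.035, 0.001, 0.001, 0, 0, 0, 100], [0.035, 0, 0, 0, 0, 0, 100], [0.025, 0, 0, 0, 0, 0, 100], [0.007, 0, 0, 0, 0, 0, 100], [0, 0, 0, 0, 0, 0, 0]]]' --force 20

```text
time_s: 4.37
tool_pos: [0.6562, 0.2374, 0.0369]
ee_rot: [[0.001, -0.001, 1.0], [0.0, 1.0, 0.001], [-1.0, 0.0, 0.001]]
ft_force: [-0.1, 0.1, -0.1]
grip_width: 0.0833
```

Emit:
carry_out --moves '[[[0, 0, 0, 0, 0, 0, 0], [0, 0, 0, 0, 0, 0, 0], [0, 0, 0, 0, 0, 0, 0], [0, 0, 0, 0, 0, 0, 0], [0, 0, 0, 0, 0, 0, 0]]]'

```text
time_s: 4.78
tool_pos: [0.6563, 0.237, 0.0368]
ee_rot: [[0.001, -0.001, 1.0], [0.0, 1.0, 0.001], [-1.0, 0.0, 0.001]]
ft_force: [0.3, 0.3, 0.2]
grip_width: 0.05
```

Emit:
carry_out --moves '[[[0, 0, 0, 0, 0, 0, 0], [0, 0, 0, 0, 0, 0, 0], [0, 0, 0, 0, 0, 0, 0], [0, 0, 0, 0, 0, 0, 0], [-0.01, 0, 0, 0, 0, 0, 0]]]'

```text
time_s: 5.2
tool_pos: [0.6548, 0.2367, 0.044]
ee_rot: [[-0.004, -0.0, 1.0], [-0.001, 1.0, 0.0], [-1.0, -0.001, -0.004]]
ft_force: [0.1, 0.2, -1.2]
grip_width: 0.0327
```

Emit:
carry_out --moves '[[[-0.035, 0, 0, 0, 0, 0, 0], [0, -0.04, 0.004, 0, 0, 0, 0], [0, -0.04, 0, 0, 0, 0, 0], [0, -0.04, 0, 0, 0, 0, 0], [0, -0.04, 0, 0, 0, 0, 0]]]'

```text
time_s: 5.62
tool_pos: [0.6598, 0.0754, 0.0817]
ee_rot: [[0.001, -0.001, 1.0], [-0.0, 1.0, 0.001], [-1.0, -0.0, 0.001]]
ft_force: [0.3, -0.6, -0.3]
grip_width: 0.0325
```

Emit:
carry_out --moves '[[[0, -0.04, 0, 0, 0, 0, 0], [0, -0.04, 0, 0, 0, 0, 0], [0, -0.04, 0, 0, 0, 0, 0], [0, -0.035, 0, 0, 0, 0, 0], [0, -0.01, 0, 0, 0, 0, 0]]]'

```text
time_s: 6.03
tool_pos: [0.6599, -0.0934, 0.0815]
ee_rot: [[0.001, 0.004, 1.0], [-0.001, 1.0, -0.004], [-1.0, -0.001, 0.001]]
ft_force: [-0.3, -0.4, -0.8]
grip_width: 0.0327
```

Emit:
carry_out --moves '[[[0, 0, 0, 0, 0, 0, 0], [0, 0, 0, 0, 0, 0, 0]]]'

```text
time_s: 6.2
tool_pos: [0.6601, -0.0876, 0.0811]
ee_rot: [[0.0, -0.0, 1.0], [0.0, 1.0, 0.0], [-1.0, 0.0, 0.0]]
ft_force: [-0.6, -0.2, -0.8]
grip_width: 0.0327
```

Run:
```python
from h import *
s=manip.observe();print(s['tool_pos'],s['grip_width'])
for n in ["top","side","wrist"]:
    c=manip.camera(n); cv2.imwrite(f"pics/{n}2.png",c["img"][:,:,::-1])
```

```text
[ 0.66013706 -0.08757739  0.08109322] 0.03266608683552476
```

View pics/wrist2.png

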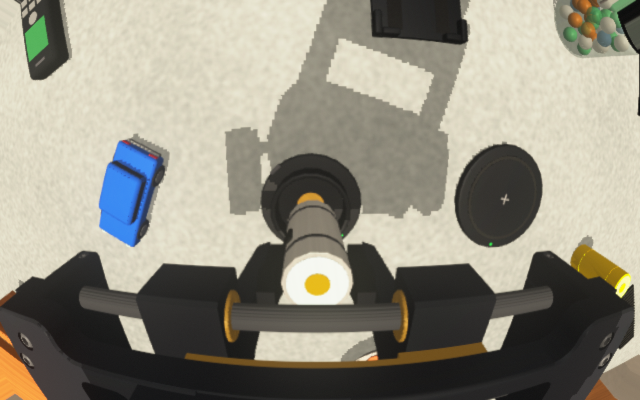

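View pics/side2.png

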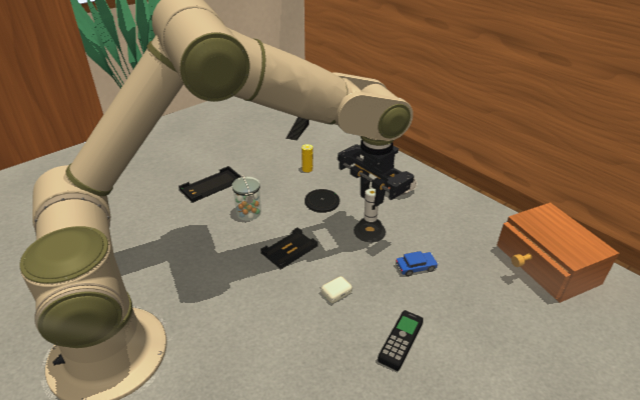

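The torch is held upright over the cup: lens at (317,284), cup around (311,205). I'll check the offset.

Run:
```python
from h import *
s=manip.observe();c=manip.camera('wrist')
print('lens',wonz(c,s,(317,284),.1243))
for z,d in((.0,.084),(.026,.062),(.026,.054)):
  P=np.array([.6605,-.089,z]);print(z,d,[wproj(c,s,P+np.array(v)*d/2).round() for v in((1,0,0),(-1,0,0),(0,1,0),(0,-1,0))])
i=c['img'][140:340,230:400,::-1].copy()
cv2.imwrite('pics/w2c.png',cv2.resize(i,None,fx=3,fy=3))
```

```text
lens [ 0.66183386 -0.08546489  0.1243    ]
0.0 0.084 [array([312., 247.]), array([312., 152.]), array([362., 202.]), array([263., 202.])]
0.026 0.062 [array([312., 249.]), array([312., 172.]), array([352., 212.]), array([271., 212.])]
0.026 0.054 [array([312., 245.]), array([312., 178.]), array([347., 212.]), array([277., 212.])]
```

View pics/w2c.png

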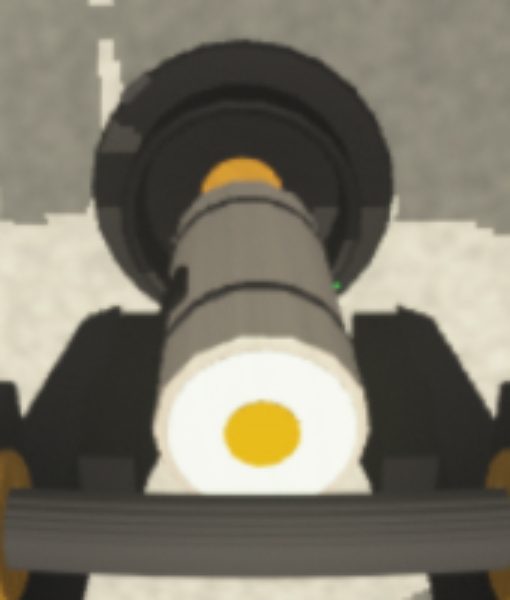

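Emit:
carry_out --moves '[[[0, -0.003, -0.001, 0, 0, 0, 0], [0.014, 0, 0, 0, 0, 0, 0], [0.012, 0, 0, 0, 0, 0, 0], [0.007, 0, 0, 0, 0, 0, 0], [0.002, 0, 0, 0, 0, 0, 0]]]'

```text
time_s: 6.82
tool_pos: [0.6583, -0.0905, 0.0439]
ee_rot: [[-0.003, -0.001, 1.0], [0.001, 1.0, 0.001], [-1.0, 0.001, -0.003]]
ft_force: [-1.0, 0.2, -0.8]
grip_width: 0.0329
```

Emit:
carry_out --moves '[[[0, 0, 0, 0, 0, 0, 0], [0, 0, 0, 0, 0, 0, 0]]]'

```text
time_s: 6.98
tool_pos: [0.6593, -0.091, 0.0461]
ee_rot: [[0.0, -0.001, 1.0], [-0.0, 1.0, 0.001], [-1.0, -0.0, 0.0]]
ft_force: [0.1, -0.1, -0.7]
grip_width: 0.0322
```

Emit:
carry_out --moves '[[[0.0012, 0, 0, 0, 0, 0, 0], [0, 0, 0, 0, 0, 0, 0], [0, 0, 0, 0, 0, 0, 80], [0, 0, 0, 0, 0, 0, 80], [0, 0, 0, 0, 0, 0, 80]]]'

```text
time_s: 7.4
tool_pos: [0.6593, -0.0911, 0.0449]
ee_rot: [[0.001, -0.001, 1.0], [-0.0, 1.0, 0.001], [-1.0, -0.0, 0.001]]
ft_force: [0.7, -0.5, 0.2]
grip_width: 0.0506
```

Emit:
carry_out --moves '[[[0, 0, 0, 0, 0, 0, 80], [-0.02, 0, 0, 0, 0, 0, 80], [-0.03, 0, 0, 0, 0, 0, 80], [-0.04, 0, 0, 0, 0, 0, 80], [-0.03, 0, 0, 0, 0, 0, 80]]]'

```text
time_s: 7.82
tool_pos: [0.6594, -0.0911, 0.1676]
ee_rot: [[0.002, -0.001, 1.0], [-0.001, 1.0, 0.001], [-1.0, -0.001, 0.002]]
ft_force: [-0.3, -0.1, 1.5]
grip_width: 0.0703
```

Run:
```python
from h import *
s=manip.observe();print(s['tool_pos'],s['grip_width'])
for n in ["top","wrist"]:
    c=manip.camera(n); cv2.imwrite(f"pics/{n}3.png",c["img"][:,:,::-1])
```

```text
[ 0.65936223 -0.0911182   0.16759902] 0.07033047824331637
```

View pics/wrist3.png

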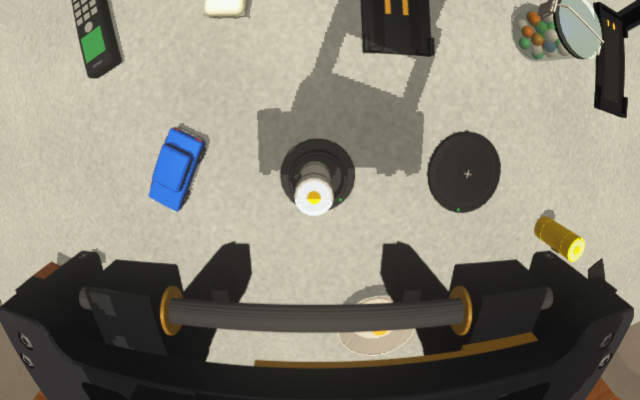

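The torch stands upright in the cup (lens at (314,198)). Next the car at (178,168).

Emit:
carry_out --moves '[[[0, -0.04, 0, 6.75, 0, 0, 80], [0, -0.04, 0, 6.75, 0, 0, 80], [0, -0.04, 0, 6.75, 0, 0, 80], [0, -0.04, 0, 6.75, 0, 0, 80], [0, 0.0035, 0.019, 0, 0, 0, 80]]]'

```text
time_s: 8.33
tool_pos: [0.6457, -0.2591, 0.1636]
ee_rot: [[-0.003, 0.465, 0.885], [-0.0, 0.885, -0.465], [-1.0, -0.002, -0.003]]
ft_force: [0.4, 1.5, -0.2]
grip_width: 0.0701
```

Emit:
carry_out --moves '[[[0.04, 0, 0, 0, 0, 0, 80], [0.04, 0, 0, 0, 0, 0, 80], [0, 0, 0, 0, 0, 0, 80]]]'

```text
time_s: 8.58
tool_pos: [0.6462, -0.2509, 0.0754]
ee_rot: [[-0.013, 0.454, 0.891], [0.008, 0.891, -0.454], [-1.0, 0.001, -0.015]]
ft_force: [-0.5, 0.6, -0.7]
grip_width: 0.0706
```

Run:
```python
from h import *
s=manip.observe();print(s['tool_pos'],s['ee_rot'][:2,2])
c=manip.camera('wrist'); i=c["img"][:,:,::-1].copy()
# overlay cabin roof + body corners for est pose
a=-.475;R=np.array([[np.cos(a),-np.sin(a)],[np.sin(a),np.cos(a)]])
for x,y,z in [(-.029,-.019,.036),(.017,-.019,.036),(.017,.019,.036),(-.029,.019,.036),(.047,.022,.02),(.047,-.022,.02),(-.047,.022,.02),(-.047,-.022,.02)]:
    p=wproj(c,s,[*(R@[x,y]+[.650,-.2527]),z]);cv2.circle(i,tuple(int(v) for v in p.round()),2,(0,0,255),-1)
cv2.imwrite('pics/w4.png',cv2.resize(i[100:300,210:430],None,fx=3,fy=3))
```

```text
[ 0.64619821 -0.25090445  0.07541436] [ 0.89097512 -0.45381893]
```

View pics/w4.png

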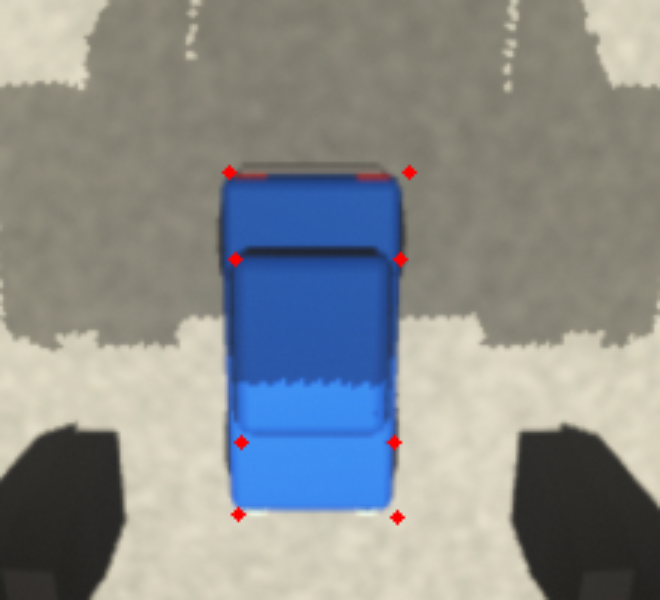

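The overlay fits the car within ~2 mm and its yaw is aligned with the tool.

Emit:
carry_out --moves '[[[0.03, -0.001, 0, 0, 0, 0, 80], [0.025, 0, 0, 0, 0, 0, 80], [0.01, 0, 0, 0, 0, 0, 80], [0, 0, 0, 0, 0, 0, 80]]]'

```text
time_s: 8.97
tool_pos: [0.6491, -0.2532, 0.0192]
ee_rot: [[-0.002, 0.453, 0.891], [0.001, 0.891, -0.453], [-1.0, 0.0, -0.002]]
ft_force: [0.1, 0.5, -0.7]
grip_width: 0.0704
```

Run:
```python
from h import *
s=manip.observe();print(s['tool_pos'],s['ee_rot'][:2,2])
```

```text
[ 0.64910835 -0.25323784  0.01918871] [ 0.89138804 -0.45323678]
```

Emit:
carry_out --moves '[[[0.012, 0, 0, 0, 0, 0, 80], [0.002, 0, 0, 0, 0, 0, 80], [0, 0, 0, 0, 0, 0, 80], [0, 0, 0, 0, 0, 0, 0], [0, 0, 0, 0, 0, 0, 0]]]' --force 20

```text
time_s: 9.38
tool_pos: [0.6498, -0.2538, 0.0067]
ee_rot: [[0.001, 0.453, 0.891], [-0.001, 0.891, -0.453], [-1.0, -0.0, 0.001]]
ft_force: [-1.2, -0.4, 0.1]
grip_width: 0.0595
```

Emit:
carry_out --moves '[[[0, 0, 0, 0, 0, 0, 0], [0, 0, 0, 0, 0, 0, 0], [0, 0, 0, 0, 0, 0, 0], [0, 0, 0, 0, 0, 0, 0], [0, 0, 0, 0, 0, 0, 0]]]'

```text
time_s: 9.8
tool_pos: [0.6495, -0.2537, 0.0059]
ee_rot: [[0.0, 0.453, 0.891], [-0.0, 0.891, -0.453], [-1.0, -0.0, 0.0]]
ft_force: [-0.5, 0.8, 2.2]
grip_width: 0.0375
```

Run:
```python
from h import *
s=manip.observe();print(s['tool_pos'],s['grip_width'],s['ft_force'])
for n in ["side","wrist"]:
    c=manip.camera(n); i=c["img"][:,:,::-1]
    i=i[150:350,310:530] if n=='side' else i[130:330,210:430]
    cv2.imwrite(f"pics/{n}5.png",cv2.resize(i,None,fx=3,fy=3))
```

```text
[ 0.64951809 -0.25368663  0.00587477] 0.037539563327744364 [-0.48421702  0.75529622  2.24114927]
```

View pics/wrist5.png

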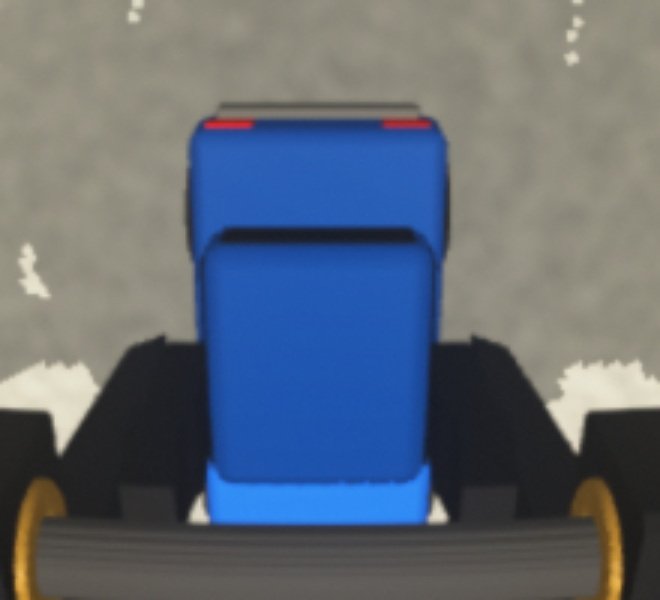

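View pics/side5.png

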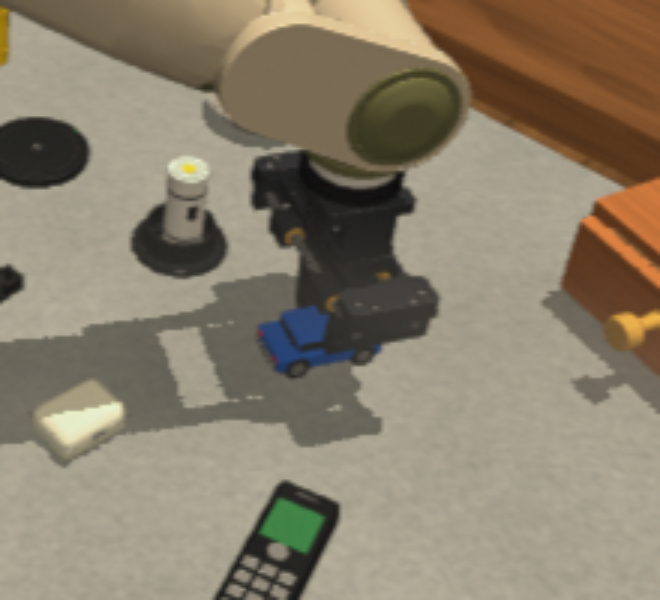

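Emit:
carry_out --moves '[[[0, 0, 0, 0, 0, 0, 0], [0, 0, 0, 0, 0, 0, 0], [-0.005, 0, 0, 0, 0, 0, 0], [-0.01, 0, 0, 0, 0, 0, 0], [0, 0, 0, 0, 0, 0, 0]]]'

```text
time_s: 10.32
tool_pos: [0.6502, -0.254, 0.0228]
ee_rot: [[0.002, 0.453, 0.891], [-0.001, 0.891, -0.453], [-1.0, -0.0, 0.003]]
ft_force: [-0.2, -0.2, -1.0]
grip_width: 0.0377
```

Run:
```python
from h import *
s=manip.observe();print(s['tool_pos'],s['grip_width'],s['ft_force'],s['wrist_torque'])
for n in ["side","wrist"]:
    c=manip.camera(n); i=c["img"][:,:,::-1]
    i=i[200:300,370:480] if n=='side' else i[130:330,210:430]
    cv2.imwrite(f"pics/{n}6.png",cv2.resize(i,None,fx=5 if n=='side' else 3,fy=5 if n=='side' else 3))
```

```text
[ 0.65018483 -0.25403673  0.02280813] 0.03765929190994793 [-0.23117297 -0.22885749 -0.97350062] [-0.00172777 -0.03555047  0.00251137]
```

View pics/side6.png

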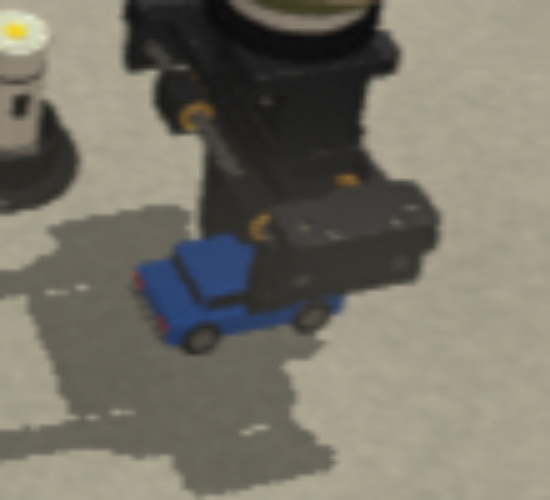

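View pics/wrist6.png

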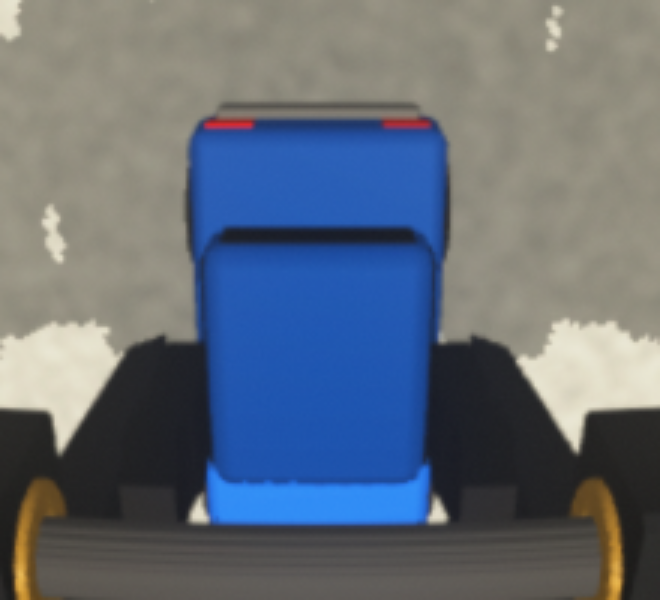

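The view is unchanged after the small lift, so the car is firmly held. Now to the short dock.

Emit:
carry_out --moves '[[[-0.035, 0, 0, 0, 0, 0, 0], [-0.035, 0, 0, 0, 0, 0, 0], [0, 0.034, -0.023, -5.66, 0, 0, 0], [0, 0.034, -0.023, -5.66, 0, 0, 0], [0, 0.034, -0.023, -5.66, 0, 0, 0]]]'

```text
time_s: 10.83
tool_pos: [0.6219, -0.1326, 0.0906]
ee_rot: [[0.001, 0.17, 0.986], [0.0, 0.986, -0.17], [-1.0, 0.0, 0.001]]
ft_force: [0.9, 0.1, -1.2]
grip_width: 0.0377
```

Emit:
carry_out --moves '[[[0, 0.034, -0.023, -5.66, 0, 0, 0], [0, 0.034, -0.023, -5.66, 0, 0, 0], [0, 0.015, -0.0305, 0, 0, 0, 0], [0, 0.015, -0.0305, 0, 0, 0, 0], [0, 0.015, -0.0305, 0, 0, 0, 0]]]'

```text
time_s: 11.25
tool_pos: [0.4909, -0.0168, 0.0904]
ee_rot: [[-0.0, -0.024, 1.0], [0.0, 1.0, 0.024], [-1.0, 0.0, -0.0]]
ft_force: [0.6, -0.0, 0.0]
grip_width: 0.0378
```

Emit:
carry_out --moves '[[[0, 0.015, -0.0305, 0, 0, 0, 0], [0, 0, 0, 0, 0, 0, 0], [0, 0, 0, 0, 0, 0, 0], [0, 0, 0, 0, 0, 0, 0]]]'

```text
time_s: 11.58
tool_pos: [0.4626, -0.0039, 0.091]
ee_rot: [[0.001, -0.023, 1.0], [-0.0, 1.0, 0.023], [-1.0, -0.0, 0.001]]
ft_force: [0.2, 0.9, -0.9]
grip_width: 0.0378
```

```bash
cat > ov.py <<'E'
from fit import *
def lines(i,f,q,segs,col):
    for a,b in segs:
        A,B=f(a),f(b);cv2.line(i,tuple(int(v) for v in np.round(A)),tuple(int(v) for v in np.round(B)),col,1)
def rect(x,y,yaw,L,W,z):
    c,s=np.cos(yaw),np.sin(yaw);P=[(x+c*a*L/2-s*b*W/2,y+s*a*L/2+c*b*W/2,z) for a,b in((-1,-1),(1,-1),(1,1),(-1,1))]
    return [(P[k],P[(k+1)%4]) for k in range(4)]
E
python3 - <<'E'
from ov import *
s=manip.observe();print(s['tool_pos'],s['ee_rot'][:2,2],s['grip_width'])
c=manip.camera('wrist'); i=c["img"][:,:,::-1].copy()
lines(i,lambda p:wproj(c,s,p),0,rect(.4627,-.0035,.02,.122,.078,.005),(0,0,255))
cv2.imwrite('pics/w7.png',cv2.resize(i[80:340,180:460],None,fx=2.3,fy=2.3))
c=manip.camera('side'); cv2.imwrite('pics/s7.png',c["img"][:,:,::-1])
E
```

```text
[ 0.4626 -0.0039  0.091 ] [0.9997 0.0232] 0.037799338107172877
```

View pics/w7.png

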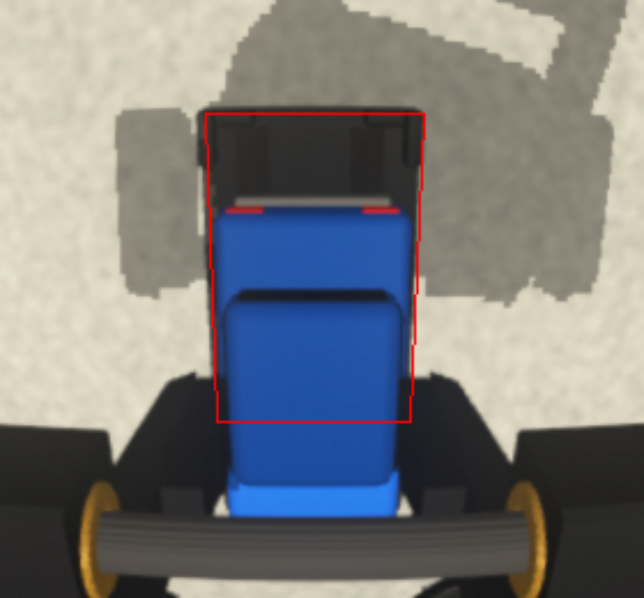

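View pics/s7.png

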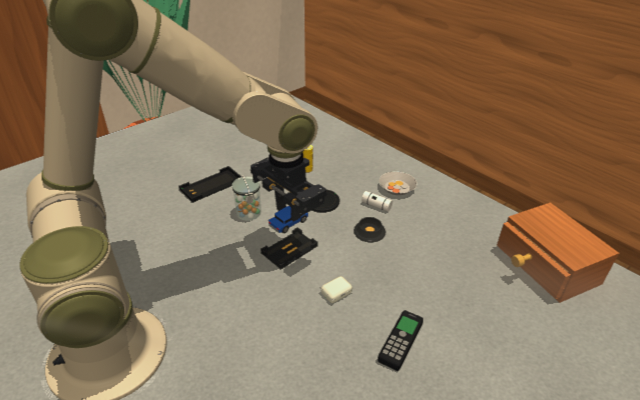

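The side view shows the torch lying at (377,201), behind the cup: my swing with the car must have brushed it out. I'll place the car first (it is centred over the dock), then mend that.

Emit:
carry_out --moves '[[[0.03, -0.001, -0.001, 0, 0, 0, 0], [0.025, 0, 0, 0, 0, 0, 0], [0.015, 0, 0, 0, 0, 0, 0], [0.004, 0, 0, 0, 0, 0, 0], [0, 0, 0, 0, 0, 0, 0]]]'

```text
time_s: 12.1
tool_pos: [0.4609, -0.0049, 0.0158]
ee_rot: [[-0.002, -0.023, 1.0], [0.0, 1.0, 0.023], [-1.0, 0.001, -0.002]]
ft_force: [-0.5, 0.7, -1.3]
grip_width: 0.0375
```

Emit:
carry_out --moves '[[[0, 0, 0, 0, 0, 0, 0], [0, 0, 0, 0, 0, 0, 0]]]'

```text
time_s: 12.27
tool_pos: [0.4617, -0.0049, 0.0176]
ee_rot: [[0.002, -0.023, 1.0], [-0.001, 1.0, 0.023], [-1.0, -0.001, 0.002]]
ft_force: [-0.2, -0.3, -1.1]
grip_width: 0.0376
```

Run:
```python
from ov import *
s=manip.observe();print(s['tool_pos'],s['ee_rot'][:2,2],s['grip_width'])
c=manip.camera('wrist'); i=c["img"][:,:,::-1].copy()
cv2.imwrite('pics/w8.png',cv2.resize(i[80:340,180:460],None,fx=2.3,fy=2.3))
c=manip.camera('side'); cv2.imwrite('pics/s8.png',cv2.resize(c["img"][140:340,230:430,::-1],None,fx=3,fy=3))
```

```text
[ 0.4617 -0.0049  0.0176] [0.9997 0.0232] 0.03759606202200738
```

View pics/w8.png

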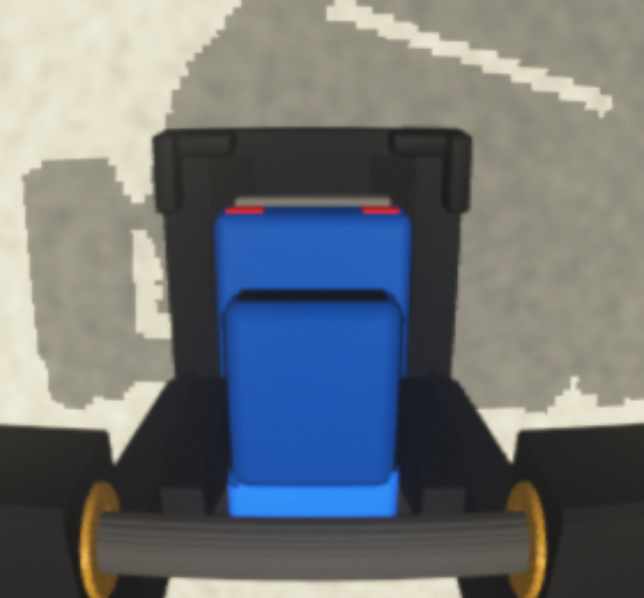

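View pics/s8.png

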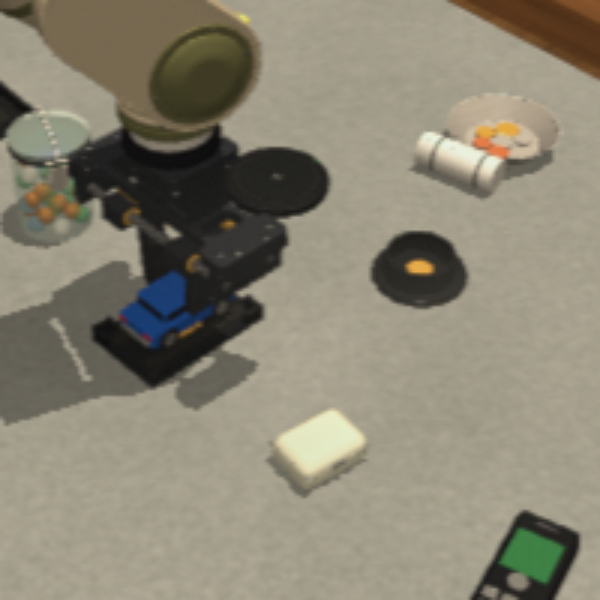

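Run:
```python
from ov import *
s=manip.observe();c=manip.camera('wrist')
print(wonz(c,s,(316.5,171.3),.028),wonz(c,s,(316.5,136.5),.014),wonz(c,s,(316.5,205),.0477),wonz(c,s,(316.5,146),.014))
```

```text
[ 0.4164 -0.0055  0.028 ] [ 0.3997 -0.0059  0.014 ] [ 0.4283 -0.0052  0.0477] [ 0.405  -0.0057  0.014 ]
```

Emit:
carry_out --moves '[[[0.004, 0, 0, 0, 0, 0, 0], [0.002, 0, 0, 0, 0, 0, 0], [0, 0, 0, 0, 0, 0, 0], [0, 0, 0, 0, 0, 0, 0], [0, 0, 0, 0, 0, 0, 0]]]'

```text
time_s: 12.83
tool_pos: [0.461, -0.0047, 0.0108]
ee_rot: [[0.0, -0.023, 1.0], [-0.0, 1.0, 0.023], [-1.0, -0.0, 0.0]]
ft_force: [-1.3, 0.7, 3.6]
grip_width: 0.0379
```

Emit:
carry_out --moves '[[[0, 0, 0, 0, 0, 0, 80], [0, 0, 0, 0, 0, 0, 80], [0, 0, 0, 0, 0, 0, 80], [0, 0, 0, 0, 0, 0, 80], [0, 0, 0, 0, 0, 0, 80]]]'

```text
time_s: 13.25
tool_pos: [0.4607, -0.0046, 0.0105]
ee_rot: [[-0.0, -0.023, 1.0], [0.0, 1.0, 0.023], [-1.0, 0.0, -0.0]]
ft_force: [1.3, -0.7, 0.3]
grip_width: 0.0688
```

Emit:
carry_out --moves '[[[-0.03, 0, 0, 0, 0, 0, 80], [-0.04, 0, 0, 0, 0, 0, 80], [-0.04, 0, 0, 0, 0, 0, 80], [-0.04, 0, 0, 0, 0, 0, 80], [-0.04, 0, 0, 0, 0, 0, 80]]]'

```text
time_s: 13.67
tool_pos: [0.4603, -0.0045, 0.2027]
ee_rot: [[0.0, -0.023, 1.0], [-0.0, 1.0, 0.023], [-1.0, -0.0, 0.0]]
ft_force: [0.1, -0.5, -0.1]
grip_width: 0.0703
```

Run:
```python
from ov import *
s=manip.observe();print(s['tool_pos'],s['grip_width'])
c=manip.camera('wrist'); i=c["img"][:,:,::-1].copy()
cv2.imwrite('pics/w9.png',i)
c=manip.camera('side'); cv2.imwrite('pics/s9.png',cv2.resize(c["img"][140:340,230:430,::-1],None,fx=3,fy=3))
```

```text
[ 0.4603 -0.0045  0.2027] 0.07034604613693266
```

View pics/w9.png

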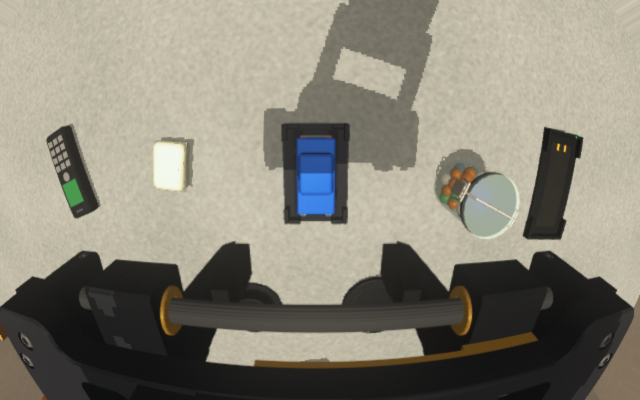

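View pics/s9.png

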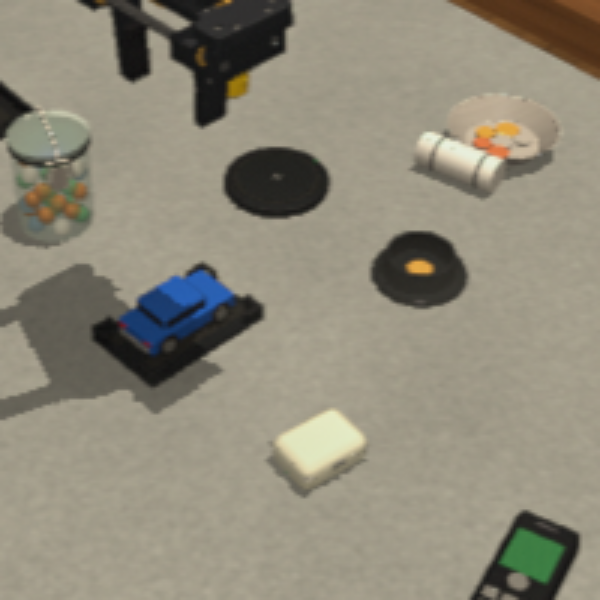

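Run:
```python
from ov import *
c=manip.camera('top'); i=c["img"][:,:,::-1].copy();cv2.imwrite('pics/t10.png',cv2.resize(i[60:220,240:440],None,fx=4,fy=4))
d=manip.camera('side')
cv2.imwrite('pics/s10.png',cv2.resize(d['img'][150:250,330:450,::-1],None,fx=6,fy=6))
for q in('torch_mid',):
  for n,k in(('t',c),('s',d)):
    for r in manip.cut_out(k,q):
      print(n,r['p'],r['extent'],onz(k,np.argwhere(r['mask'])[:,::-1].mean(0),.017))
```

```text
t 0.83 [216.2, 134.1, 237.5, 154.8] [0.7399 0.2472 0.017 ]
t 0.67 [309.2, 118.7, 344.7, 133.2] [ 0.7952 -0.0166  0.017 ]
s 0.88 [366.6, 185.0, 397.0, 201.8] [ 0.793  -0.0153  0.017 ]
```

View pics/t10.png

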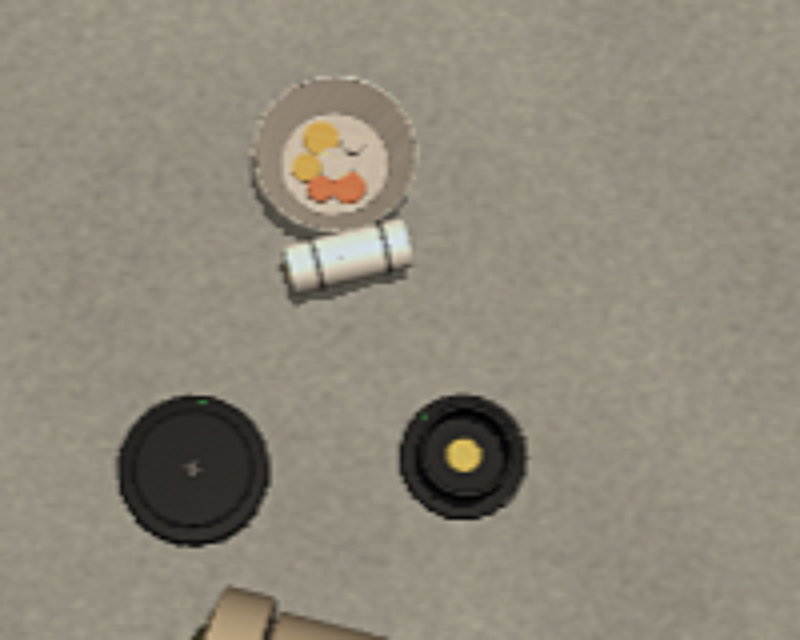

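View pics/s10.png

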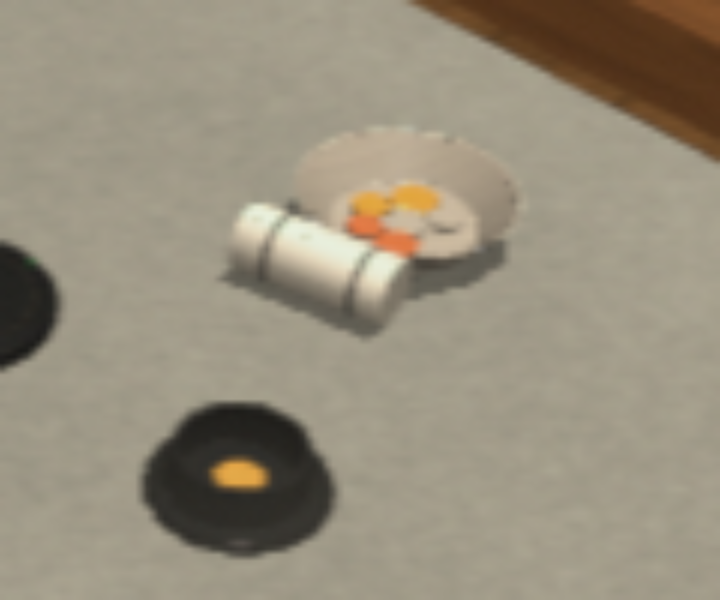

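The car lies well in its dock. The torch lies against the bowl at about (0.794, −0.016), beyond straight-down reach and stable there. I'll do the earphone case and the handset first and fetch the torch last.

Emit:
carry_out --moves '[[[0, -0.04, 0, 4.15, 0, 0, 80], [0, -0.04, 0, 4.15, 0, 0, 80], [0, -0.04, 0, 0, 0, 0, 80], [0, -0.04, 0, 0, 0, 0, 80], [0, -0.0208, 0.0032, 0, 0, 0, 80]]]'

```text
time_s: 14.38
tool_pos: [0.4493, -0.1881, 0.1988]
ee_rot: [[-0.003, 0.124, 0.992], [0.001, 0.992, -0.124], [-1.0, 0.001, -0.003]]
ft_force: [-1.2, 0.4, -0.0]
grip_width: 0.0706
```

Emit:
carry_out --moves '[[[0.04, 0, 0, 0, 0, 0, 80], [0.04, 0, 0, 0, 0, 0, 80], [0.03, 0, 0, 0, 0, 0, 80], [0, 0, 0, 0, 0, 0, 80], [0, 0, 0, 0, 0, 0, 80]]]'

```text
time_s: 14.8
tool_pos: [0.4499, -0.1845, 0.0894]
ee_rot: [[-0.004, 0.121, 0.993], [0.003, 0.993, -0.121], [-1.0, 0.002, -0.004]]
ft_force: [0.2, -0.3, 0.9]
grip_width: 0.0709
```

Run:
```python
from ov import *
s=manip.observe();print(s['tool_pos'],s['ee_rot'][:2,2])
c=manip.camera('wrist'); i=c["img"][:,:,::-1].copy()
lines(i,lambda p:wproj(c,s,p),0,rect(.450,-.185,-.122,.062,.046,.018),(0,0,255))
cv2.imwrite('pics/w11.png',cv2.resize(i[100:320,200:440],None,fx=2.6,fy=2.6))
```

```text
[ 0.4499 -0.1845  0.0894] [ 0.9926 -0.1213]
```

View pics/w11.png

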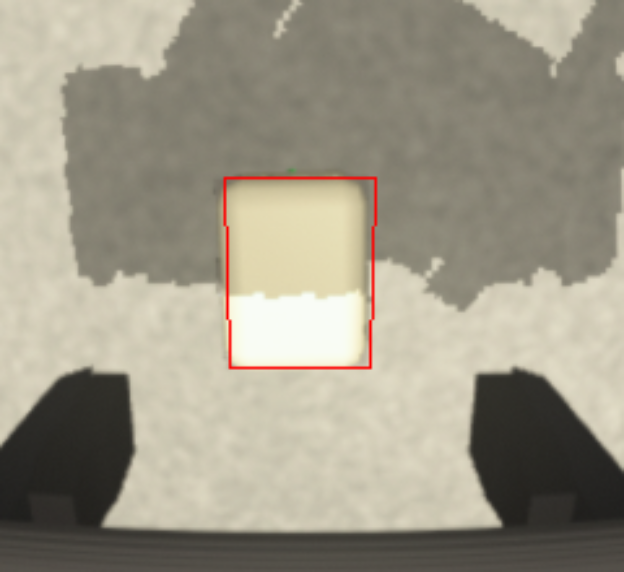

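The overlay matches the case within about 1.5 mm. Descending.

Emit:
carry_out --moves '[[[0.035, -0.0015, 0, 0, 0, 0, 80], [0.03, 0, 0, 0, 0, 0, 80], [0.015, 0, 0, 0, 0, 0, 80], [0.003, 0, 0, 0, 0, 0, 80], [0, 0, 0, 0, 0, 0, 80]]]'

```text
time_s: 15.27
tool_pos: [0.4512, -0.1869, 0.0086]
ee_rot: [[0.001, 0.121, 0.993], [-0.001, 0.993, -0.121], [-1.0, -0.001, 0.001]]
ft_force: [-0.0, 0.1, 0.4]
grip_width: 0.0703
```

Emit:
carry_out --moves '[[[0, 0, 0, 0, 0, 0, 80], [0, 0, 0, 0, 0, 0, 80]]]'

```text
time_s: 15.43
tool_pos: [0.4516, -0.1872, 0.0094]
ee_rot: [[0.003, 0.121, 0.993], [-0.002, 0.993, -0.121], [-1.0, -0.002, 0.003]]
ft_force: [0.4, -0.2, -0.2]
grip_width: 0.0705
```

Emit:
carry_out --moves '[[[0.005, 0, 0, 0, 0, 0, 0], [0, 0, 0, 0, 0, 0, 0], [0, 0, 0, 0, 0, 0, 0], [0, 0, 0, 0, 0, 0, 0], [0, 0, 0, 0, 0, 0, 0]]]' --force 15

```text
time_s: 15.85
tool_pos: [0.4506, -0.1866, 0.0028]
ee_rot: [[0.0, 0.121, 0.993], [-0.0, 0.993, -0.121], [-1.0, -0.0, 0.0]]
ft_force: [-1.1, 0.3, 1.5]
grip_width: 0.0452
```

Emit:
carry_out --moves '[[[0, 0, 0, 0, 0, 0, 0], [0, 0, 0, 0, 0, 0, 0], [0, 0, 0, 0, 0, 0, 0], [-0.005, 0, 0, 0, 0, 0, 0], [-0.005, 0, 0, 0, 0, 0, 0]]]'

```text
time_s: 16.27
tool_pos: [0.4504, -0.1864, 0.0128]
ee_rot: [[-0.001, 0.121, 0.993], [0.0, 0.993, -0.121], [-1.0, 0.0, -0.001]]
ft_force: [-0.5, -0.6, -0.3]
grip_width: 0.0453
```

Emit:
carry_out --moves '[[[0, 0, 0, 0, 0, 0, 0], [0, 0, 0, 0, 0, 0, 0]]]'

```text
time_s: 16.43
tool_pos: [0.4507, -0.1866, 0.013]
ee_rot: [[0.001, 0.121, 0.993], [-0.0, 0.993, -0.121], [-1.0, -0.0, 0.001]]
ft_force: [0.6, 0.1, -0.6]
grip_width: 0.0454
```

Run:
```python
from ov import *
s=manip.observe();print(s['tool_pos'],s['grip_width'],s['ft_force'])
c=manip.camera('wrist'); i=c["img"][:,:,::-1].copy()
cv2.imwrite('pics/w12.png',cv2.resize(i[100:320,200:440],None,fx=2.6,fy=2.6))
```

```text
[ 0.4507 -0.1866  0.013 ] 0.04538565406426922 [ 0.5995  0.0534 -0.577 ]
```

View pics/w12.png

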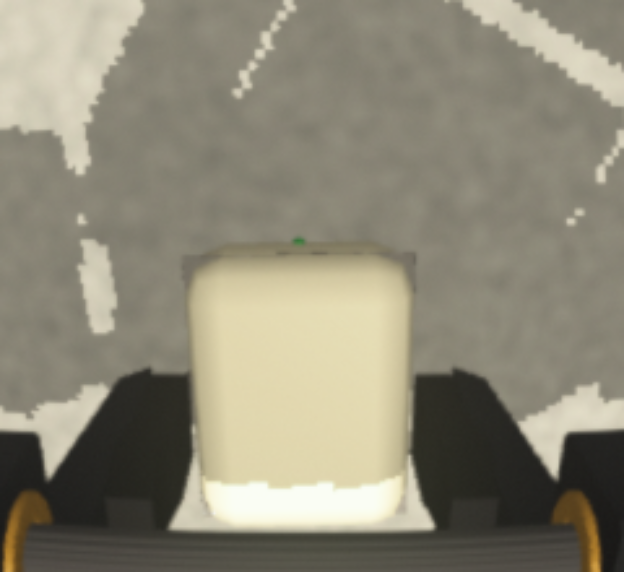

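The case is held squarely. Lifting and carrying it to the pad.

Emit:
carry_out --moves '[[[-0.03, 0, 0, 0, 0, 0, 0], [-0.03, 0, 0, 0, 0, 0, 0], [-0.03, 0, 0, 0, 0, 0, 0], [0, 0.033, 0.0187, 0, 0, 0, 0], [0, 0.033, 0.0187, 0, 0, 0, 0]]]'

```text
time_s: 16.9
tool_pos: [0.4966, -0.1261, 0.1044]
ee_rot: [[0.003, 0.125, 0.992], [-0.002, 0.992, -0.125], [-1.0, -0.001, 0.003]]
ft_force: [0.4, 0.3, -0.4]
grip_width: 0.0453
```

Emit:
carry_out --moves '[[[0, 0.033, 0.0187, 0, 0, 0, 0], [0, 0.033, 0.0187, 0, 0, 0, 0], [0, 0.033, 0.0187, 0, 0, 0, 0], [0, 0.033, 0.0187, 0, 0, 0, 0], [0, 0.033, 0.0187, 0, 0, 0, 0]]]'

```text
time_s: 17.32
tool_pos: [0.6091, 0.0288, 0.1023]
ee_rot: [[-0.001, 0.121, 0.993], [0.0, 0.993, -0.121], [-1.0, -0.0, -0.001]]
ft_force: [1.0, -1.8, -2.1]
grip_width: 0.0456
```

Emit:
carry_out --moves '[[[0, 0.033, 0.0187, 0, 0, 0, 0], [0, 0.033, 0.0187, 0, 0, 0, 0], [0, 0, 0, 0, 0, 0, 0], [0, 0, 0, 0, 0, 0, 0], [0, 0, 0, 0, 0, 0, 0]]]'

```text
time_s: 17.73
tool_pos: [0.6531, 0.0875, 0.102]
ee_rot: [[-0.001, 0.121, 0.993], [-0.0, 0.993, -0.121], [-1.0, -0.0, -0.001]]
ft_force: [-0.4, -0.8, -0.9]
grip_width: 0.0457
```

Run:
```python
from ov import *
s=manip.observe();print(s['tool_pos'],s['grip_width'],s['ft_force'])
c=manip.camera('wrist'); i=c["img"][:,:,::-1].copy()
for k in range(60):
    a=k*2*np.pi/60
    p=wproj(c,s,[.654+.05*np.cos(a),.0878+.05*np.sin(a),.01]);cv2.circle(i,tuple(int(v) for v in p.round()),0,(0,0,255),-1)
cv2.imwrite('pics/w13.png',cv2.resize(i[80:320,200:440],None,fx=2.4,fy=2.4))
```

```text
[0.6531 0.0875 0.102 ] 0.045691174138165695 [-0.3746 -0.7517 -0.9025]
```

View pics/w13.png

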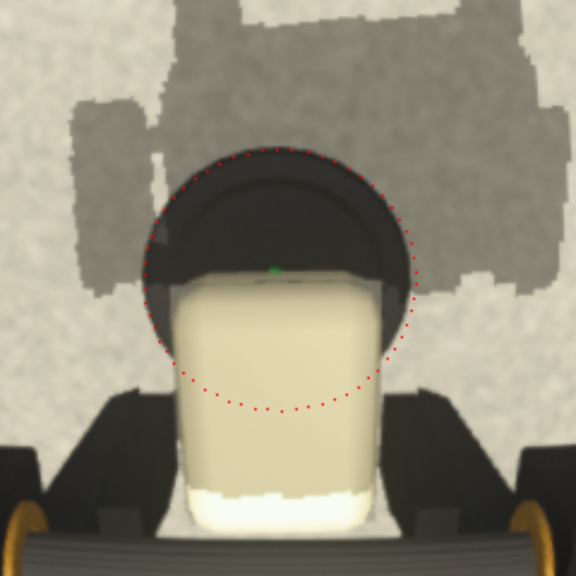

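The pad matches the drawn circle to about 1 mm. Lowering the case.

Emit:
carry_out --moves '[[[0.03, -0.001, 0.001, 0, 0, 0, 0], [0.03, 0, 0, 0, 0, 0, 0], [0.015, 0, 0, 0, 0, 0, 0], [0.006, 0, 0, 0, 0, 0, 0], [0, 0, 0, 0, 0, 0, 0]]]'

```text
time_s: 18.2
tool_pos: [0.6537, 0.0857, 0.0207]
ee_rot: [[-0.002, 0.123, 0.992], [0.0, 0.992, -0.123], [-1.0, -0.0, -0.002]]
ft_force: [0.1, -0.6, -0.4]
grip_width: 0.0451
```

Emit:
carry_out --moves '[[[0, 0, 0, 0, 0, 0, 0], [0, 0, 0, 0, 0, 0, 0], [0, 0, 0, 0, 0, 0, 0]]]'

```text
time_s: 18.45
tool_pos: [0.6552, 0.0866, 0.0232]
ee_rot: [[0.002, 0.121, 0.993], [-0.0, 0.993, -0.121], [-1.0, 0.0, 0.002]]
ft_force: [0.7, 0.3, -0.9]
grip_width: 0.0456
```

Emit:
carry_out --moves '[[[0.007, 0, 0, 0, 0, 0, 0], [0.0025, 0, 0, 0, 0, 0, 0], [0, 0, 0, 0, 0, 0, 0], [0, 0, 0, 0, 0, 0, 0]]]'

```text
time_s: 18.78
tool_pos: [0.6547, 0.0867, 0.0125]
ee_rot: [[0.001, 0.121, 0.993], [-0.0, 0.993, -0.121], [-1.0, -0.0, 0.001]]
ft_force: [-0.9, 0.1, 4.1]
grip_width: 0.0453
```

Run:
```python
from ov import *
s=manip.observe();print(s['tool_pos'],s['grip_width'],s['ft_force'])
```

```text
[0.6547 0.0867 0.0125] 0.04528414693165452 [-0.9276  0.1431  4.0533]
```

Emit:
carry_out --moves '[[[0, 0, 0, 0, 0, 0, 80], [0, 0, 0, 0, 0, 0, 80], [0, 0, 0, 0, 0, 0, 80], [0, 0, 0, 0, 0, 0, 80], [-0.02, 0, 0, 0, 0, 0, 80]]]'

```text
time_s: 19.2
tool_pos: [0.6523, 0.0868, 0.0285]
ee_rot: [[-0.007, 0.121, 0.993], [0.0, 0.993, -0.121], [-1.0, -0.001, -0.007]]
ft_force: [-0.6, 0.0, 0.1]
grip_width: 0.0702
```

Emit:
carry_out --moves '[[[-0.04, 0, 0, 0, 0, 0, 80], [-0.04, 0, 0, 0, 0, 0, 80], [-0.04, 0, 0, 0, 0, 0, 80], [-0.04, 0, 0, 0, 0, 0, 80], [0, 0, 0, 0, 0, 0, 80]]]'

```text
time_s: 19.62
tool_pos: [0.657, 0.0868, 0.2011]
ee_rot: [[0.014, 0.121, 0.993], [-0.001, 0.993, -0.121], [-1.0, 0.001, 0.014]]
ft_force: [-1.1, -1.0, 1.6]
grip_width: 0.0706
```

Run:
```python
from ov import *
s=manip.observe();print(s['tool_pos'],s['grip_width'],s['ft_force'])
c=manip.camera('wrist'); cv2.imwrite('pics/w14.png',c["img"][:,:,::-1])
```

```text
[0.657  0.0868 0.2011] 0.07064169824009969 [-1.0976 -0.9805  1.6406]
```

View pics/w14.png

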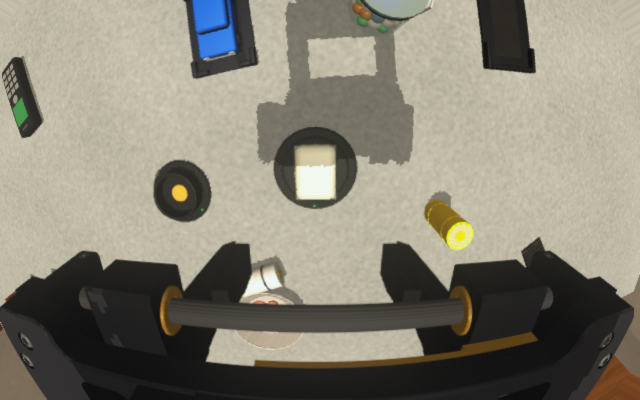

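The case sits in the middle of the pad. Next the handset.

Emit:
carry_out --moves '[[[0, -0.0382, -0.0113, 0, 0, 0, 80], [0, -0.0382, -0.0113, 0, 0, 0, 80], [0, -0.0382, -0.0113, 0, 0, 0, 80], [0, -0.0382, -0.0113, 0, 0, 0, 80], [0, -0.0382, -0.0113, 0, 0, 0, 80]]]'

```text
time_s: 20.08
tool_pos: [0.5736, -0.0972, 0.1906]
ee_rot: [[-0.002, 0.121, 0.993], [0.001, 0.993, -0.121], [-1.0, 0.001, -0.002]]
ft_force: [0.6, -0.7, -1.1]
grip_width: 0.0709
```

Emit:
carry_out --moves '[[[0, -0.0382, -0.0113, 0, 0, 0, 80], [0, -0.0382, -0.0113, 0, 0, 0, 80], [0, -0.0382, -0.0113, 0, 0, 0, 80], [0, -0.0382, -0.0113, 0, 0, 0, 80], [0, -0.0382, -0.0113, 0, 0, 0, 80]]]'

```text
time_s: 20.5
tool_pos: [0.4945, -0.28, 0.1907]
ee_rot: [[-0.002, 0.121, 0.993], [0.002, 0.993, -0.121], [-1.0, 0.001, -0.002]]
ft_force: [1.2, -0.5, 0.6]
grip_width: 0.0705
```

Emit:
carry_out --moves '[[[0, -0.0382, -0.0113, 0, 0, 0, 80], [0, -0.0382, -0.0113, -6.25, 0, 0, 80], [0, 0, 0, -6.25, 0, 0, 80], [0.02, 0, 0, -6.25, 0, 0, 80], [0.02, 0, 0, -6.25, 0, 0, 80]]]'

```text
time_s: 20.92
tool_pos: [0.4637, -0.3524, 0.1507]
ee_rot: [[-0.0, -0.313, 0.95], [0.0, 0.95, 0.313], [-1.0, 0.0, -0.0]]
ft_force: [-0.3, -0.3, -0.3]
grip_width: 0.0707
```

Emit:
carry_out --moves '[[[0.02, 0, 0, 0, 0, 0, 80], [0, 0, 0, 0, 0, 0, 80], [0, 0, 0, 0, 0, 0, 80]]]'

```text
time_s: 21.17
tool_pos: [0.4638, -0.3513, 0.1309]
ee_rot: [[-0.002, -0.309, 0.951], [0.002, 0.951, 0.309], [-1.0, 0.003, -0.001]]
ft_force: [0.3, -0.2, -0.0]
grip_width: 0.0705
```

Run:
```python
from ov import *
s=manip.observe();print(s['tool_pos'],s['ee_rot'],s['joint_pos'])
c=manip.camera('wrist'); i=c["img"][:,:,::-1].copy()
lines(i,lambda p:wproj(c,s,p),0,rect(.457,-.370,.315,.136,.048,.018),(0,0,255))
cv2.imwrite('pics/w15.png',cv2.resize(i[20:320,160:480],None,fx=2,fy=2))
```

```text
[ 0.4638 -0.3513  0.1309] [[-0.0021 -0.3089  0.9511]
 [ 0.0024  0.9511  0.309 ]
 [-1.      0.0029 -0.0013]] [ -48.6698   29.513    82.249    -0.0008   68.4221 -156.6654]
```

View pics/w15.png

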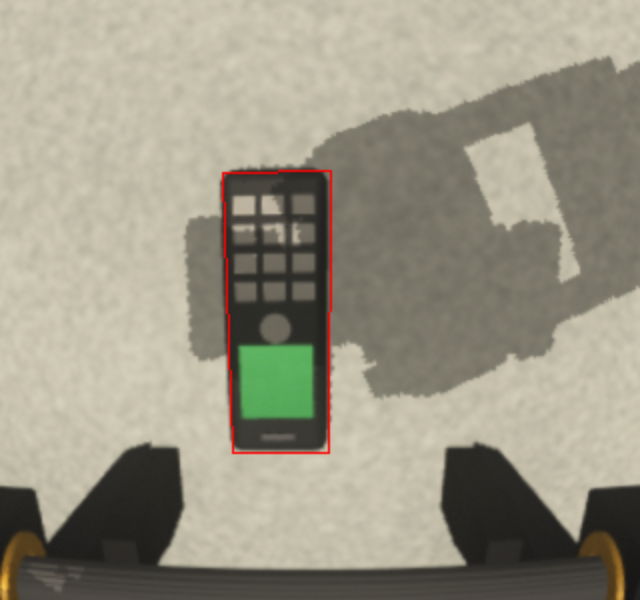

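The overlay fits the handset well (keys towards the robot, screen away).

Emit:
carry_out --moves '[[[0.02, -0.017, -0.0126, 0, 0, 0, 80], [0.035, 0, 0, 0, 0, 0, 80], [0.03, 0, 0, 0, 0, 0, 80], [0.02, 0, 0, 0, 0, 0, 80], [0.008, 0, 0, 0, 0, 0, 80]]]'

```text
time_s: 21.63
tool_pos: [0.457, -0.3713, 0.0173]
ee_rot: [[-0.002, -0.309, 0.951], [0.002, 0.951, 0.309], [-1.0, 0.003, -0.001]]
ft_force: [0.6, 0.5, 0.7]
grip_width: 0.0704
```

Emit:
carry_out --moves '[[[0, 0, 0, 0, 0, 0, 80], [0, 0, 0, 0, 0, 0, 80], [0, 0, 0, 0, 0, 0, 80]]]'

```text
time_s: 21.88
tool_pos: [0.4584, -0.3727, 0.0211]
ee_rot: [[0.002, -0.31, 0.951], [-0.003, 0.951, 0.31], [-1.0, -0.003, 0.001]]
ft_force: [0.6, -1.3, 0.6]
grip_width: 0.0702
```

Emit:
carry_out --moves '[[[0.014, 0.001, -0.001, 0, 0, 0, 80], [0.003, 0, 0, 0, 0, 0, 80], [0, 0, 0, 0, 0, 0, 80], [0, 0, 0, 0, 0, 0, 0], [0, 0, 0, 0, 0, 0, 0]]]' --force 25

```text
time_s: 22.3
tool_pos: [0.4567, -0.3716, 0.0031]
ee_rot: [[0.001, -0.31, 0.951], [-0.001, 0.951, 0.31], [-1.0, -0.001, 0.001]]
ft_force: [0.2, 0.6, -0.6]
grip_width: 0.0593
```

Emit:
carry_out --moves '[[[0, 0, 0, 0, 0, 0, 0], [0, 0, 0, 0, 0, 0, 0], [0, 0, 0, 0, 0, 0, 0], [0, 0, 0, 0, 0, 0, 0], [0, 0, 0, 0, 0, 0, 0]]]'

```text
time_s: 22.72
tool_pos: [0.456, -0.3702, 0.0041]
ee_rot: [[-0.001, -0.31, 0.951], [0.002, 0.951, 0.31], [-1.0, 0.002, -0.001]]
ft_force: [-9.0, 12.2, 21.9]
grip_width: 0.0372
```

Run:
```python
from ov import *
s=manip.observe();print(s['tool_pos'],s['grip_width'],s['ft_force'])
c=manip.camera('wrist'); i=c["img"][:,:,::-1].copy()
cv2.imwrite('pics/w16.png',cv2.resize(i[20:320,160:480],None,fx=2,fy=2))
```

```text
[ 0.456  -0.3702  0.0041] 0.037188408299385085 [-8.9573 12.234  21.8785]
```

View pics/w16.png

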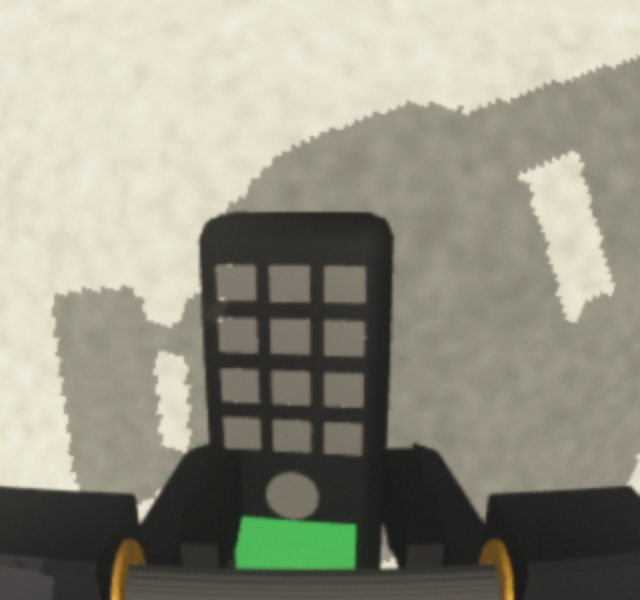

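The width (37 mm) and 22 N force are wrong for a 48 mm wide handset: it has rolled in the jaws. Opening and looking again.

Emit:
carry_out --moves '[[[0, 0, 0, 0, 0, 0, 30], [0, 0, 0, 0, 0, 0, 50], [0, 0, 0, 0, 0, 0, 80], [0, 0, 0, 0, 0, 0, 80], [0, 0, 0, 0, 0, 0, 80]]]' --force 10

```text
time_s: 23.18
tool_pos: [0.4569, -0.3723, 0.0036]
ee_rot: [[0.002, -0.31, 0.951], [-0.003, 0.951, 0.31], [-1.0, -0.003, 0.001]]
ft_force: [0.4, -1.2, 3.1]
grip_width: 0.0622
```

Run:
```python
from ov import *
s=manip.observe();print(s['tool_pos'],s['grip_width'],s['ft_force'])
c=manip.camera('wrist'); i=c["img"][:,:,::-1].copy()
cv2.imwrite('pics/w17.png',cv2.resize(i[20:320,160:480],None,fx=2,fy=2))
c=manip.camera('side'); cv2.imwrite('pics/s17.png',cv2.resize(c["img"][250:400,310:510,::-1],None,fx=3,fy=3))
```

```text
[ 0.4569 -0.3723  0.0036] 0.06224221135269365 [ 0.3855 -1.2377  3.098 ]
```

View pics/w17.png

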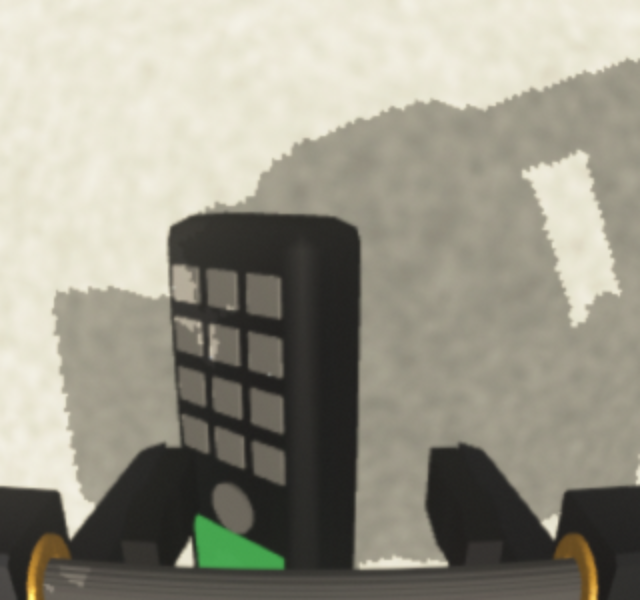

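View pics/s17.png

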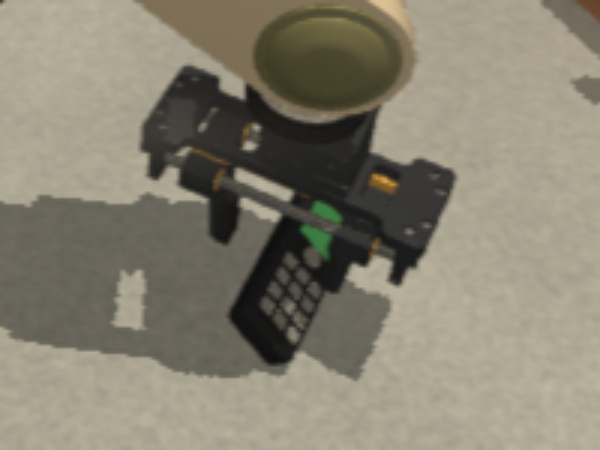

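Emit:
carry_out --moves '[[[0, 0, 0, 0, 0, 0, 90], [0, 0, 0, 0, 0, 0, 100], [0, 0, 0, 0, 0, 0, 100], [0, 0, 0, 0, 0, 0, 100]]]'

```text
time_s: 23.62
tool_pos: [0.4562, -0.3711, 0.0019]
ee_rot: [[-0.0, -0.31, 0.951], [0.0, 0.951, 0.31], [-1.0, 0.0, -0.0]]
ft_force: [-0.3, 1.3, -0.1]
grip_width: 0.088
```

Run:
```python
from ov import *
s=manip.observe();print(s['tool_pos'],s['grip_width'],s['ft_force'])
c=manip.camera('wrist'); i=c["img"][:,:,::-1].copy()
cv2.imwrite('pics/w18.png',cv2.resize(i[20:320,160:480],None,fx=2,fy=2))
```

```text
[ 0.4562 -0.3711  0.0019] 0.08800923274036936 [-0.3265  1.2644 -0.1302]
```

View pics/w18.png

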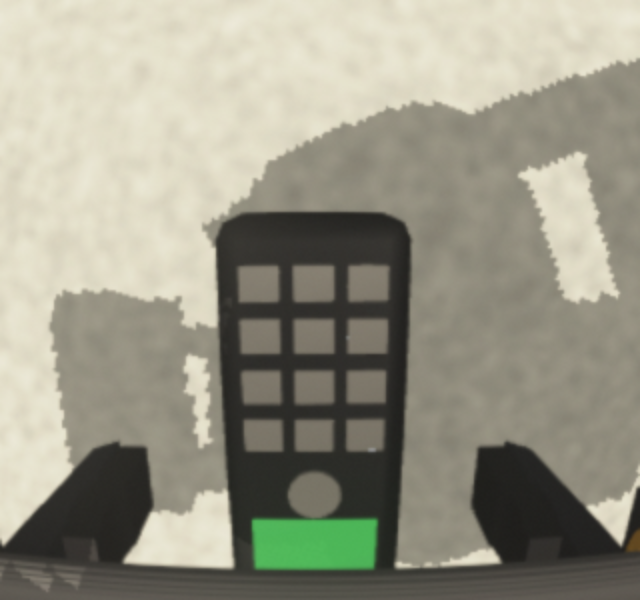

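The handset is flat and centred again at crop (313,300). I'll regrip as low as possible and gently.

Emit:
carry_out --moves '[[[0.001, 0, 0, 0, 0, 0, 62], [0, 0, 0, 0, 0, 0, 60], [0, 0, 0, 0, 0, 0, 58], [0, 0, 0, 0, 0, 0, 56], [0, 0, 0, 0, 0, 0, 55]]]' --force 8

```text
time_s: 24.08
tool_pos: [0.4563, -0.3712, 0.0011]
ee_rot: [[-0.0, -0.31, 0.951], [0.0, 0.951, 0.31], [-1.0, 0.0, 0.0]]
ft_force: [-0.1, -0.1, 0.9]
grip_width: 0.0567
```

Emit:
carry_out --moves '[[[0, 0, 0, 0, 0, 0, 54], [0, 0, 0, 0, 0, 0, 53], [0, 0, 0, 0, 0, 0, 52], [0, 0, 0, 0, 0, 0, 51], [0, 0, 0, 0, 0, 0, 50]]]'

```text
time_s: 24.5
tool_pos: [0.4563, -0.3712, 0.0011]
ee_rot: [[-0.0, -0.31, 0.951], [0.0, 0.951, 0.31], [-1.0, 0.0, -0.0]]
ft_force: [-0.7, -0.2, 0.4]
grip_width: 0.0475
```

Run:
```python
from ov import *
s=manip.observe();print(s['tool_pos'],s['grip_width'],s['ft_force'])
c=manip.camera('wrist'); i=c["img"][:,:,::-1].copy()
cv2.imwrite('pics/w19.png',cv2.resize(i[20:320,160:480],None,fx=2,fy=2))
```

```text
[ 0.4563 -0.3712  0.0011] 0.047511470650516245 [-0.7448 -0.1536  0.4227]
```

View pics/w19.png

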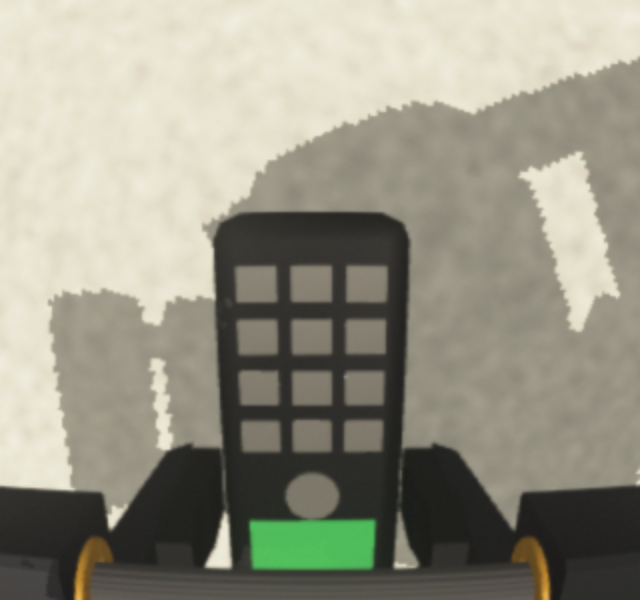

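Emit:
carry_out --moves '[[[0, 0, 0, 0, 0, 0, 48], [0, 0, 0, 0, 0, 0, 45], [0, 0, 0, 0, 0, 0, 40], [0, 0, 0, 0, 0, 0, 30], [0, 0, 0, 0, 0, 0, 30]]]' --force 10

```text
time_s: 24.97
tool_pos: [0.4563, -0.3712, 0.0011]
ee_rot: [[-0.0, -0.31, 0.951], [0.0, 0.951, 0.31], [-1.0, 0.0, -0.0]]
ft_force: [-0.3, 1.7, 1.1]
grip_width: 0.0476
```

Emit:
carry_out --moves '[[[-0.003, 0, 0, 0, 0, 0, 30], [-0.005, 0, 0, 0, 0, 0, 30], [0, 0, 0, 0, 0, 0, 30], [0, 0, 0, 0, 0, 0, 30]]]'

```text
time_s: 25.3
tool_pos: [0.4564, -0.3715, 0.0095]
ee_rot: [[0.0, -0.31, 0.951], [-0.001, 0.951, 0.31], [-1.0, -0.001, 0.0]]
ft_force: [-0.3, -0.7, -1.2]
grip_width: 0.0474
```

Run:
```python
from ov import *
s=manip.observe();print(s['tool_pos'],s['grip_width'],s['ft_force'],s['wrist_torque'])
c=manip.camera('wrist'); i=c["img"][:,:,::-1].copy()
cv2.imwrite('pics/w20.png',cv2.resize(i[20:320,160:480],None,fx=2,fy=2))
```

```text
[ 0.4564 -0.3715  0.0095] 0.04743708962197616 [-0.3385 -0.7494 -1.2085] [ 0.0646 -0.0087 -0.0028]
```

View pics/w20.png

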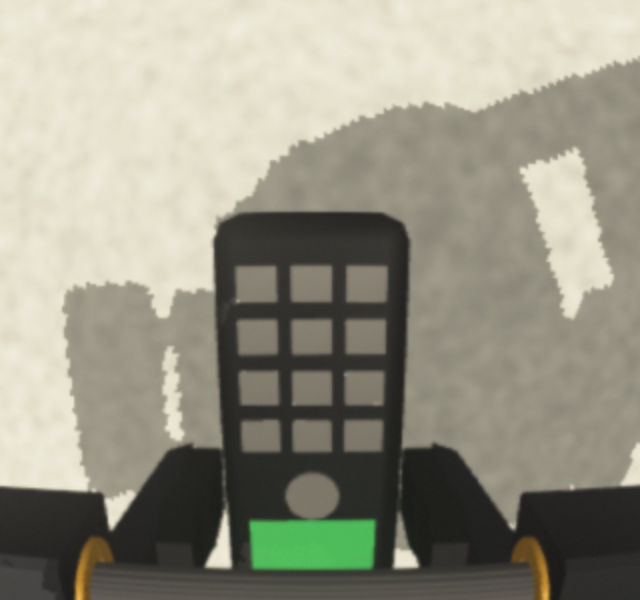

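Held firmly and flat (47 mm wide, image unchanged after the lift). Raising it well above the jar (104 mm) and carrying it to the long dock.

Emit:
carry_out --moves '[[[-0.025, 0, 0, 0, 0, 0, 30], [-0.035, 0, 0, 6.57, 0, 0, 30], [-0.035, 0, 0, 6.57, 0, 0, 30], [-0.035, 0, 0, 6.56, 0, 0, 30], [-0.035, 0, 0, 0, 0, 0, 30]]]' --force 14

```text
time_s: 25.77
tool_pos: [0.456, -0.3709, 0.1757]
ee_rot: [[-0.0, 0.035, 0.999], [0.0, 0.999, -0.035], [-1.0, 0.0, -0.0]]
ft_force: [-0.3, -0.2, -2.0]
grip_width: 0.0474
```

Emit:
carry_out --moves '[[[-0.005, 0.02, 0, 0, 0, 0, 30], [0, 0.035, 0, 0, 0, 0, 30], [0, 0.0385, -0.001, 0, 0, 0, 30], [0, 0.0385, -0.001, 0, 0, 0, 30], [0, 0.0385, -0.001, 0, 0, 0, 30]]]'

```text
time_s: 26.18
tool_pos: [0.4578, -0.199, 0.179]
ee_rot: [[-0.0, 0.03, 1.0], [0.0, 1.0, -0.03], [-1.0, 0.0, -0.0]]
ft_force: [1.1, 0.6, -2.2]
grip_width: 0.047
```

Run:
```python
from ov import *
s=manip.observe();print(s['tool_pos'],s['grip_width'],s['ft_force'],s['ee_rot'][:2,2])
```

```text
[ 0.4578 -0.199   0.179 ] 0.04698987947163992 [ 1.1236  0.5889 -2.233 ] [ 0.9996 -0.0296]
```

Emit:
carry_out --moves '[[[0, 0.039, -0.0007, 0, 0, 0, 30], [0, 0.039, -0.0007, 0, 0, 0, 30], [0, 0.039, -0.0007, 0, 0, 0, 30], [0, 0.039, -0.0007, 0, 0, 0, 30], [0, 0.039, -0.0007, 0, 0, 0, 30]]]'

```text
time_s: 26.6
tool_pos: [0.46, -0.0039, 0.1792]
ee_rot: [[0.0, 0.029, 1.0], [-0.0, 1.0, -0.029], [-1.0, -0.0, 0.0]]
ft_force: [0.6, -0.1, -1.8]
grip_width: 0.0475
```

Emit:
carry_out --moves '[[[0, 0.039, -0.0007, 0, 0, 0, 30], [0, 0.039, -0.0007, 0, 0, 0, 30], [0, 0.039, -0.0007, 0, 0, 0, 30], [0, 0.039, -0.0007, 0, 0, 0, 30], [0, 0.039, -0.0007, 0, 0, 0, 30]]]'

```text
time_s: 27.02
tool_pos: [0.4621, 0.1913, 0.1792]
ee_rot: [[0.0, 0.029, 1.0], [-0.0, 1.0, -0.029], [-1.0, -0.0, 0.0]]
ft_force: [0.1, -0.9, -1.7]
grip_width: 0.0476
```

Emit:
carry_out --moves '[[[0, 0.039, -0.0007, 0, 0, 0, 30], [0, 0.039, -0.0007, 0, 0, 0, 30], [0, 0.039, -0.0007, 0, 0, 0, 30], [0, 0.02, -0.0007, 0, 0, 0, 30], [0, 0, 0, 0, 0, 0, 30]]]'

```text
time_s: 27.43
tool_pos: [0.4629, 0.3298, 0.1786]
ee_rot: [[-0.0, 0.025, 1.0], [0.001, 1.0, -0.025], [-1.0, 0.001, -0.0]]
ft_force: [-0.9, -0.8, -1.8]
grip_width: 0.0474
```

Emit:
carry_out --moves '[[[0.02, 0, 0, 0, 0, 0, 30], [0.02, 0, 0, 0, 0, 0, 30], [0.02, 0, 0, 0, 0, 0, 30], [0, 0, 0, 0, 0, 0, 30], [0, 0, 0, 0, 0, 0, 30]]]'

```text
time_s: 27.85
tool_pos: [0.4636, 0.3257, 0.1189]
ee_rot: [[-0.001, 0.03, 1.0], [-0.001, 1.0, -0.03], [-1.0, -0.001, -0.001]]
ft_force: [0.5, -0.1, -1.3]
grip_width: 0.0473
```

Run:
```python
from ov import *
s=manip.observe();print(s['tool_pos'],s['grip_width'],s['ft_force'],s['ee_rot'][:2,2])
c=manip.camera('wrist'); i=c["img"][:,:,::-1].copy()
lines(i,lambda p:wproj(c,s,p),0,rect(.464,.360,-.03,.168,.08,.005),(0,0,255))
cv2.imwrite('pics/w21.png',cv2.resize(i[0:320,160:480],None,fx=1.9,fy=1.9))
```

```text
[0.4636 0.3257 0.1189] 0.047255681608931364 [ 0.4752 -0.0695 -1.3115] [ 0.9996 -0.0296]
```

View pics/w21.png

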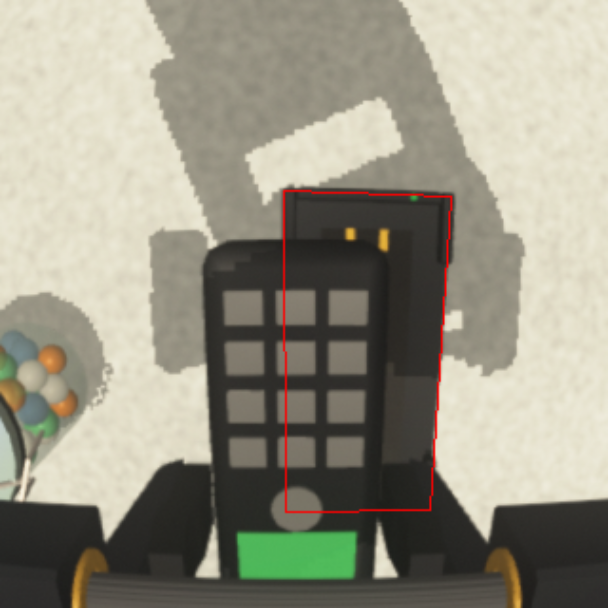

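Emit:
carry_out --moves '[[[0, 0.02, 0, 0, 0, 0, 30], [0, 0.015, 0, 0, 0, 0, 30], [0.02, 0, 0, 0, 0, 0, 30], [0, 0, 0, 0, 0, 0, 30], [0, 0, 0, 0, 0, 0, 30]]]'

```text
time_s: 28.32
tool_pos: [0.4648, 0.3611, 0.0998]
ee_rot: [[-0.0, 0.029, 1.0], [-0.0, 1.0, -0.029], [-1.0, -0.0, -0.0]]
ft_force: [0.4, 0.1, -0.8]
grip_width: 0.0471
```

Run:
```python
from ov import *
s=manip.observe();print(s['tool_pos'],s['grip_width'],s['ft_force'],s['ee_rot'][:2,2])
c=manip.camera('wrist'); i=c["img"][:,:,::-1].copy()
p=s['tool_pos'];off=p[2]-.0011
print('keypad end x',wonz(c,s,(315.3,127.4),off+.018),'->centre x',wonz(c,s,(315.3,127.4),off+.018)[0]+.068)
lines(i,lambda p:wproj(c,s,p),0,rect(.464,.360,-.03,.168,.08,.005),(0,0,255))
lines(i,lambda p:wproj(c,s,p),0,rect(p[0],p[1],-.03,.136,.048,off+.018),(0,255,0))
cv2.imwrite('pics/w22.png',cv2.resize(i[0:320,160:480],None,fx=1.9,fy=1.9))
```

```text
[0.4648 0.3611 0.0998] 0.04707677844762962 [ 0.4188  0.1142 -0.8397] [ 0.9996 -0.0291]
keypad end x [0.3968 0.3629 0.1167] ->centre x 0.46479078141508634
```

View pics/w22.png

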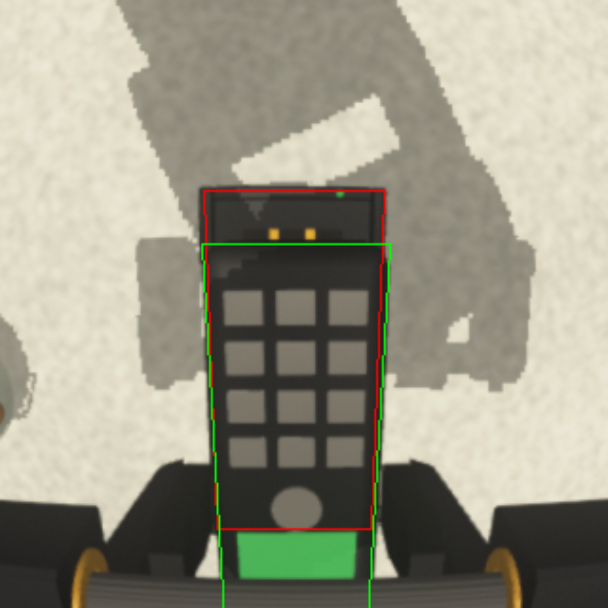

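Handset aligned over the dock (dock outline at crop 200–386, handset centred on it). Lowering.

Emit:
carry_out --moves '[[[0.025, 0, -0.001, 0, 0, 0, 30], [0.025, 0, 0, 0, 0, 0, 30], [0.018, 0, 0, 0, 0, 0, 30], [0.01, 0, 0, 0, 0, 0, 30], [0, 0, 0, 0, 0, 0, 30]]]'

```text
time_s: 28.78
tool_pos: [0.4635, 0.3608, 0.0203]
ee_rot: [[-0.002, 0.03, 1.0], [-0.001, 1.0, -0.03], [-1.0, -0.001, -0.002]]
ft_force: [0.3, 0.5, -1.1]
grip_width: 0.0472
```

Emit:
carry_out --moves '[[[0, 0, 0, 0, 0, 0, 30], [0, 0, 0, 0, 0, 0, 30], [0, 0, 0, 0, 0, 0, 30]]]'

```text
time_s: 29.03
tool_pos: [0.4646, 0.3617, 0.0226]
ee_rot: [[0.002, 0.029, 1.0], [0.001, 1.0, -0.029], [-1.0, 0.001, 0.002]]
ft_force: [0.0, 0.1, -2.5]
grip_width: 0.0473
```

Run:
```python
from ov import *
s=manip.observe();print(s['tool_pos'],s['grip_width'],s['ft_force'],s['ee_rot'][:2,2])
c=manip.camera('wrist'); i=c["img"][:,:,::-1].copy()
cv2.imwrite('pics/w23.png',cv2.resize(i[0:320,160:480],None,fx=1.9,fy=1.9))
```

```text
[0.4646 0.3617 0.0226] 0.04730862086668341 [ 0.0003  0.0882 -2.5163] [ 0.9996 -0.0291]
```

View pics/w23.png

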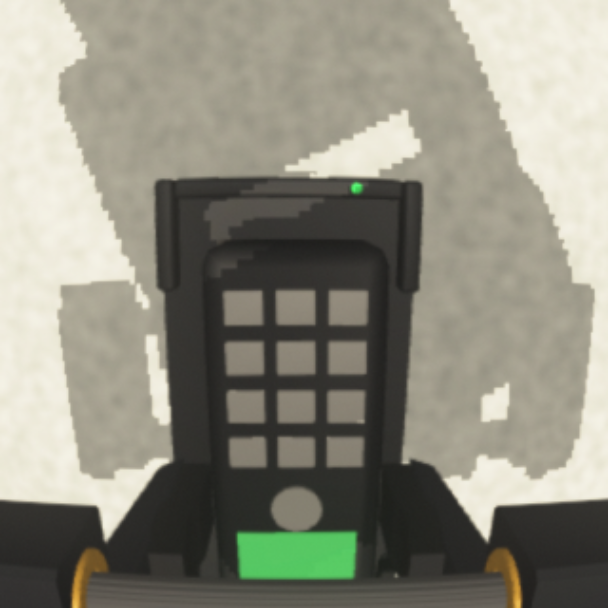

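Run:
```python
from ov import *
s=manip.observe();c=manip.camera('wrist')
print(wonz(c,s,(315.3,127.4),.0395),wonz(c,s,(312,102.6),.015),wonz(c,s,(312,95),.013))
print('jar',[wonz(c,s,r['centre'],.051) for r in manip.tip_of(c,'jar_mid')[:1]])
```

```text
[0.3963 0.3634 0.0395] [0.3839 0.3619 0.015 ] [0.3795 0.3621 0.013 ]
jar [array([0.4691, 0.1803, 0.051 ])]
```

Emit:
carry_out --moves '[[[0.005, -0.001, -0.002, 0, 0, 0, 30], [0.006, 0, 0, 0, 0, 0, 30], [0.004, 0, 0, 0, 0, 0, 30], [0.001, 0, 0, 0, 0, 0, 30], [0, 0, 0, 0, 0, 0, 30]]]'

```text
time_s: 29.6
tool_pos: [0.4616, 0.3602, 0.0054]
ee_rot: [[-0.001, 0.029, 1.0], [-0.001, 1.0, -0.029], [-1.0, -0.001, -0.001]]
ft_force: [-4.1, -2.1, 7.1]
grip_width: 0.0473
```

Emit:
carry_out --moves '[[[0, 0, 0, 0, 0, 0, 30], [0, 0, 0, 0, 0, 0, 30]]]'

```text
time_s: 29.77
tool_pos: [0.4616, 0.3602, 0.0053]
ee_rot: [[-0.001, 0.029, 1.0], [-0.001, 1.0, -0.029], [-1.0, -0.001, -0.001]]
ft_force: [-2.4, -2.1, 6.9]
grip_width: 0.0475
```

Emit:
carry_out --moves '[[[-0.0005, 0, 0, 0, 0, 0, 56], [0, 0, 0, 0, 0, 0, 60], [0, 0, 0, 0, 0, 0, 70], [0, 0, 0, 0, 0, 0, 75], [0, 0, 0, 0, 0, 0, 75]]]'

```text
time_s: 30.18
tool_pos: [0.4618, 0.3604, 0.0054]
ee_rot: [[-0.0, 0.029, 1.0], [-0.0, 1.0, -0.029], [-1.0, -0.0, -0.0]]
ft_force: [1.0, -0.5, -0.0]
grip_width: 0.0662
```

Emit:
carry_out --moves '[[[-0.02, 0, 0, 0, 0, 0, 75], [-0.04, 0, 0, 0, 0, 0, 75], [-0.04, 0, 0, 0, 0, 0, 75], [-0.04, 0, 0, 0, 0, 0, 75], [-0.04, 0, 0, 0, 0, 0, 75]]]'

```text
time_s: 30.6
tool_pos: [0.4614, 0.3603, 0.1876]
ee_rot: [[-0.0, 0.029, 1.0], [-0.0, 1.0, -0.029], [-1.0, -0.0, -0.0]]
ft_force: [0.0, 0.3, -0.3]
grip_width: 0.066
```

Run:
```python
from ov import *
s=manip.observe();print(s['tool_pos'],s['grip_width'],s['ft_force'],s['ee_rot'][:2,2])
for n in('wrist','top','side'):
    c=manip.camera(n); cv2.imwrite(f'pics/{n}24.png',c["img"][:,:,::-1])
```

```text
[0.4614 0.3603 0.1876] 0.06597784023997065 [ 0.0344  0.2569 -0.3149] [ 0.9996 -0.029 ]
```

View pics/wrist24.png

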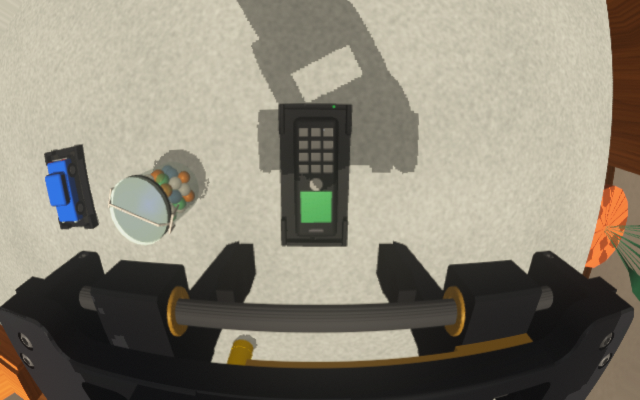

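View pics/top24.png

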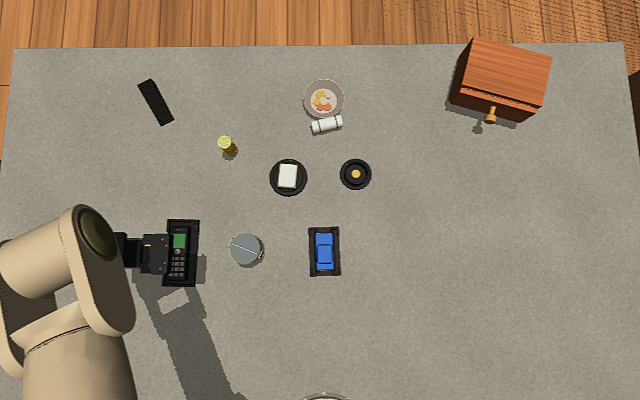

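Handset, car and case all sit on their chargers, and the jar is where it was. Now back to the torch lying at (326,124) in the top view. First a closer look to tell the lens end.

Emit:
carry_out --moves '[[[0, -0.0336, 0.0227, 0, 0, 0, 100], [0, -0.0336, 0.0227, 0, 0, 0, 100], [0, -0.0336, 0.0227, 0, 0, 0, 100], [0, -0.0336, 0.0227, 0, 0, 0, 100], [0, -0.0336, 0.0227, 0, 0, 0, 100]]]'

```text
time_s: 31.17
tool_pos: [0.5705, 0.1873, 0.1838]
ee_rot: [[-0.003, 0.029, 1.0], [-0.0, 1.0, -0.029], [-1.0, -0.0, -0.003]]
ft_force: [0.7, 0.2, -0.6]
grip_width: 0.0884
```

Run:
```python
from ov import *
np.set_printoptions(precision=5,suppress=True)
s=manip.observe();print(s['tool_pos'],s['joint_pos'])
```

```text
[0.57051 0.18735 0.18384] [  7.01137  29.03715  74.72186   0.00117  76.39729 -81.33238]
```

Emit:
carry_out --moves '[[[0, -0.0336, 0.0227, 0, 0, 0, 100], [0, -0.0336, 0.0227, 0, 0, 0, 100], [0, -0.0336, 0.0227, 0, 0, 0, 100], [0, -0.0336, 0.0227, 0, 0, 0, 100], [0, -0.0336, 0.0227, 0, 0, 0, 100]]]'

```text
time_s: 31.58
tool_pos: [0.6792, 0.0161, 0.1836]
ee_rot: [[-0.003, 0.029, 1.0], [0.0, 1.0, -0.029], [-1.0, 0.0, -0.003]]
ft_force: [0.4, 0.1, -0.1]
grip_width: 0.0881
```

Emit:
carry_out --moves '[[[0, -0.0336, 0.0227, -5.85, 0, 0, 100], [0, 0, 0, -5.85, 0, 0, 100], [0, 0, 0, 0, 0, 0, 100], [0, 0, 0, 0, 0, 0, 100]]]'

```text
time_s: 31.92
tool_pos: [0.7001, -0.0159, 0.1839]
ee_rot: [[-0.003, -0.171, 0.985], [0.001, 0.985, 0.171], [-1.0, 0.001, -0.002]]
ft_force: [0.2, 1.0, -0.4]
grip_width: 0.0882
```

Run:
```python
from ov import *
np.set_printoptions(precision=5,suppress=True)
s=manip.observe();print(s['tool_pos'],s['joint_pos'],s['ee_rot'][:2,2])
c=manip.camera('wrist'); i=c["img"][:,:,::-1]
cv2.imwrite('pics/w25.png',i);cv2.imwrite('pics/w25c.png',cv2.resize(i[200:310,250:400],None,fx=5,fy=5))
```

```text
[ 0.70014 -0.01593  0.1839 ] [ -10.86897   42.79746   51.79108    0.01537   85.56446 -110.73396] [0.98521 0.17131]
```

View pics/w25.png

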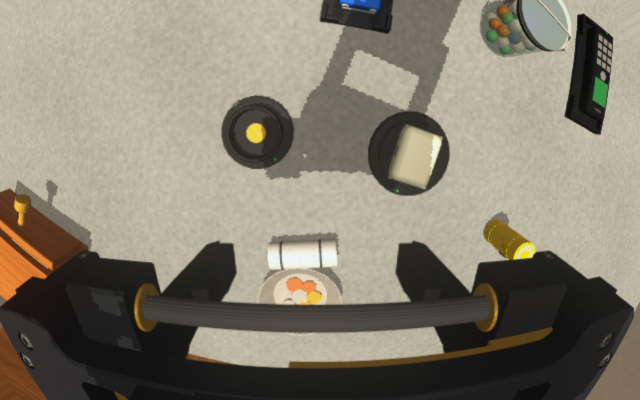

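View pics/w25c.png

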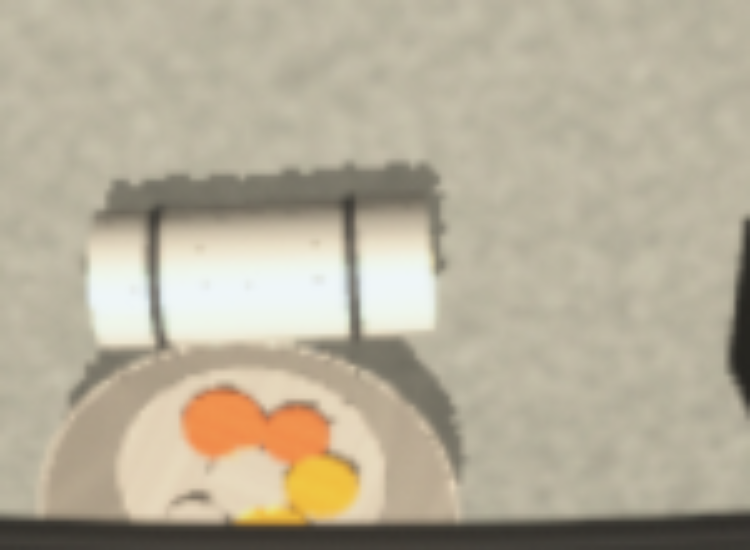

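Run:
```python
from ov import *
class S(dict):pass
c=manip.camera('wrist')
s=dict(tool_pos=np.array([.66013706,-.08757739,.08109322]),ee_rot=np.array([[0,0,1.],[0,1,0],[-1,0,0]]))
for z in(.045,.05,.055,.06,.065,.07,.075,.08,.085,.09,.1,.11,.12,.124): print(z,wproj(c,s,[.6435,-.0875,z]))
t=manip.observe()
a=[(250+x/5,200+y/5) for x,y in((90,280),(437,268),(155,280),(350,270),(264,275))]
for p in a: print(wonz(c,t,p,.017))
```

```text
0.045 [315.8016 198.1819]
0.05 [315.8021 200.3176]
0.055 [315.8025 202.5541]
0.06 [315.8031 204.8984]
0.065 [315.8036 207.3582]
0.07 [315.8041 209.942 ]
0.075 [315.8047 212.6589]
0.08 [315.8053 215.5191]
0.085 [315.8059 218.5337]
0.09 [315.8065 221.7149]
0.1 [315.8079 228.6324]
0.11 [315.8093 236.3972]
0.12 [315.8108 245.1634]
0.124 [315.8115 248.9914]
[ 0.8051 -0.0557  0.017 ]
[0.7867 0.027  0.017 ]
[ 0.802  -0.0399  0.017 ]
[0.7908 0.0063 0.017 ]
[ 0.7958 -0.0139  0.017 ]
```

Rings sit 15 mm from the −y end and 20 mm from the +y end; from the standing view, tail ring ≈18 mm, lens ring ≈16 mm. This hints that the lens is at −y, but isn't certain, so I'll view the −y end face.

Emit:
carry_out --moves '[[[0, -0.04, 0, 0, 0, 0, 100], [0, -0.04, 0, 0, 0, 0, 100], [0, -0.04, 0, 0, 0, 0, 100], [0.03, -0.03, 0, 0, 0, 0, 100], [0.03, -0.02, 0, 0, 0, 0, 100]]]'

```text
time_s: 32.43
tool_pos: [0.7308, -0.1855, 0.1272]
ee_rot: [[0.004, -0.171, 0.985], [-0.002, 0.985, 0.171], [-1.0, -0.003, 0.004]]
ft_force: [1.0, 0.1, -1.0]
grip_width: 0.088
```

Run:
```python
from ov import *
np.set_printoptions(precision=5,suppress=True)
s=manip.observe();print(s['tool_pos'],s['joint_pos'],s['ee_rot'][:2,2])
c=manip.camera('wrist'); i=c["img"][:,:,::-1]
p=wproj(c,s,[.805,-.055,.017]);print(p)
x,y=p.astype(int);cv2.imwrite('pics/w26.png',i);cv2.imwrite('pics/w26c.png',cv2.resize(i[max(0,y-50):y+50,x-60:x+60],None,fx=6,fy=6))
d=manip.camera('side');cv2.imwrite('pics/s26.png',cv2.resize(d['img'][180:212,358:406,::-1],None,fx=14,fy=14,interpolation=2))
```

```text
[ 0.73084 -0.18549  0.12723] [ -23.10597   52.99283   41.4218    -0.02167   85.33111 -122.97703] [0.98518 0.17146]
[422.50993 277.48284]
```

View pics/w26c.png

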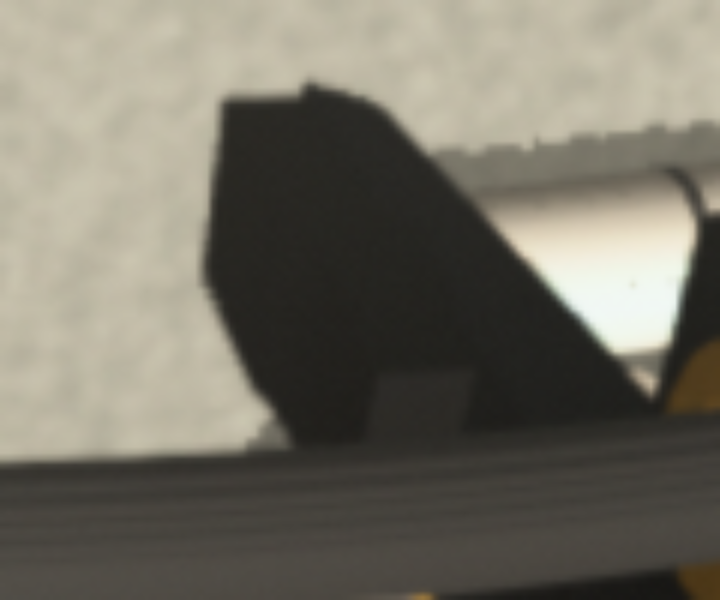

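View pics/s26.png

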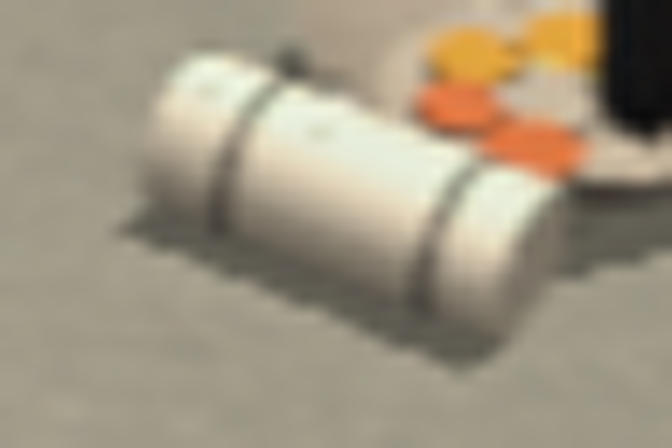

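Emit:
carry_out --moves '[[[-0.01, 0.035, 0, -7, 0, 0, 100], [-0.015, 0.02, 0.015, -7, 0, 0, 100], [0, 0, 0, -7, 0, 0, 100], [0, 0, 0, -7, 0, 0, 100], [0, 0, 0, -7, 0, 0, 100]]]'

```text
time_s: 32.95
tool_pos: [0.733, -0.1221, 0.1536]
ee_rot: [[0.002, -0.713, 0.701], [-0.001, 0.701, 0.713], [-1.0, -0.002, 0.001]]
ft_force: [-0.6, 0.2, -0.5]
grip_width: 0.088
```

Run:
```python
from ov import *
np.set_printoptions(precision=5,suppress=True)
s=manip.observe();print(s['tool_pos'],s['joint_pos'],s['ee_rot'][:2,2])
c=manip.camera('wrist'); i=c["img"][:,:,::-1]
p=wproj(c,s,[.805,-.055,.017]);print(p)
x,y=p.astype(int);cv2.imwrite('pics/w27.png',i);cv2.imwrite('pics/w27c.png',cv2.resize(i[max(0,y-50):y+50,x-60:x+60],None,fx=6,fy=6))
```

```text
[ 0.73297 -0.12213  0.15359] [ -18.46974   50.39974   42.44811    0.01447   87.01233 -153.9488 ] [0.70118 0.71299]
[312.17511 270.6135 ]
```

View pics/w27c.png

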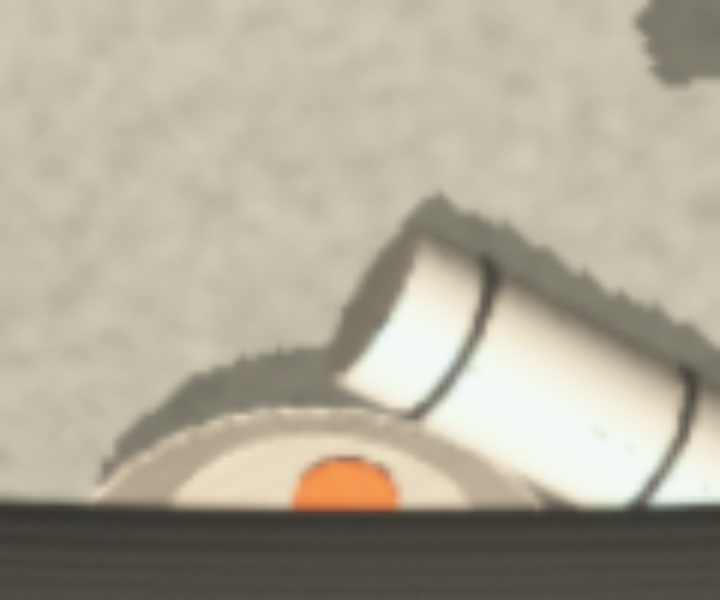

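The −y end face is a plain grey disc without the yellow lens dot, so the tail is at −y and the lens at +y. Now a quick fit of the arm's reach.

```bash
cat > kin.py <<'E'
import numpy as np
from scipy.optimize import least_squares
D=[(.21143,.48024,.21725,17.959,85.855,76.259),(.4638,-.3513,.1309,29.513,82.249,68.422),(.57051,.18735,.18384,29.037,74.722,76.397),(.70014,-.01593,.1839,42.797,51.791,85.564),(.73084,-.18549,.12723,52.993,41.422,85.331),(.73297,-.12213,.15359,50.400,42.448,87.012)]
D=np.array(D)
off=.1163
def fk(p,q):
    r0,L1,L2,e,h,Lt=p;a,b,c=np.radians(q);s=a+b
    rho=r0+L1*np.sin(a)+L2*np.sin(s)+e*np.cos(s)+Lt*np.sin(s+c)
    z=h+L1*np.cos(a)+L2*np.cos(s)-e*np.sin(s)+Lt*np.cos(s+c)
    return rho,z
def res(p):
    o=[]
    for x,y,z,*q in D:
        r,zz=fk(p,q);o+=[r-np.sqrt(x*x+y*y-off**2),zz-z]
    return np.array(o+[0.01*(p[3]),0.02*(p[0]),.01*(p[5]-.3)])
s=least_squares(res,[0,.4,.4,0,.3,.3]);
if __name__=='__main__':
    print(s.x.round(4),(s.fun[:-3]*1000).round(1))
    p=s.x
    for q2 in (60,65,70,75,80):
        for q3 in (12,20,30,40):print(q2,q3,np.round(fk(p,(q2,q3,180-q2-q3)),3))
E
python3 kin.py
```

```text
[2.000e-04 4.388e-01 3.973e-01 3.860e-02 2.257e-01 2.936e-01] [ 0.   0.   0.  -0.  -0.   0.  -0.1  0.   0.1 -0.   0.  -0. ]
60 12 [0.77  0.238]
60 20 [0.778 0.183]
60 30 [0.778 0.113]
60 40 [0.765 0.045]
65 12 [0.794 0.169]
65 20 [0.797 0.114]
65 30 [0.79  0.045]
65 40 [ 0.772 -0.023]
70 12 [0.811 0.099]
70 20 [0.81  0.044]
70 30 [ 0.797 -0.025]
70 40 [ 0.773 -0.09 ]
75 12 [0.823 0.028]
75 20 [ 0.816 -0.027]
75 30 [ 0.798 -0.094]
75 40 [ 0.768 -0.157]
80 12 [ 0.828 -0.044]
80 20 [ 0.817 -0.099]
80 30 [ 0.792 -0.164]
80 40 [ 0.757 -0.224]
```

Run:
```python
import fit
from fit import *
t=np.linspace(0,2*np.pi,40)
M['torch_mid']=np.array([[x,.017*np.cos(a),.017+.017*np.sin(a)] for a in t for x in(-.04,.04)])
v0=np.array([.795,-.0155,np.radians(102)])
o=masks('torch_mid',v0)
for k in [list(o)]+[[n] for n in o]:
    x,f=fit.fit('torch_mid',v0,[o[n] for n in k]);print(k,x[:2],np.degrees(x[2]),f)
```

```text
Traceback (most recent call last):
AttributeError: 'function' object has no attribute 'fit'
```

Run:
```python
from fit import *
t=np.linspace(0,2*np.pi,40)
M['torch_mid']=np.array([[x,.017*np.cos(a),.017+.017*np.sin(a)] for a in t for x in(-.04,.04)])
v0=np.array([.795,-.0155,np.radians(102)])
o=masks('torch_mid',v0)
for k in [list(o)]+[[n] for n in o]:
    x,f=fit('torch_mid',v0,[o[n] for n in k]);print(k,x[:2],np.degrees(x[2]),f)
print(manip.observe()['time_s'])
```

```text
['top', 'side'] [ 0.7951 -0.0145] 102.66583765556727 0.8767313754001731
['top'] [ 0.7957 -0.0138] 103.18660001280935 0.9473985134362493
['side'] [ 0.7909 -0.013 ] 100.66492373414967 0.8338892595063375
33.4
```

Emit:
carry_out --moves '[[[0, 0, 0, 6.56, 0, 0, 100], [0, 0, 0, 6.56, 0, 0, 100], [0, 0, 0, 6.56, 0, 0, 100], [0, 0, 0, 6.56, 0, 0, 100], [0, 0, 0, 6.56, 0, 0, 100]]]'

```text
time_s: 33.82
tool_pos: [0.7325, -0.1252, 0.1511]
ee_rot: [[-0.0, -0.205, 0.979], [0.0, 0.979, 0.205], [-1.0, 0.0, -0.0]]
ft_force: [-0.6, -0.8, 0.5]
grip_width: 0.0881
```

Emit:
carry_out --moves '[[[0, 0.0229, 0.0212, 0, 0, 0, 100], [0, 0.0229, 0.0212, 0, 0, 0, 100], [0.02, 0.0229, 0.0212, 0, 0, 0, 100], [0.02, 0.0229, 0.0212, 0, 0, 0, 100], [0, 0, 0, 0, 0, 0, 100]]]'

```text
time_s: 34.23
tool_pos: [0.7957, -0.0114, 0.1038]
ee_rot: [[-0.008, -0.216, 0.976], [0.003, 0.976, 0.216], [-1.0, 0.005, -0.008]]
ft_force: [-1.4, -0.1, -1.6]
grip_width: 0.0878
```

Emit:
carry_out --moves '[[[0, 0, 0, 0, 0, 0, 100], [0, 0, 0, 0, 0, 0, 100], [0, 0, 0, 0, 0, 0, 100]]]'

```text
time_s: 34.48
tool_pos: [0.7962, -0.0192, 0.1131]
ee_rot: [[0.002, -0.21, 0.978], [-0.001, 0.978, 0.21], [-1.0, -0.001, 0.002]]
ft_force: [0.1, -0.8, 0.2]
grip_width: 0.088
```

```bash
cat > tv.py <<'E'
import sys
from ov import *
def view(name,X,Y,hd,z=.017,y0=60,y1=330,x0=180,x1=460,fx=2.2):
    s=manip.observe();np.set_printoptions(precision=4,suppress=True)
    print(s['time_s'],s['tool_pos'],s['grip_width'],s['ft_force'],s['ee_rot'].round(3).tolist(),'hd',np.degrees(np.arctan2(s['ee_rot'][1,2],s['ee_rot'][0,2])),s['joint_pos'])
    c=manip.camera('wrist'); i=c["img"][:,:,::-1].copy()
    if X is not None: lines(i,lambda p:wproj(c,s,p),0,rect(X,Y,np.radians(hd),.034,.08,z),(0,0,255))
    cv2.imwrite(name,cv2.resize(i[y0:y1,x0:x1],None,fx=fx,fy=fx));return s,c
E
python3 -c "
from tv import *
view('pics/w28.png',.7955,-.014,12.7)"
```

```text
34.4833 [ 0.7962 -0.0192  0.1131] 0.08804740585496212 [ 0.138  -0.8411  0.1883] [[0.002, -0.21, 0.978], [-0.001, 0.978, 0.21], [-1.0, -0.001, 0.002]] hd 12.12461489613409 [  -9.7762   62.2752   25.5067   -0.0132   92.0711 -111.9013]
```

View pics/w28.png

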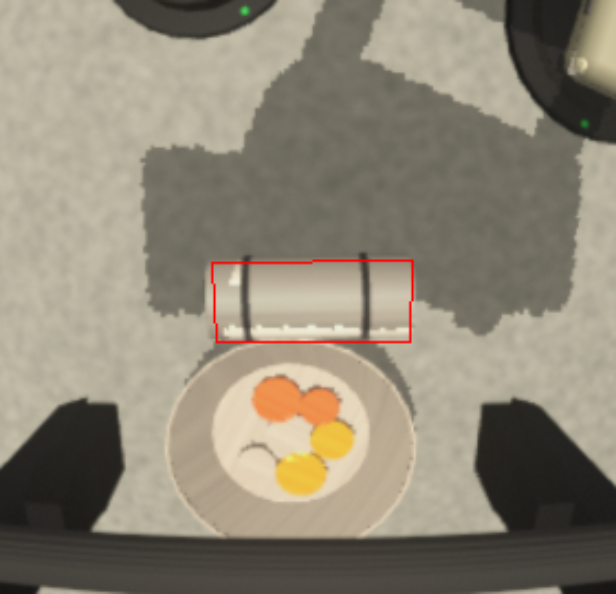

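Emit:
carry_out --moves '[[[0, 0.0043, -0.0005, -0.6, 0, 0, 100], [0.02, 0, 0, 0, 0, 0, 100], [0.02, 0, 0, 0, 0, 0, 100], [0.02, 0, 0, 0, 0, 0, 100], [0, 0, 0, 0, 0, 0, 100]]]'

```text
time_s: 34.95
tool_pos: [0.7927, -0.0137, 0.0471]
ee_rot: [[-0.006, -0.222, 0.975], [0.001, 0.975, 0.222], [-1.0, 0.002, -0.006]]
ft_force: [-0.3, -0.2, -0.4]
grip_width: 0.0881
```

Emit:
carry_out --moves '[[[0, 0, 0, 0, 0, 0, 100], [0, 0, 0, 0, 0, 0, 100], [0, 0, 0, 0, 0, 0, 100]]]'

```text
time_s: 35.2
tool_pos: [0.7954, -0.0139, 0.0536]
ee_rot: [[0.003, -0.222, 0.975], [-0.001, 0.975, 0.222], [-1.0, -0.001, 0.003]]
ft_force: [-0.6, 0.7, 0.1]
grip_width: 0.0882
```

```bash
python3 -c "
from tv import *
view('pics/w29.png',.7955,-.015,12.7)"
```

```text
35.2 [ 0.7954 -0.0139  0.0536] 0.08816171454205346 [-0.6098  0.7209  0.1301] [[0.003, -0.222, 0.975], [-0.001, 0.975, 0.222], [-1.0, -0.001, 0.003]] hd 12.827555413007245 [  -9.4047   63.6963   31.2913   -0.0008   84.8189 -112.2321]
```

View pics/w29.png

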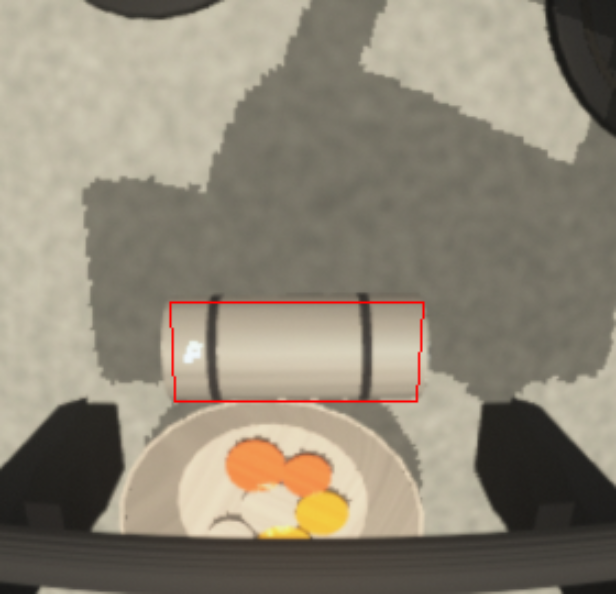

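Torch spans crop columns 162–428, centred between the fingers within ~1 mm. Descending over its ends.

Emit:
carry_out --moves '[[[0.012, -0.001, 0, 0, 0, 0, 100], [0.012, 0, 0, 0, 0, 0, 100], [0.01, 0, 0, 0, 0, 0, 100], [0, 0, 0, 0, 0, 0, 100], [0, 0, 0, 0, 0, 0, 100]]]'

```text
time_s: 35.67
tool_pos: [0.7943, -0.0145, 0.0157]
ee_rot: [[-0.002, -0.222, 0.975], [0.0, 0.975, 0.222], [-1.0, 0.001, -0.002]]
ft_force: [-0.1, 0.3, -0.1]
grip_width: 0.0886
```

```bash
python3 -c "
from tv import *
view('pics/w30.png',None,0,0)"
```

```text
35.6667 [ 0.7943 -0.0145  0.0157] 0.08857889445965637 [-0.1436  0.2618 -0.0509] [[-0.002, -0.222, 0.975], [0.0, 0.975, 0.222], [-1.0, 0.001, -0.002]] hd 12.835451787452923 [  -9.4627   65.5199   33.185     0.0012   81.4242 -112.2983]
```

View pics/w30.png

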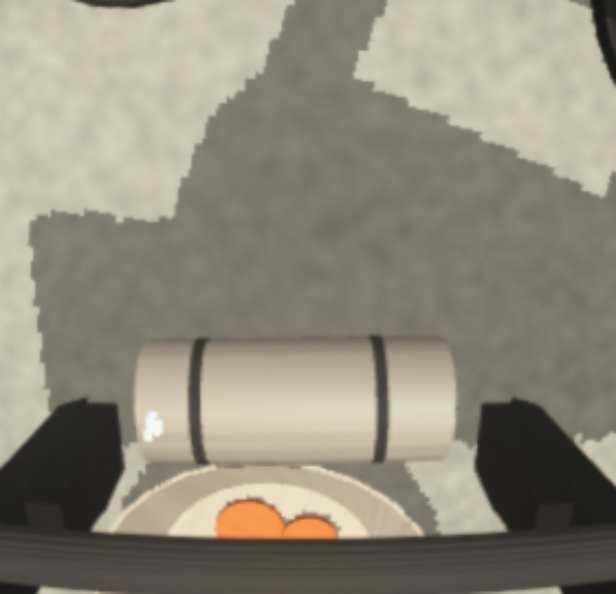

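Emit:
carry_out --moves '[[[0.008, -0.0005, 0, 0, 0, 0, 100], [0.004, 0, 0, 0, 0, 0, 100], [0, 0, 0, 0, 0, 0, 95], [0, 0, 0, 0, 0, 0, 90], [0, 0, 0, 0, 0, 0, 70]]]' --force 12

```text
time_s: 36.13
tool_pos: [0.7949, -0.0151, 0.0051]
ee_rot: [[-0.0, -0.222, 0.975], [0.0, 0.975, 0.222], [-1.0, 0.0, -0.0]]
ft_force: [1.0, -0.4, -1.6]
grip_width: 0.0798
```

Emit:
carry_out --moves '[[[0, 0, 0, 0, 0, 0, 60], [0, 0, 0, 0, 0, 0, 60], [-0.004, 0, 0, 0, 0, 0, 60], [-0.008, 0, 0, 0, 0, 0, 60], [0, 0, 0, 0, 0, 0, 60]]]'

```text
time_s: 36.55
tool_pos: [0.796, -0.0151, 0.0198]
ee_rot: [[0.004, -0.222, 0.975], [-0.001, 0.975, 0.222], [-1.0, -0.001, 0.003]]
ft_force: [-0.1, 0.4, 0.4]
grip_width: 0.0798
```

```bash
python3 -c "
from tv import *
view('pics/w31.png',None,0,0)"
```

```text
36.55 [ 0.796  -0.0151  0.0198] 0.07977830323995264 [-0.109   0.4221  0.4002] [[0.004, -0.222, 0.975], [-0.001, 0.975, 0.222], [-1.0, -0.001, 0.003]] hd 12.839233154691607 [  -9.4914   65.331    32.9565    0.0035   81.5022 -112.3311]
```

View pics/w31.png

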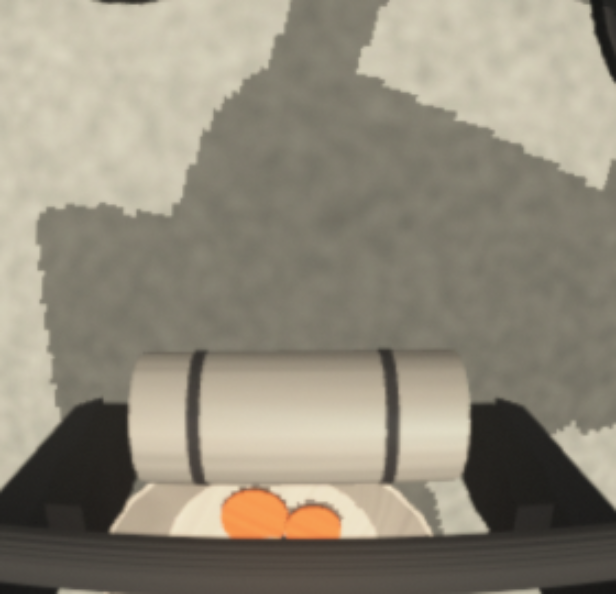

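The torch is held by its ends (79.8 mm) and lifted. I'll take it to free shelf near (0.58, −0.22) and turn it so the lens points away from the robot.

Emit:
carry_out --moves '[[[-0.02, 0, 0, 0, 0, 0, 60], [-0.035, 0, 0, 0, 0, 0, 60], [-0.035, 0, 0, 0, 0, 0, 60], [-0.015, -0.01, -0.015, 0, 0, 0, 60], [0, -0.019, -0.032, 0, 0, 0, 60]]]' --force 16

```text
time_s: 37.02
tool_pos: [0.7584, -0.0519, 0.127]
ee_rot: [[0.01, -0.226, 0.974], [-0.001, 0.974, 0.226], [-1.0, -0.004, 0.01]]
ft_force: [2.0, 0.3, -0.7]
grip_width: 0.08
```

Emit:
carry_out --moves '[[[0, -0.019, -0.032, 0, 0, 0, 60], [0, -0.019, -0.032, 0, 0, 0, 60], [0, -0.019, -0.032, 0, 0, 0, 60], [0, -0.019, -0.032, 0, 0, 0, 60], [0, -0.019, -0.032, 0, 0, 0, 60]]]'

```text
time_s: 37.43
tool_pos: [0.6192, -0.1829, 0.1227]
ee_rot: [[0.001, -0.222, 0.975], [-0.0, 0.975, 0.222], [-1.0, -0.001, 0.001]]
ft_force: [0.5, -1.1, 0.2]
grip_width: 0.0798
```

Emit:
carry_out --moves '[[[0, -0.019, -0.032, 0, 0, 0, 60], [0, -0.015, -0.02, 6, 0, 0, 60], [0, 0, 0, 6.7, 0, 0, 60], [0, 0, 0, 6.7, 0, 0, 60], [0, 0, 0, 6.7, 0, 0, 60]]]'

```text
time_s: 37.85
tool_pos: [0.5774, -0.2272, 0.1227]
ee_rot: [[0.001, 0.236, 0.972], [-0.0, 0.972, -0.236], [-1.0, -0.0, 0.001]]
ft_force: [-0.8, 0.3, -0.9]
grip_width: 0.0798
```

```bash
python3 -c "
from tv import *
view('pics/w32.png',None,0,0)
c=manip.camera('side');cv2.imwrite('pics/s32.png',cv2.resize(c['img'][120:320,300:520,::-1],None,fx=3,fy=3))"
```

```text
37.85 [ 0.5774 -0.2272  0.1227] 0.07982277004646557 [-0.8139  0.3336 -0.8876] [[0.001, 0.236, 0.972], [-0.0, 0.972, -0.236], [-1.0, -0.0, 0.001]] hd -13.656762077580046 [ -32.2898   34.4864   75.3487    0.005    70.1058 -108.6347]
```

View pics/s32.png

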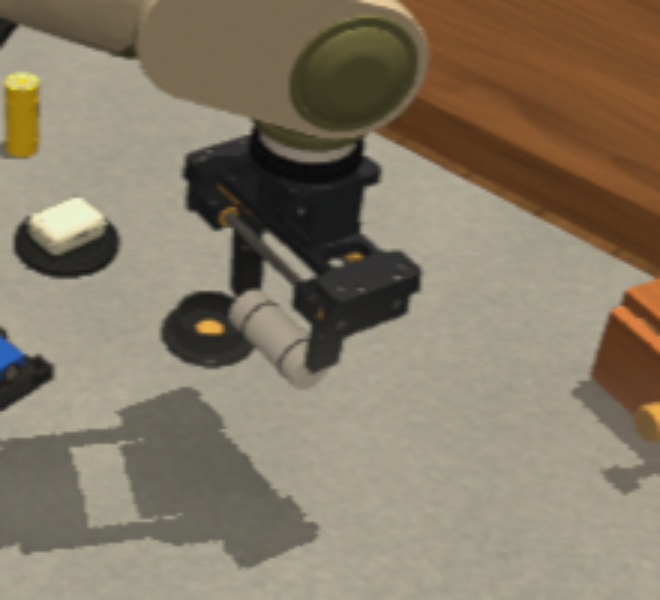

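Emit:
carry_out --moves '[[[0, 0, 0, 6.75, 0, 0, 60], [0, 0, 0, 6.75, 0, 0, 60], [0, 0, 0, 6.75, 0, 0, 60], [0, 0, 0, 6.75, 0, 0, 60], [0, 0, 0, 6.75, 0, 0, 60]]]'

```text
time_s: 38.37
tool_pos: [0.5777, -0.2266, 0.1224]
ee_rot: [[0.0, 0.732, 0.681], [-0.0, 0.681, -0.732], [-1.0, 0.0, 0.0]]
ft_force: [-0.3, 0.2, -1.4]
grip_width: 0.0797
```

Emit:
carry_out --moves '[[[0, 0, 0, 6.75, 0, 0, 60], [0, 0, 0, 6.75, 0, 0, 60], [0, 0, 0, 6.75, 0, 0, 60], [0, 0, 0, 6.75, 0, 0, 60], [0, 0, 0, 6.75, 0, 0, 60]]]'

```text
time_s: 38.78
tool_pos: [0.5777, -0.2266, 0.1224]
ee_rot: [[0.0, 0.987, 0.159], [-0.0, 0.159, -0.987], [-1.0, 0.0, 0.0]]
ft_force: [0.4, 0.1, -0.8]
grip_width: 0.0798
```

Emit:
carry_out --moves '[[[0.02, 0, 0, 6.75, 0, 0, 60], [0.02, 0, 0, 6.75, 0, 0, 60], [0.02, 0, 0, 6.75, 0, 0, 60], [0.01, 0, 0, 6.75, 0, 0, 60], [0, 0, 0, 6.75, 0, 0, 60]]]'

```text
time_s: 39.2
tool_pos: [0.5765, -0.2259, 0.0496]
ee_rot: [[-0.003, 0.909, -0.416], [0.002, -0.416, -0.909], [-1.0, -0.004, -0.001]]
ft_force: [-0.4, 0.5, -0.5]
grip_width: 0.0797
```

```bash
python3 -c "
from tv import *
view('pics/w33.png',None,0,0,fx=2,x0=0,x1=400,y0=0,y1=300)
c=manip.camera('side');cv2.imwrite('pics/s33.png',cv2.resize(c['img'][120:320,300:520,::-1],None,fx=3,fy=3))"
```

```text
39.2 [ 0.5765 -0.2259  0.0496] 0.07968498430459936 [-0.3758  0.5309 -0.4656] [[-0.003, 0.909, -0.416], [0.002, -0.416, -0.909], [-1.0, -0.004, -0.001]] hd -114.58822979729835 [-32.2228  39.2557  79.0422  -0.0018  61.9346  -7.6337]
```

View pics/s33.png

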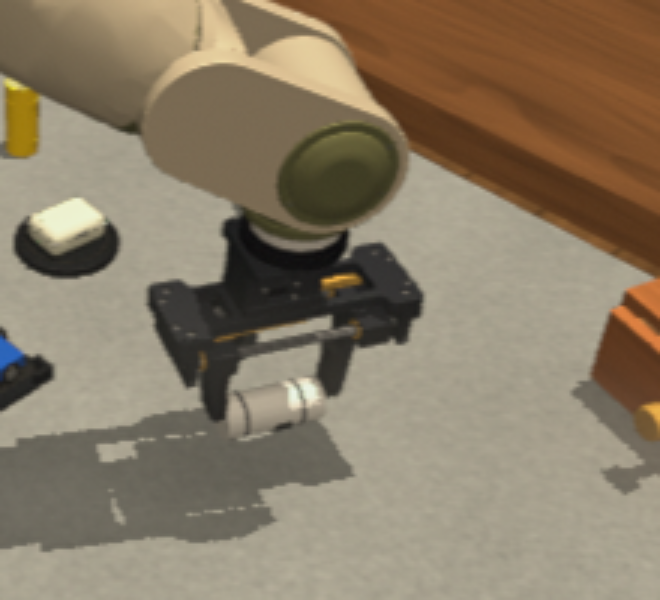

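Emit:
carry_out --moves '[[[0.015, 0, 0, 0, 0, 0, 60], [0.01, 0, 0, 0, 0, 0, 60], [0, 0, 0, 0, 0, 0, 60], [0, 0, 0, 0, 0, 0, 60], [0, 0, 0, 0, 0, 0, 60]]]'

```text
time_s: 39.72
tool_pos: [0.5778, -0.2268, 0.0278]
ee_rot: [[0.001, 0.911, -0.413], [-0.0, -0.413, -0.911], [-1.0, 0.001, 0.0]]
ft_force: [1.0, -0.2, -1.5]
grip_width: 0.0796
```

```bash
python3 -c "
from tv import *
view('pics/w34.png',None,0,0)"
```

```text
39.7167 [ 0.5778 -0.2268  0.0278] 0.07956679260063809 [ 0.9675 -0.1525 -1.4931] [[0.001, 0.911, -0.413], [-0.0, -0.413, -0.911], [-1.0, 0.001, 0.0]] hd -114.41126879469526 [-32.2286  40.9291  79.7461  -0.0021  59.2753  -7.8162]
```

View pics/w34.png

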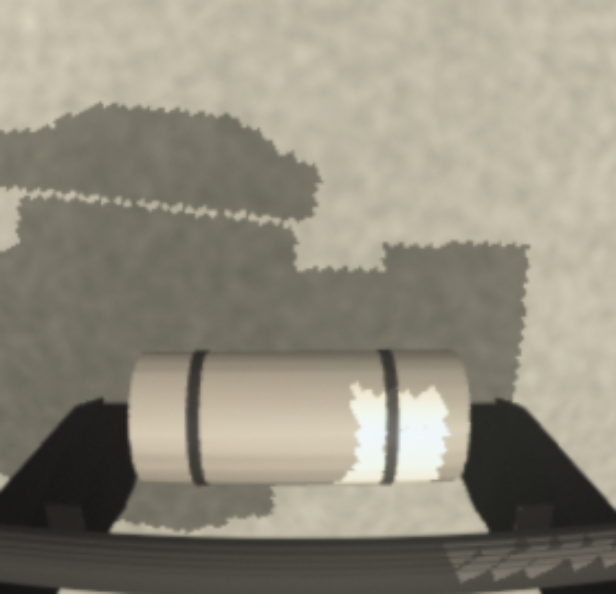

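Emit:
carry_out --moves '[[[0.01, 0, 0, 0, 0, 0, 60], [0.008, 0, 0, 0, 0, 0, 60], [0.003, 0, 0, 0, 0, 0, 60], [0, 0, 0, 0, 0, 0, 60], [0, 0, 0, 0, 0, 0, 60]]]'

```text
time_s: 40.18
tool_pos: [0.5774, -0.2266, 0.0058]
ee_rot: [[-0.0, 0.91, -0.415], [0.0, -0.415, -0.91], [-1.0, -0.0, -0.0]]
ft_force: [0.1, -0.7, -1.1]
grip_width: 0.0794
```

Emit:
carry_out --moves '[[[0.0008, 0, 0, 0, 0, 0, 60], [0, 0, 0, 0, 0, 0, 60], [0, 0, 0, 0, 0, 0, 60]]]'

```text
time_s: 40.43
tool_pos: [0.5775, -0.2267, 0.0054]
ee_rot: [[0.0, 0.91, -0.415], [-0.0, -0.415, -0.91], [-1.0, 0.0, 0.0]]
ft_force: [0.1, 0.5, -0.9]
grip_width: 0.0796
```

Emit:
carry_out --moves '[[[0.0008, 0, 0, 0, 0, 0, 60], [0, 0, 0, 0, 0, 0, 60], [0.0005, 0, 0, 0, 0, 0, 60], [0, 0, 0, 0, 0, 0, 60], [0, 0, 0, 0, 0, 0, 60]]]'

```text
time_s: 40.85
tool_pos: [0.5776, -0.2267, 0.0045]
ee_rot: [[0.0, 0.91, -0.415], [-0.0, -0.415, -0.91], [-1.0, 0.0, 0.0]]
ft_force: [-2.0, 1.5, 5.1]
grip_width: 0.0801
```

Contact (5 N). Releasing gently.

Emit:
carry_out --moves '[[[-0.0003, 0, 0, 0, 0, 0, 92], [0, 0, 0, 0, 0, 0, 94], [0, 0, 0, 0, 0, 0, 96], [0, 0, 0, 0, 0, 0, 100], [0, 0, 0, 0, 0, 0, 100]]]'

```text
time_s: 41.27
tool_pos: [0.5775, -0.2266, 0.0042]
ee_rot: [[-0.0, 0.91, -0.415], [0.0, -0.415, -0.91], [-1.0, -0.0, -0.0]]
ft_force: [-0.3, 1.0, 0.2]
grip_width: 0.0881
```

Emit:
carry_out --moves '[[[-0.01, 0, 0, 0, 0, 0, 100], [-0.03, 0, 0, 0, 0, 0, 100], [-0.035, 0, 0, 0, 0, 0, 100], [-0.035, 0, 0, 0, 0, 0, 100], [0, 0, 0, 0, 0, 0, 100]]]'

```text
time_s: 41.68
tool_pos: [0.5802, -0.2282, 0.1224]
ee_rot: [[0.01, 0.91, -0.415], [-0.006, -0.415, -0.91], [-1.0, 0.012, 0.002]]
ft_force: [0.9, -0.4, 0.3]
grip_width: 0.088
```

```bash
python3 -c "
from tv import *
s,c=view('pics/w35.png',.5775,-.2267,-114.5)
"
```

```text
41.6833 [ 0.5802 -0.2282  0.1224] 0.08797491309666126 [ 0.9293 -0.4081  0.338 ] [[0.01, 0.91, -0.415], [-0.006, -0.415, -0.91], [-1.0, 0.012, 0.002]] hd -114.50627701861316 [-32.2198  34.5079  75.3654   0.0034  69.4283  -7.7153]
```

View pics/w35.png

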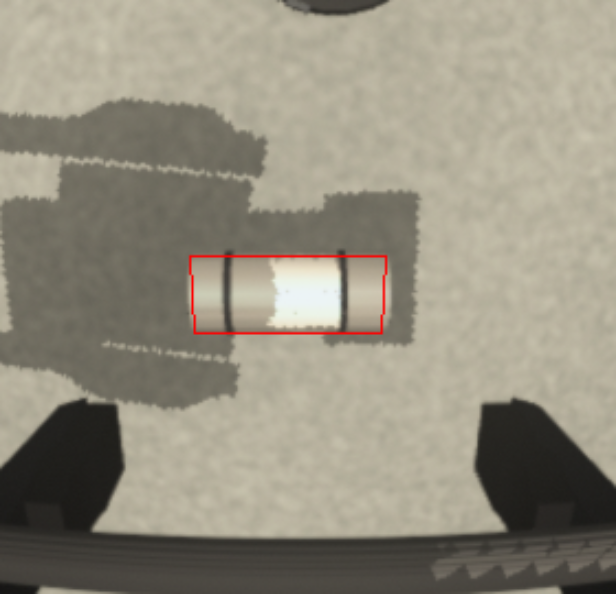

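The torch stayed put; the overlay fits. Before the second grasp I'll check the finger/pad geometry and the lens end.

Run:
```python
from tv import *
s=manip.observe();c=manip.camera('wrist');i=c['img'][:,:,::-1]
T=lambda t,y,z:wproj(c,s,s['tool_pos']+s['ee_rot']@np.array([-t,y,z]))
for t in(0,.005,.01,.015,.019,.025,.03,.04): print(t,T(t,.044,-.009),T(t,.044,.009),T(t,.047,-.009))
cv2.imwrite('pics/w36.png',cv2.resize(i[225:325,390:500],None,fx=7,fy=6))
```

```text
0 [389.3318 228.3196] [386.7272 255.3031] [394.1722 228.2534]
0.005 [391.218  231.5591] [388.4362 259.0548] [396.1711 231.4805]
0.01 [393.1948 234.9648] [390.2197 262.983 ] [398.2653 234.8722]
0.015 [395.2682 238.5487] [392.0818 267.0989] [400.4608 238.4402]
0.019 [397.0008 241.5529] [393.6311 270.5347] [402.2947 241.4301]
0.025 [399.7311 246.3043] [396.06   275.9422] [405.1833 246.1571]
0.03 [402.1349 250.5054] [398.1857 280.696 ] [407.725  250.3348]
0.04 [407.3271 259.6374] [402.7357 290.9399] [413.2102 259.4098]
```

View pics/w36.png

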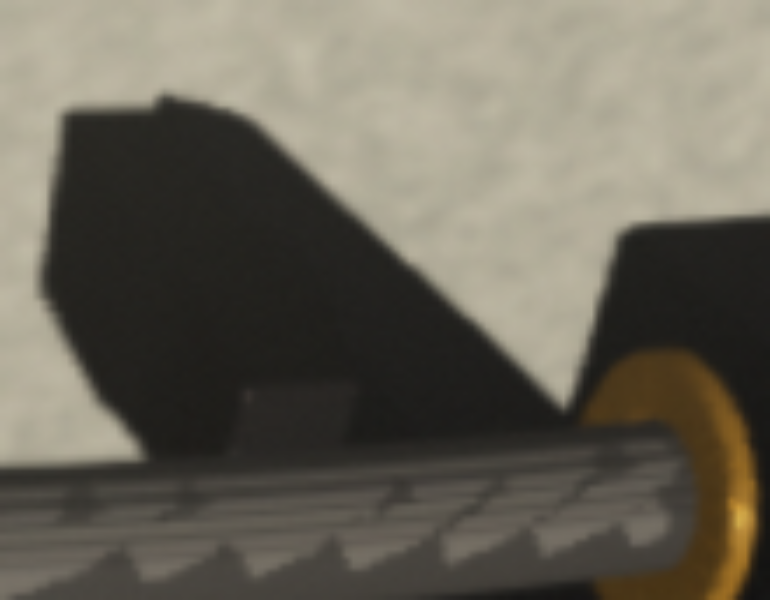

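The finger pads in this view end about 19 mm above the reported TCP. That also explains the high grips on the car and the handset, so I can go deeper on the torch. To plan the 90° up-ending I'll fit the arm's full kinematics.

```bash
cat > kin6.py <<'E'
import numpy as np
from scipy.optimize import least_squares
from scipy.spatial.transform import Rotation as Ro
from kin import s as S
r0,L1,L2,e,h,Lt=S.x
LO=np.array([-168.41,-55.51,10.69,-70.63,1,-165.06]);HI=np.array([168.41,124.54,146.95,250.63,178,165.06])
Rz=lambda a:Ro.from_euler('z',a,degrees=True).as_matrix();Ry=lambda a:Ro.from_euler('y',a,degrees=True).as_matrix()
C=None
def raw(q):
    A=Rz(q[0]);B=A@Ry(q[1]);D=B@Ry(q[2]);p=A@np.array([r0,SIGN*.1163,h])+B@np.array([0,0,L1])+D@np.array([e,0,L2])
    E=D@Rz(q[3])@Ry(q[4]);p=p+E@np.array([0,0,Lt]);return p,E@Rz(q[5])
SIGN=1
q0=np.array([53.43329,17.9591963,85.8553,-.00166,76.25886,-12.79913])
R0=np.array([[-.00074,.40302,.91519],[-.001045,.91519,-.40302],[-1,-.001255,-.000256]])
C=raw(q0)[1].T@R0
C=np.round(C)
def fk(q):
    p,R=raw(q);return p,R@C
def ik(p,R,n=40,seed=0,q=None):
    rng=np.random.default_rng(seed);sol=[]
    f=lambda q:np.r_[(fk(q)[0]-p)*10,Ro.from_matrix(R.T@fk(q)[1]).as_rotvec()]
    for k in range(n):
        x0=np.clip(q if (q is not None and k==0) else rng.uniform(LO,HI),LO+1e-3,HI-1e-3)
        r=least_squares(f,x0,bounds=(LO,HI))
        if r.cost<1e-7 and not any(np.abs(r.x-z).max()<1 for z in sol): sol.append(r.x)
        if q is not None and k==0 and n==1: return sol
    return sol
if __name__=='__main__':
    print(C)
    for q,x in ((q0,(.21143,.48024,.21725)),([-32.2198,34.5079,75.3654,.0034,69.4283,-7.7153],(.5802,-.2282,.1224)),([-10.869,42.797,51.791,0,85.564,-110.734],(.70014,-.01593,.1839))):
        print(fk(np.array(q))[0]-x);print(fk(np.array(q))[1].round(3).tolist())
E
python3 kin6.py; python3 -c "
from station import manip
s=manip.observe();print(s['joint_pos'],s['tool_pos'],s['ee_rot'].round(3))"
```

```text
[[-0. -1. -0.]
 [-0.  0. -1.]
 [ 1.  0. -0.]]
[2.18800716e-05 2.55957531e-05 2.62749177e-06]
[[-0.001, 0.403, 0.915], [-0.001, 0.915, -0.403], [-1.0, -0.001, -0.0]]
[ 3.19175887e-04 -1.64395617e-04  3.07171217e-05]
[[0.01, 0.91, -0.415], [-0.006, -0.415, -0.91], [-1.0, 0.012, 0.002]]
[-1.07336659e-04 -5.78543632e-05  1.46467235e-06]
[[-0.003, -0.171, 0.985], [0.001, 0.985, 0.171], [-1.0, 0.001, -0.002]]
[-3.22291775e+01  3.48641123e+01  7.57780733e+01 -1.35293189e-03
  6.91875782e+01 -7.71590306e+00] [ 0.57796482 -0.22689889  0.11602188] [[ 0.003  0.91  -0.415]
 [-0.002 -0.415 -0.91 ]
 [-1.     0.003  0.   ]]
```

```bash
cat > srch.py <<'E'
from kin6 import *
def pose(G,psi,phi,t):
    a,b=np.radians([psi,phi]);x=np.array([np.sin(b)*np.cos(a),np.sin(b)*np.sin(a),-np.cos(b)]);y=np.array([-np.sin(a),np.cos(a),0]);z=np.cross(x,y)
    return G+t*x,np.stack([x,y,z],1)
if __name__=='__main__':
    G=np.array([.6602,-.0895,.056])
    for phi in(65,):
        for psi in range(-180,180,20):
            for q in ik(*pose(G,psi,phi,.027),n=14): print(phi,psi,q.round(0), 'elbow/wrist z',)
E
time python3 srch.py
```

```text
65 -120 [  0.  74.  36. -55. 106.  33.] elbow/wrist z
65 -100 [  3.  64.  59. -62.  86.  35.] elbow/wrist z
65 -40 [ -6.  45. 107. 228.  43.  67.] elbow/wrist z
65 -20 [-16.  43. 114. 185.  42.  88.] elbow/wrist z
65 0 [-28.  42. 115. 144.  46. 104.] elbow/wrist z
65 20 [-36.  44. 109. 109.  53. 118.] elbow/wrist z
65 40 [-40.  48.  97.  83.  64. 128.] elbow/wrist z
65 60 [-40.  54.  82.  66.  79. 134.] elbow/wrist z
65 80 [-37.  62.  63.  54.  96. 137.] elbow/wrist z
65 100 [-34.  72.  42.  46. 114. 137.] elbow/wrist z
real	0m24.952s
user	0m25.385s
sys	0m0.080s
```

Emit:
carry_out --moves '[[[0, 0, 0, -6.43, 0, 0, 65], [0, 0, 0, -6.43, 0, 0, 65], [0, 0, 0, -6.43, 0, 0, 65], [0, 0, 0, -6.43, 0, 0, 65], [0, 0, 0, -6.43, 0, 0, 65]]]'

```text
time_s: 42.2
tool_pos: [0.5768, -0.2262, 0.1127]
ee_rot: [[-0.003, 0.99, 0.138], [0.002, 0.138, -0.99], [-1.0, -0.002, -0.002]]
ft_force: [-0.4, 0.1, 0.2]
grip_width: 0.0581
```

Emit:
carry_out --moves '[[[0, 0, 0, -6.43, 0, 0, 65], [0, 0, 0, -6.43, 0, 0, 65], [0, 0, 0, -6.43, 0, 0, 65], [0, 0, 0, -6.43, 0, 0, 65], [0, 0, 0, -6.43, 0, 0, 65]]]'

```text
time_s: 42.62
tool_pos: [0.5768, -0.2262, 0.1127]
ee_rot: [[-0.003, 0.765, 0.644], [0.002, 0.644, -0.765], [-1.0, -0.001, -0.003]]
ft_force: [0.3, 0.2, 0.7]
grip_width: 0.0575
```

Emit:
carry_out --moves '[[[0, 0, 0, -6.43, 0, 0, 65], [0, 0, 0, -6.43, 0, 0, 65], [0, 0, 0, -6.43, 0, 0, 65], [0, 0, 0, -6.43, 0, 0, 65], [0, 0, 0, 0, 0, 0, 65]]]'

```text
time_s: 43.03
tool_pos: [0.5769, -0.2263, 0.1129]
ee_rot: [[-0.002, 0.411, 0.912], [0.001, 0.912, -0.411], [-1.0, 0.0, -0.003]]
ft_force: [-0.8, 0.3, -0.7]
grip_width: 0.0569
```

Emit:
carry_out --moves '[[[0, 0, 0, 0, 6.5, 0, 65], [0, 0, 0, 0, 6.5, 0, 65], [0, 0, 0, 0, 6.5, 0, 65], [0, 0, 0, 0, 6.5, 0, 65], [0, 0, 0, 0, 0, 0, 65]]]'

```text
time_s: 43.45
tool_pos: [0.5772, -0.2266, 0.1093]
ee_rot: [[-0.408, 0.418, 0.812], [0.187, 0.909, -0.374], [-0.894, -0.001, -0.449]]
ft_force: [0.2, -0.3, -1.6]
grip_width: 0.0575
```

```bash
python3 -c "
from tv import *
s,c=view('pics/w37.png',.578,-.2267,-24.5-90)
i=c['img'][:,:,::-1];cv2.imwrite('pics/w37f.png',i)
"
```

```text
43.45 [ 0.5772 -0.2266  0.1093] 0.05750889664760136 [ 0.188  -0.2725 -1.6104] [[-0.408, 0.418, 0.812], [0.187, 0.909, -0.374], [-0.894, -0.001, -0.449]] hd -24.71180640235415 [-30.9883  52.8019  48.6597  -2.9591 105.0489 -96.3823]
```

View pics/w37f.png

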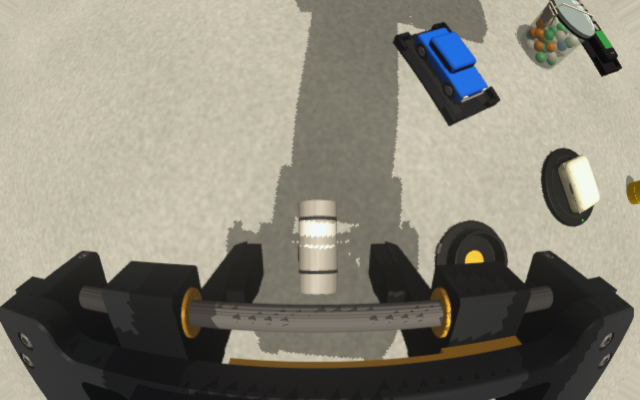

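Emit:
carry_out --moves '[[[0, 0, 0.025, 0, 0, 0, 65], [0, 0, 0.025, 0, 0, 0, 65], [0.015, 0, 0, 0, 0, 0, 65], [0.015, 0, 0, 0, 0, 0, 65], [0, 0, 0, 0, 0, 0, 65]]]'

```text
time_s: 43.92
tool_pos: [0.6051, -0.2389, 0.0632]
ee_rot: [[-0.4, 0.416, 0.817], [0.183, 0.909, -0.374], [-0.898, -0.0, -0.44]]
ft_force: [0.7, -0.1, 0.0]
grip_width: 0.0575
```

Emit:
carry_out --moves '[[[0, 0, 0, 0, 0, 0, 65], [0, 0, 0, 0, 0, 0, 65], [0, 0, 0, 0, 0, 0, 65]]]'

```text
time_s: 44.17
tool_pos: [0.607, -0.2401, 0.0672]
ee_rot: [[-0.396, 0.415, 0.819], [0.18, 0.91, -0.374], [-0.9, -0.001, -0.435]]
ft_force: [-1.0, -0.7, 0.4]
grip_width: 0.0572
```

```bash
cat > gt.py <<'E'
from tv import *
def rel():
    s=manip.observe();u=np.array([.91,-.415,0]);u/=np.linalg.norm(u);cen=np.array([.578,-.2267,.017])
    R=s['ee_rot'];p=s['tool_pos']
    for t in(.019,.027,.031):
        g=p-t*R[:,0];print('t',t,'point along axis from tail',round(((g-cen)@u+.04)*1000,1),'lateral',round((g-cen)@np.array([.415,.91,0])*1000,1),'z',round(g[2]*1000,1))
    print(p,'tilt',np.degrees(np.arccos(-R[2,0])),s['grip_width'],s['ft_force'])
    # fingertip lowest corner
    for z in(-.009,.009): print('tip corner z',(p-.019*R[:,0]+z*R[:,2])[2])
rel()
E
python3 -c "
from gt import *
s,c=view('pics/w38.png',.578,-.2267,-24.5-90,y0=120,y1=330)"
```

```text
t 0.019 point along axis from tail 80.2 lateral -0.2 z 84.3
t 0.027 point along axis from tail 83.7 lateral -0.2 z 91.5
t 0.031 point along axis from tail 85.4 lateral -0.2 z 95.1
[ 0.607  -0.2401  0.0672] tilt 25.803881634987913 0.057180482369959484 [-0.9703 -0.7184  0.4296]
tip corner z 0.08825388631757097
tip corner z 0.08041863428185728
44.1667 [ 0.607  -0.2401  0.0672] 0.057180482369959484 [-0.9703 -0.7184  0.4296] [[-0.396, 0.415, 0.819], [0.18, 0.91, -0.374], [-0.9, -0.001, -0.435]] hd -24.535765291638192 [-30.7128  59.5074  41.5935  -2.8078 104.5524 -96.2713]
```

View pics/w38.png

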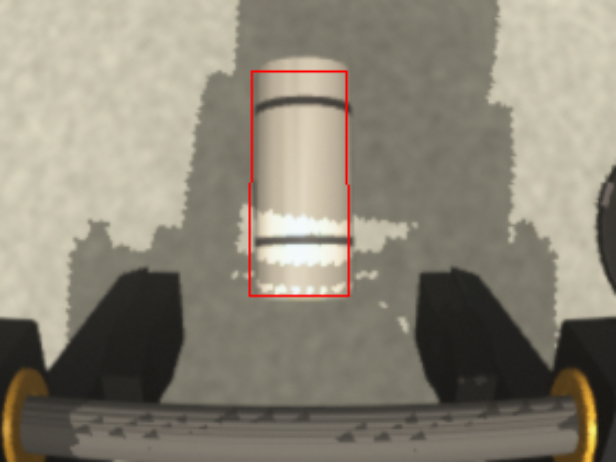

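Emit:
carry_out --moves '[[[0.02, 0.001, 0, 0, 0, 0, 65], [0.02, 0, 0, 0, 0, 0, 65], [0.015, 0, 0, 0, 0, 0, 65], [0.005, 0, 0, 0, 0, 0, 65], [0, 0, 0, 0, 0, 0, 65]]]'

```text
time_s: 44.63
tool_pos: [0.5826, -0.2278, 0.0113]
ee_rot: [[-0.4, 0.415, 0.817], [0.182, 0.91, -0.373], [-0.898, 0.0, -0.439]]
ft_force: [0.3, 0.3, 0.4]
grip_width: 0.0572
```

Emit:
carry_out --moves '[[[0, 0, 0, 0, 0, 0, 65], [0, 0, 0, 0, 0, 0, 65]]]'

```text
time_s: 44.8
tool_pos: [0.5838, -0.2285, 0.0128]
ee_rot: [[-0.397, 0.415, 0.819], [0.181, 0.91, -0.373], [-0.9, -0.0, -0.436]]
ft_force: [0.2, 0.1, 0.2]
grip_width: 0.0574
```

```bash
python3 -c "
from gt import *
s,c=view('pics/w39.png',None,0,0,y0=120,y1=330)"
```

```text
t 0.019 point along axis from tail 54.3 lateral 0.7 z 29.9
t 0.027 point along axis from tail 57.8 lateral 0.7 z 37.1
t 0.031 point along axis from tail 59.5 lateral 0.8 z 40.7
[ 0.5838 -0.2285  0.0128] tilt 25.85574508120961 0.057424121648765515 [0.2168 0.134  0.2355]
tip corner z 0.03382636739443619
tip corner z 0.025976446134044144
44.8 [ 0.5838 -0.2285  0.0128] 0.057424121648765515 [0.2168 0.134  0.2355] [[-0.397, 0.415, 0.819], [0.181, 0.91, -0.373], [-0.9, -0.0, -0.436]] hd -24.509311777041923 [-30.8575  58.7855  51.4509  -2.7961  95.4729 -95.9841]
```

View pics/w39.png

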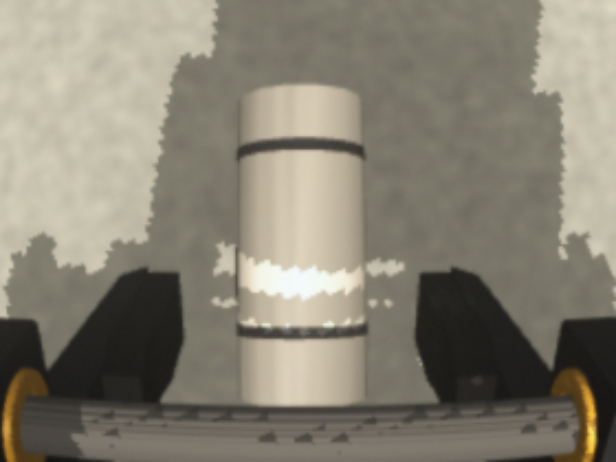

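Emit:
carry_out --moves '[[[0.007, 0, 0, 0, 0, 0, 65], [0.004, 0, 0, 0, 0, 0, 65], [0, 0, 0, 0, 0, 0, 65], [0, 0, 0, 0, 0, 0, 65]]]'

```text
time_s: 45.18
tool_pos: [0.5783, -0.2259, 0.0014]
ee_rot: [[-0.399, 0.415, 0.818], [0.182, 0.91, -0.373], [-0.899, 0.0, -0.439]]
ft_force: [-1.1, -0.0, 0.1]
grip_width: 0.0573
```

Emit:
carry_out --moves '[[[0.002, 0, 0, 0, 0, 0, 65], [0, 0, 0, 0, 0, 0, 65], [0.002, 0, 0, 0, 0, 0, 65], [0, 0, 0, 0, 0, 0, 65], [0, 0, 0, 0, 0, 0, 65]]]'

```text
time_s: 45.6
tool_pos: [0.5769, -0.2253, -0.002]
ee_rot: [[-0.399, 0.415, 0.818], [0.182, 0.91, -0.373], [-0.899, -0.0, -0.439]]
ft_force: [0.3, 0.3, -0.8]
grip_width: 0.0575
```

No contact force although the reported TCP is below the shelf, which confirms the fingers end higher. A little deeper, then close.

Emit:
carry_out --moves '[[[0.0025, 0, 0, 0, 0, 0, 65], [0, 0, 0, 0, 0, 0, 65], [0.002, 0, 0, 0, 0, 0, 65], [0, 0, 0, 0, 0, 0, 65], [0, 0, 0, 0, 0, 0, 65]]]'

```text
time_s: 46.02
tool_pos: [0.5751, -0.2244, -0.0061]
ee_rot: [[-0.399, 0.415, 0.818], [0.182, 0.91, -0.373], [-0.899, 0.0, -0.439]]
ft_force: [0.1, -0.6, -0.3]
grip_width: 0.0573
```

Emit:
carry_out --moves '[[[0, 0, 0, 0, 0, 0, 50], [0, 0, 0, 0, 0, 0, 42], [0, 0, 0, 0, 0, 0, 38], [0, 0, 0, 0, 0, 0, 34], [0, 0, 0, 0, 0, 0, 20]]]' --force 15

```text
time_s: 46.43
tool_pos: [0.5752, -0.2244, -0.0059]
ee_rot: [[-0.399, 0.415, 0.818], [0.182, 0.91, -0.373], [-0.899, 0.0, -0.438]]
ft_force: [0.4, -0.2, -0.3]
grip_width: 0.0328
```

Emit:
carry_out --moves '[[[0, 0, 0, 0, 0, 0, 10], [0, 0, 0, 0, 0, 0, 10], [0, 0, 0, 0, 0, 0, 10]]]' --force 25

```text
time_s: 46.68
tool_pos: [0.5752, -0.2245, -0.0059]
ee_rot: [[-0.399, 0.415, 0.818], [0.182, 0.91, -0.373], [-0.899, 0.0, -0.438]]
ft_force: [0.6, 0.1, 0.9]
grip_width: 0.0324
```

```bash
python3 -c "
from gt import *
s,c=view('pics/w40.png',None,0,0,y0=120,y1=330)"
```

```text
t 0.019 point along axis from tail 44.9 lateral 0.9 z 11.1
t 0.027 point along axis from tail 48.4 lateral 0.9 z 18.3
t 0.031 point along axis from tail 50.1 lateral 0.9 z 21.9
[ 0.5752 -0.2245 -0.0059] tilt 25.990651407710434 0.032372983168367134 [0.6381 0.1384 0.8859]
tip corner z 0.015072558911282914
tip corner z 0.007184518114787858
46.6833 [ 0.5752 -0.2245 -0.0059] 0.032372983168367134 [0.6381 0.1384 0.8859] [[-0.399, 0.415, 0.818], [0.182, 0.91, -0.373], [-0.899, 0.0, -0.438]] hd -24.49119918181601 [-30.9299  58.8969  54.2944  -2.8174  92.6538 -95.9227]
```

View pics/w40.png

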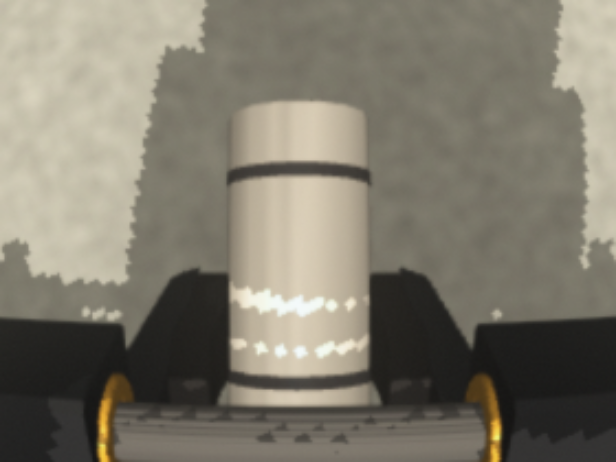

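```bash
cat > plan.py <<'E'
from srch import *
q=np.array([-30.9299,58.8969,54.2944,-2.8174,92.6538,-95.9227])
p,R=fk(q);print('fk check',p,R.round(3).tolist())
Robs=np.array([[-.399,.415,.818],[.182,.910,-.373],[-.899,0,-.438]])
lens_t=Robs.T@np.array([.91,-.415,0]);lens_t/=np.linalg.norm(lens_t);print('lens in tool',lens_t)
def go(name,p0,R0,p1,steps,rv,q):
    R=R0
    for k in range(1,steps+1):
        R=R0@Ro.from_rotvec(np.radians(np.array(rv)*k)).as_matrix();pp=p0+(p1-p0)*k/steps
        s=ik(pp,R,n=1,q=q)
        if not s: print(name,k,'FAIL',q.round());return pp,R,q
        q=s[0]
        if k%4==0 or k==steps: print(name,k,q.round(1))
    return pp,R,q
P=np.array([.5752,-.2245,-.0059]);R=Robs;U,_,V=np.linalg.svd(R);R=U@V
P,R,q=go('lift',P,R,P+[0,0,.16],4,(0,0,0),q)
P,R,q=go('head',P,R,np.array([.62,-.15,.154]),12,(6.4,0,3.12),q)
import sys
n=13;tilt=-90/n
P2=np.array([.655,-.11,.154])
P,R,q=go('pitch',P,R,P2,n,(0,tilt,0),q)
print(R.round(3),'lens',R@lens_t)
P,R,q=go('low',P,R,np.array([P2[0],P2[1],.045]),4,(0,0,0),q)
E
python3 plan.py
```

```text
fk check [ 0.56540235 -0.22001047 -0.00340873] [[-0.399, 0.415, 0.818], [0.182, 0.91, -0.373], [-0.899, 0.0, -0.438]]
lens in tool [-4.38422057e-01 -9.01094260e-18  8.98769214e-01]
lift 4 [-30.8  51.9  43.9  -2.9 110.  -96.7]
head 4 [-33.5  49.7  48.    8.8 106.8 -69.8]
head 8 [-35.5  43.9  58.7  18.5  95.8 -45.1]
head 12 [-35.7  36.4  71.8  25.3  80.3 -22. ]
pitch 4 [-21.9  36.2  67.5  -1.8  76.2  -1.5]
pitch 8 [ -8.9  43.9  59.9 -29.   83.3  16.4]
pitch 12 [  0.2  56.9  50.  -52.5  96.8  25.2]
pitch 13 [  1.7  60.6  47.3 -58.2 100.4  25.9]
[[-0.307  0.94  -0.15 ]
 [-0.845 -0.341 -0.412]
 [-0.438 -0.     0.899]] lens [7.72406982e-05 2.05790740e-04 9.99999976e-01]
low 4 [  1.7  68.9  47.4 -57.2  95.9  33. ]
```

```bash
sed -i 's/^r0,L1,L2,e,h,Lt=S.x/r0,L1,L2,e,h,Lt=S.x;Lt-=.0242;h-=.0242/' kin6.py; python3 plan.py
```

```text
fk check [ 0.57505275 -0.22440775 -0.00585617] [[-0.399, 0.415, 0.818], [0.182, 0.91, -0.373], [-0.899, 0.0, -0.438]]
lens in tool [-4.38422057e-01 -9.01094260e-18  8.98769214e-01]
lift 4 [-30.9  50.   47.   -3.  108.8 -96.7]
head 4 [-33.2  48.2  50.5   8.9 105.8 -69.7]
head 8 [-34.8  42.9  60.   18.7  95.3 -44.6]
head 12 [-34.8  36.2  71.9  25.5  80.1 -21.1]
pitch 4 [-22.   36.2  67.6  -1.8  76.1  -1.6]
pitch 8 [ -9.8  43.2  60.7 -29.1  82.8  15.6]
pitch 12 [ -1.3  54.8  52.4 -53.1  95.5  24.5]
pitch 13 [  0.1  58.1  50.2 -58.7  98.9  25.5]
[[-0.307  0.94  -0.15 ]
 [-0.845 -0.341 -0.412]
 [-0.438 -0.     0.899]] lens [7.72406982e-05 2.05790740e-04 9.99999976e-01]
low 4 [  0.1  66.2  50.9 -57.9  94.3  33. ]
```

Path feasible within all joint ranges. Lifting.

Emit:
carry_out --moves '[[[-0.009, 0, -0.0044, 0, 0, 0, 10], [-0.027, 0, -0.0131, 0, 0, 0, 10], [-0.036, 0, -0.0175, 0, 0, 0, 10], [-0.036, 0, -0.0175, 0, 0, 0, 10], [-0.036, 0, -0.0175, 0, 0, 0, 10]]]'

```text
time_s: 47.15
tool_pos: [0.575, -0.2244, 0.1567]
ee_rot: [[-0.399, 0.415, 0.818], [0.182, 0.91, -0.373], [-0.899, -0.0, -0.438]]
ft_force: [0.7, -0.3, -0.8]
grip_width: 0.0321
```

Emit:
carry_out --moves '[[[0, 0, 0, 6.4, 0, 3.12, 10], [0, 0, 0, 6.4, 0, 3.12, 10], [0, 0, 0, 6.4, 0, 3.12, 10], [0, 0, 0, 6.4, 0, 3.12, 10], [0, 0, 0, 6.4, 0, 3.12, 10]]]'

```text
time_s: 47.57
tool_pos: [0.5753, -0.2247, 0.1547]
ee_rot: [[-0.216, 0.87, 0.443], [0.381, 0.493, -0.782], [-0.899, -0.0, -0.438]]
ft_force: [-0.6, -0.3, -0.5]
grip_width: 0.0321
```

```bash
python3 -c "
from tv import *
view('pics/w41.png',None,0,0)
c=manip.camera('side');cv2.imwrite('pics/s41.png',cv2.resize(c['img'][100:320,280:500,::-1],None,fx=2.7,fy=2.7))"
```

```text
47.5667 [ 0.5753 -0.2247  0.1547] 0.03205307654614492 [-0.57   -0.2767 -0.4739] [[-0.216, 0.87, 0.443], [0.381, 0.493, -0.782], [-0.899, -0.0, -0.438]] hd -60.45994139252599 [-36.7051  46.5409  53.3852  10.4674 103.911  -65.8757]
```

View pics/s41.png

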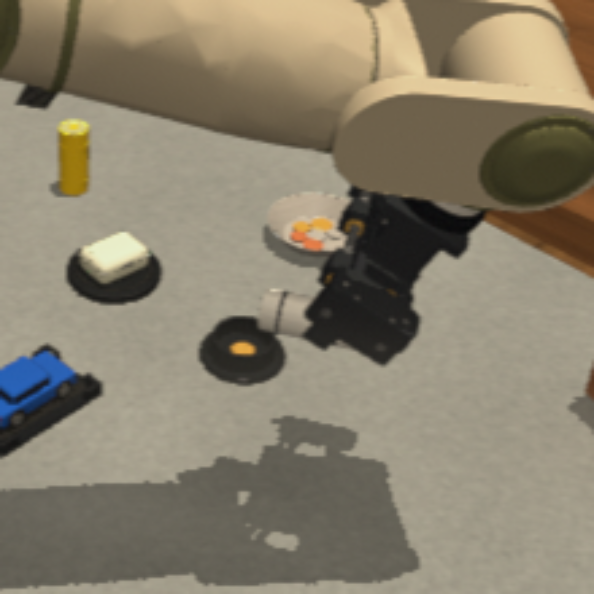

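Emit:
carry_out --moves '[[[0, 0, 0, 6.4, 0, 3.12, 10], [0, 0, 0, 6.4, 0, 3.12, 10], [0, 0, 0, 6.4, 0, 3.12, 10], [0, 0, 0, 6.4, 0, 3.12, 10], [0, 0, 0, 6.4, 0, 3.12, 10]]]'

```text
time_s: 48.08
tool_pos: [0.5753, -0.2245, 0.1544]
ee_rot: [[0.044, 0.995, -0.09], [0.435, -0.1, -0.895], [-0.899, 0.0, -0.438]]
ft_force: [0.7, 0.3, -1.5]
grip_width: 0.0322
```

Emit:
carry_out --moves '[[[0, 0, 0, 6.4, 0, 3.12, 10], [0, 0, 0, 6.4, 0, 3.12, 10]]]'

```text
time_s: 48.25
tool_pos: [0.5753, -0.2245, 0.1544]
ee_rot: [[0.15, 0.94, -0.307], [0.411, -0.342, -0.845], [-0.899, 0.001, -0.437]]
ft_force: [0.4, -0.2, -1.6]
grip_width: 0.0328
```

```bash
python3 -c "
from tv import *
view('pics/w42.png',None,0,0)
c=manip.camera('side');cv2.imwrite('pics/s42.png',cv2.resize(c['img'][100:320,280:500,::-1],None,fx=2.7,fy=2.7))"
```

```text
48.25 [ 0.5753 -0.2245  0.1544] 0.03283855286620068 [ 0.3561 -0.1657 -1.574 ] [[0.15, 0.94, -0.307], [0.411, -0.342, -0.845], [-0.899, 0.001, -0.437]] hd -109.96093502637625 [-42.6618  35.5752  72.7718  24.0069  82.9032 -28.0784]
```

View pics/s42.png

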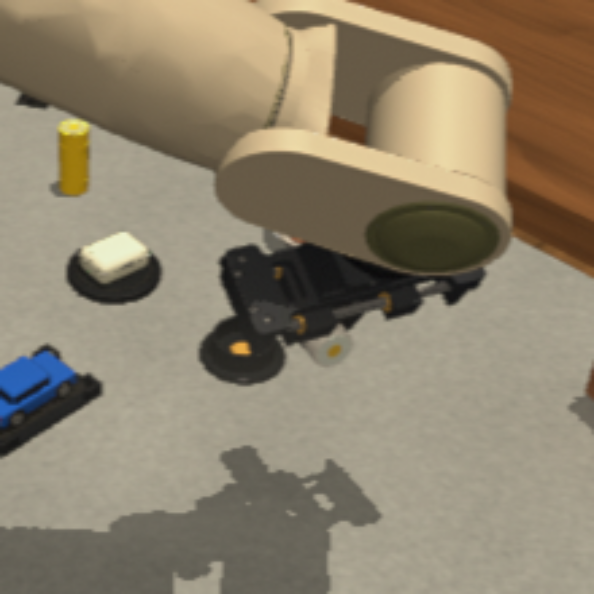

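The yellow lens dot shows at (335,350), facing away from the tool's heading as planned. Moving over towards the cup, then pitching the torch upright.

Emit:
carry_out --moves '[[[0.0148, 0.009, -0.0303, 0, 0, 0, 10], [0.0148, 0.009, -0.0303, 0, 0, 0, 10], [0.0148, 0.009, -0.0303, 0, 0, 0, 10], [0.0148, 0.009, -0.0303, 0, 0, 0, 10], [0, 0, 0, 0, -6.9, 0, 10]]]'

```text
time_s: 48.77
tool_pos: [0.6561, -0.1068, 0.1522]
ee_rot: [[0.106, 0.943, -0.315], [0.31, -0.332, -0.891], [-0.945, -0.003, -0.328]]
ft_force: [-0.4, 0.5, -1.8]
grip_width: 0.0323
```

Emit:
carry_out --moves '[[[0, 0, 0, 0, -6.9, 0, 10], [0, 0, 0, 0, -6.9, 0, 10], [0, 0, 0, 0, -6.9, 0, 10], [0, 0, 0, 0, -6.9, 0, 10], [0, 0, 0, 0, -6.9, 0, 10]]]'

```text
time_s: 49.18
tool_pos: [0.6559, -0.1096, 0.1556]
ee_rot: [[-0.092, 0.942, -0.322], [-0.257, -0.335, -0.906], [-0.962, -0.0, 0.273]]
ft_force: [0.5, -0.5, -1.9]
grip_width: 0.0322
```

Emit:
carry_out --moves '[[[0, 0, 0, 0, -6.9, 0, 10], [0, 0, 0, 0, -6.9, 0, 10], [0, 0, 0, 0, -6.9, 0, 10], [0, 0, 0, 0, -6.9, 0, 10], [0, 0, 0, 0, 0, 0, 10]]]'

```text
time_s: 49.6
tool_pos: [0.6552, -0.1065, 0.1509]
ee_rot: [[-0.236, 0.943, -0.236], [-0.645, -0.334, -0.687], [-0.727, -0.01, 0.687]]
ft_force: [-0.4, 0.2, -2.6]
grip_width: 0.0322
```

```bash
cat > up.py <<'E'
from tv import *
s=manip.observe();R=s['ee_rot'];lt=np.array([-.4384,0,.8988])
L=R@lt;g=s['tool_pos']-.027*R[:,0];tail=g-.0484*L
print(s['time_s'],'tcp',s['tool_pos'],'lens dir',L,'tilt',np.degrees(np.arccos(L[2])),'tail centre',tail,'grip pt',g,s['grip_width'],s['ft_force'],s['joint_pos'].round(1))
print(R.round(3))
E
python3 up.py; python3 -c "
from tv import *
c=manip.camera('side');cv2.imwrite('pics/s43.png',cv2.resize(c['img'][100:320,280:500,::-1],None,fx=2.7,fy=2.7))"
```

```text
49.6 tcp [ 0.6552 -0.1065  0.1509] lens dir [-0.109  -0.3346  0.936 ] tilt 20.60458237813101 tail centre [ 0.6668 -0.0728  0.1252] grip pt [ 0.6616 -0.089   0.1705] 0.0321867873506007 [-0.4463  0.1764 -2.6058] [ -3.9  50.1  54.2 -41.3  90.3  20.7]
[[-0.236  0.943 -0.236]
 [-0.645 -0.334 -0.687]
 [-0.727 -0.01   0.687]]
```

View pics/s43.png

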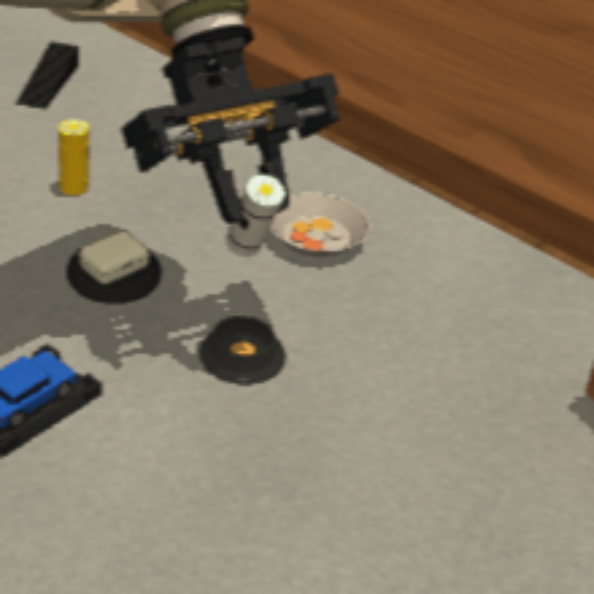

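Emit:
carry_out --moves '[[[0, 0, 0, 0, -6.9, 0, 10], [0, 0, 0, 0, -6.9, 0, 10], [0, 0, 0, 0, -6.5, 0, 10], [0, 0, 0, 0, 0, 0, 10], [0, 0, 0, 0, 0, 0, 10]]]'

```text
time_s: 50.07
tool_pos: [0.6552, -0.1103, 0.1534]
ee_rot: [[-0.305, 0.94, -0.152], [-0.837, -0.341, -0.427], [-0.453, -0.003, 0.891]]
ft_force: [1.2, -0.4, -0.7]
grip_width: 0.0323
```

```bash
python3 up.py; python3 -c "
from tv import *
for n in('side','top'):
    c=manip.camera(n)
    a=c['img'][100:320,280:500] if n=='side' else c['img'][110:230,260:440]
    cv2.imwrite(f'pics/{n}44.png',cv2.resize(a[:,:,::-1],None,fx=2.7 if n=='side' else 4,fy=2.7 if n=='side' else 4))
view('pics/w44.png',None,0,0)"
```

```text
50.0667 tcp [ 0.6552 -0.1103  0.1534] lens dir [-0.0028 -0.0168  0.9999] tilt 0.912118101443269 tail centre [ 0.6636 -0.0869  0.1172] grip pt [ 0.6634 -0.0877  0.1656] 0.03229697525505969 [ 1.1828 -0.3989 -0.6682] [ -0.1  57.7  50.3 -57.9  98.5  25.1]
[[-0.305  0.94  -0.152]
 [-0.837 -0.341 -0.427]
 [-0.453 -0.003  0.891]]
50.1667 [ 0.6555 -0.111   0.1557] 0.03211775361888321 [ 0.3339  0.2604 -0.3429] [[-0.304, 0.94, -0.157], [-0.838, -0.342, -0.426], [-0.454, 0.002, 0.891]] hd -110.19327224841535 [ -0.1677  57.5805  50.2682 -57.9918  98.5226  25.1951]
```

View pics/side44.png

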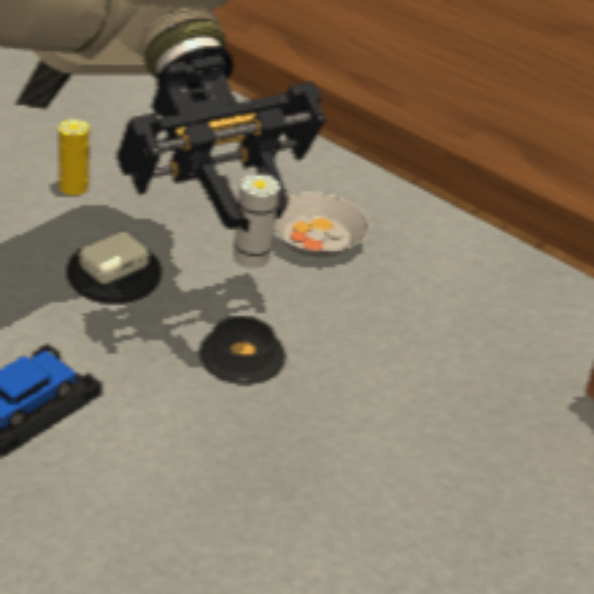

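View pics/w44.png

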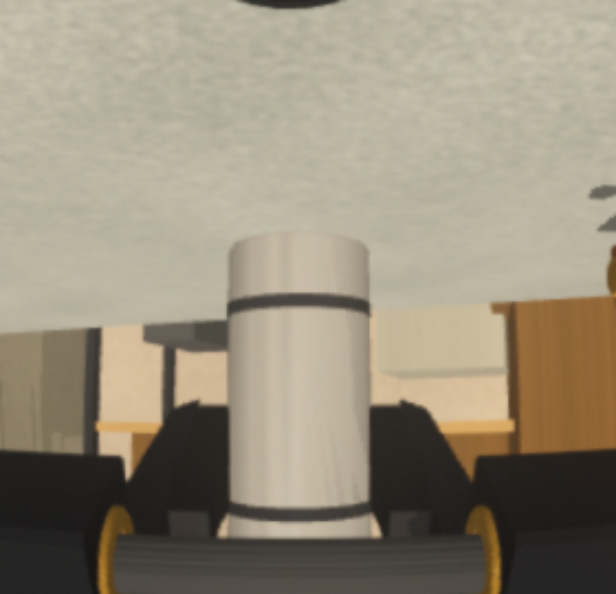

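Torch upright, lens up. Checking its position with the top picture.

View pics/top44.png

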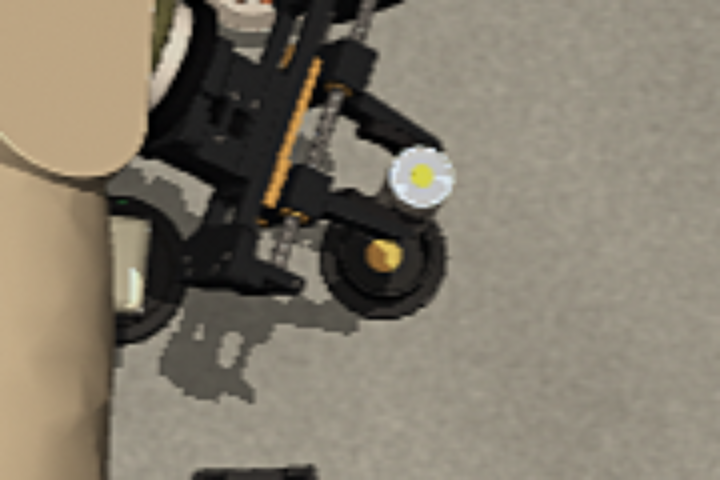

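```bash
python3 - <<'E'
from tv import *
c=manip.camera('side');print('side lens',onz(c,(280+262/2.7,100+184/2.7),.197))
print('side cup gold',onz(c,(280+242/2.7,100+349/2.7),.008))
E
python3 up.py
```

```text
side lens [ 0.6652 -0.0924  0.197 ]
side cup gold [ 0.6613 -0.0913  0.008 ]
50.2667 tcp [ 0.6554 -0.111   0.1559] lens dir [-0.0074 -0.0138  0.9999] tilt 0.8301645942795984 tail centre [ 0.6639 -0.0877  0.1197] grip pt [ 0.6636 -0.0884  0.1681] 0.032232662657555325 [1.1659 0.7358 0.0361] [ -0.2  57.6  50.3 -58.1  98.5  25.2]
[[-0.304  0.94  -0.157]
 [-0.838 -0.342 -0.424]
 [-0.452  0.002  0.892]]
```

Run:
```python
from tv import *
c=manip.camera('top');print('top lens',onz(c,(365.25,153.75),.1997),'cup gold',onz(c,(260+383/4,110+256/4),.008))
c=manip.camera('side');print('side lens',onz(c,(280+262/2.7,100+184/2.7),.1997))
```

```text
top lens [ 0.6637 -0.0892  0.1997] cup gold [ 0.6601 -0.0895  0.008 ]
side lens [ 0.662  -0.095   0.1997]
```

Emit:
carry_out --moves '[[[0.0009, -0.0028, 0.0005, 0, 0, 0, 10], [0.0136, 0, -0.0268, 0, 0, 0, 10], [0.0136, 0, -0.0268, 0, 0, 0, 10], [0, 0, 0, 0, 0, 0, 10], [0, 0, 0, 0, 0, 0, 10]]]'

```text
time_s: 50.78
tool_pos: [0.6516, -0.1104, 0.0935]
ee_rot: [[-0.306, 0.94, -0.151], [-0.84, -0.341, -0.422], [-0.448, -0.003, 0.894]]
ft_force: [0.1, 0.5, 0.1]
grip_width: 0.0321
```

```bash
python3 up.py; python3 -c "
from tv import *
for n in('side','top'):
    c=manip.camera(n)
    a=c['img'][130:270,310:450] if n=='side' else c['img'][120:220,300:420]
    cv2.imwrite(f'pics/{n}45.png',cv2.resize(a[:,:,::-1],None,fx=4,fy=4))
view('pics/w45.png',None,0,0,y0=0)"
```

```text
50.7833 tcp [ 0.6516 -0.1104  0.0935] lens dir [-0.0013 -0.0115  1.    ] tilt 0.5645636344794586 tail centre [ 0.6599 -0.0871  0.0572] grip pt [ 0.6599 -0.0877  0.1056] 0.03211055545789749 [0.0707 0.5231 0.0947] [ -0.1  61.6  52.3 -57.6  95.6  30.1]
[[-0.306  0.94  -0.151]
 [-0.84  -0.341 -0.422]
 [-0.448 -0.003  0.894]]
50.8833 [ 0.6527 -0.1103  0.0962] 0.032286552201500764 [ 0.1728  0.4125 -0.2648] [[-0.303, 0.94, -0.156], [-0.84, -0.341, -0.422], [-0.45, 0.003, 0.893]] hd -110.23794248669965 [ -0.0667  61.3771  52.1525 -57.6119  95.6114  30.0766]
```

View pics/side45.png

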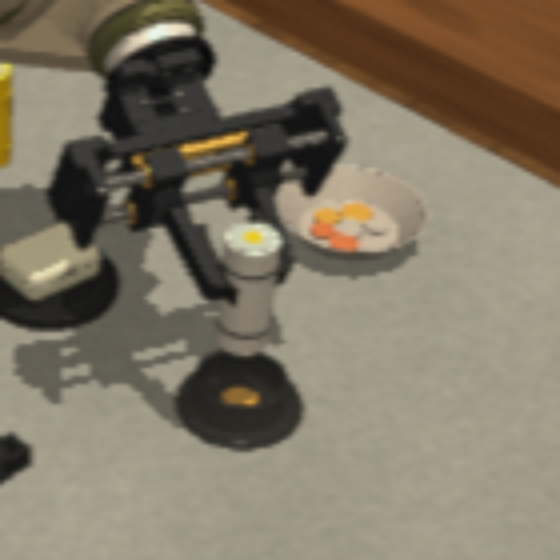

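View pics/top45.png

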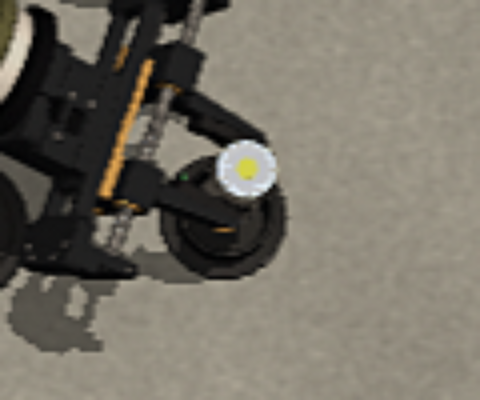

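View pics/w45.png

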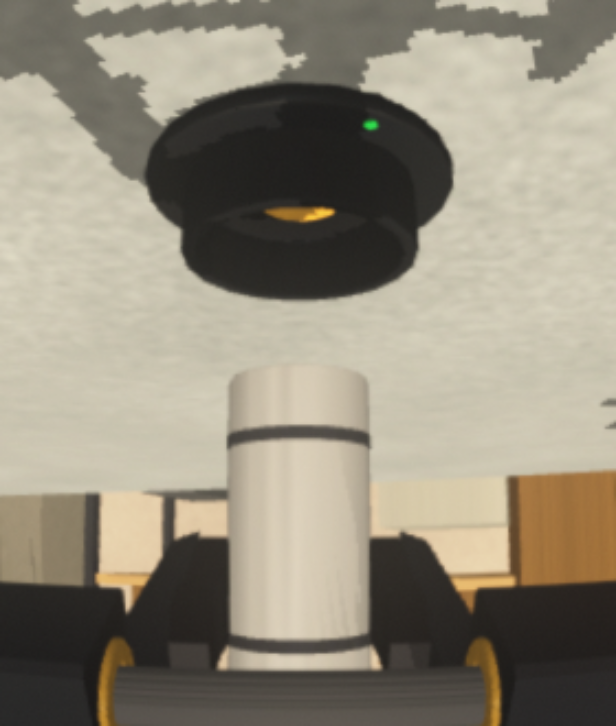

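Laterally the torch and cup are both centred on column 299. Shifting 2 mm towards −y and lowering.

Emit:
carry_out --moves '[[[0.0017, 0.0007, 0.0008, 0, 0, 0, 10], [0.0068, 0, -0.0134, 0, 0, 0, 10], [0.0068, 0, -0.0134, 0, 0, 0, 10], [0, 0, 0, 0, 0, 0, 10], [0, 0, 0, 0, 0, 0, 10]]]'

```text
time_s: 51.35
tool_pos: [0.6514, -0.1124, 0.0621]
ee_rot: [[-0.306, 0.94, -0.15], [-0.84, -0.341, -0.422], [-0.448, -0.003, 0.894]]
ft_force: [0.6, 1.6, -1.0]
grip_width: 0.0325
```

Emit:
carry_out --moves '[[[0, 0, 0, 0, 0, 0, 10], [0, 0, 0, 0, 0, 0, 10]]]'

```text
time_s: 51.52
tool_pos: [0.6523, -0.1123, 0.0643]
ee_rot: [[-0.304, 0.94, -0.154], [-0.84, -0.341, -0.422], [-0.449, 0.001, 0.893]]
ft_force: [0.2, 0.4, -0.1]
grip_width: 0.0324
```

```bash
python3 up.py; python3 -c "
from tv import *
for n in('side','top'):
    c=manip.camera(n)
    a=c['img'][130:270,310:450] if n=='side' else c['img'][120:220,300:420]
    cv2.imwrite(f'pics/{n}46.png',cv2.resize(a[:,:,::-1],None,fx=4,fy=4))
view('pics/w46.png',None,0,0,y0=0)"
```

```text
51.5167 tcp [ 0.6523 -0.1123  0.0643] lens dir [-0.0047 -0.0112  0.9999] tilt 0.6039400945294024 tail centre [ 0.6607 -0.0891  0.028 ] grip pt [ 0.6605 -0.0897  0.0764] 0.03241446336305728 [ 0.1706  0.3992 -0.1237] [ -0.2  63.8  52.3 -57.5  94.2  32.1]
[[-0.304  0.94  -0.154]
 [-0.84  -0.341 -0.422]
 [-0.449  0.001  0.893]]
51.6167 [ 0.6523 -0.1123  0.0644] 0.03229909333389901 [-0.9905 -0.595  -1.0214] [[-0.304, 0.94, -0.154], [-0.84, -0.341, -0.422], [-0.449, 0.001, 0.893]] hd -110.01556083657343 [ -0.2265  63.7994  52.3005 -57.4932  94.1604  32.076 ]
```

View pics/side46.png

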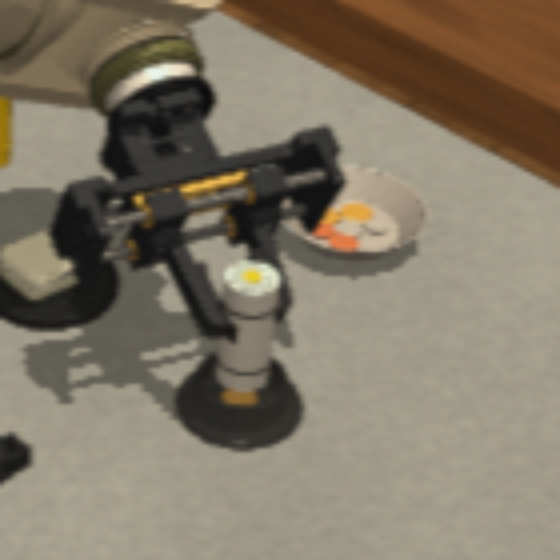

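View pics/w46.png

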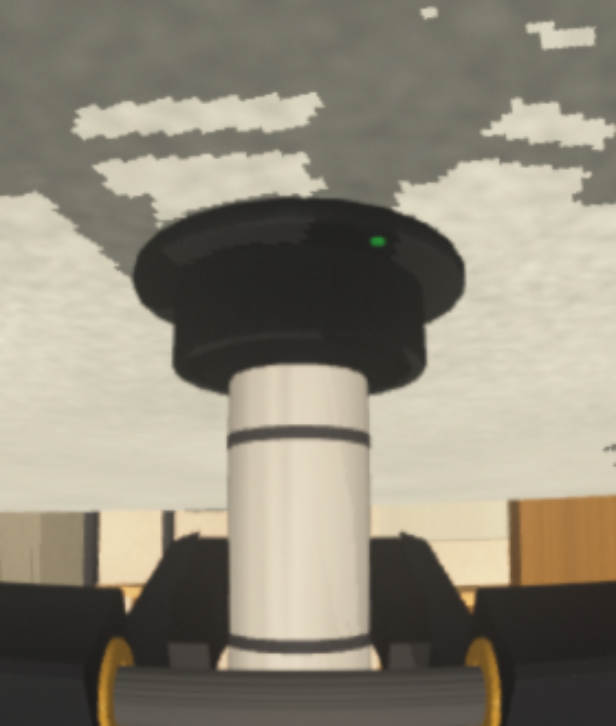

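Emit:
carry_out --moves '[[[0.0036, 0, -0.0071, 0, 0, 0, 10], [0.0032, 0, -0.0063, 0, 0, 0, 10], [0.0009, 0, -0.0018, 0, 0, 0, 10], [0, 0, 0, 0, 0, 0, 10], [0, 0, 0, 0, 0, 0, 10]]]'

```text
time_s: 52.08
tool_pos: [0.652, -0.1124, 0.0465]
ee_rot: [[-0.305, 0.94, -0.153], [-0.84, -0.341, -0.422], [-0.449, -0.001, 0.894]]
ft_force: [-0.2, -0.2, -1.3]
grip_width: 0.0325
```

```bash
python3 up.py
```

```text
52.0833 tcp [ 0.652  -0.1124  0.0465] lens dir [-0.0034 -0.0113  0.9999] tilt 0.5813540951392311 tail centre [ 0.6604 -0.0892  0.0103] grip pt [ 0.6602 -0.0898  0.0587] 0.0324652216962262 [-0.1934 -0.1931 -1.273 ] [ -0.2  65.3  52.2 -57.4  93.5  33.1]
[[-0.305  0.94  -0.153]
 [-0.84  -0.341 -0.422]
 [-0.449 -0.001  0.894]]
```

Emit:
carry_out --moves '[[[0.0005, 0, -0.0009, 0, 0, 0, 10], [0, 0, 0, 0, 0, 0, 10], [0.0005, 0, -0.0009, 0, 0, 0, 10], [0, 0, 0, 0, 0, 0, 10], [0, 0, 0, 0, 0, 0, 10]]]'

```text
time_s: 52.5
tool_pos: [0.652, -0.1125, 0.0448]
ee_rot: [[-0.305, 0.94, -0.153], [-0.84, -0.341, -0.422], [-0.449, -0.0, 0.893]]
ft_force: [0.3, 0.5, -0.1]
grip_width: 0.0322
```

Emit:
carry_out --moves '[[[0.0003, 0, -0.0005, 0, 0, 0, 10], [0, 0, 0, 0, 0, 0, 10], [0.0003, 0, -0.0005, 0, 0, 0, 10], [0, 0, 0, 0, 0, 0, 10], [0, 0, 0, 0, 0, 0, 10]]]'

```text
time_s: 52.92
tool_pos: [0.652, -0.1126, 0.0438]
ee_rot: [[-0.305, 0.94, -0.153], [-0.84, -0.341, -0.422], [-0.449, 0.0, 0.894]]
ft_force: [-0.1, 1.1, 0.3]
grip_width: 0.0326
```

Emit:
carry_out --moves '[[[0.0004, 0, -0.0007, 0, 0, 0, 10], [0, 0, 0, 0, 0, 0, 10], [0, 0, 0, 0, 0, 0, 10]]]'

```text
time_s: 53.17
tool_pos: [0.6521, -0.1125, 0.0438]
ee_rot: [[-0.305, 0.94, -0.154], [-0.84, -0.341, -0.421], [-0.448, 0.001, 0.894]]
ft_force: [-0.9, 2.2, 5.5]
grip_width: 0.0324
```

```bash
python3 up.py; python3 -c "
from tv import *
c=manip.camera('side');cv2.imwrite('pics/s47.png',cv2.resize(c['img'][130:270,310:450,::-1],None,fx=4,fy=4))"
```

```text
53.1667 tcp [ 0.6521 -0.1125  0.0438] lens dir [-0.0046 -0.0102  1.    ] tilt 0.540335766822342 tail centre [ 0.6605 -0.0893  0.0075] grip pt [ 0.6603 -0.0898  0.0559] 0.03236979076056581 [-0.9009  2.1877  5.4591] [ -0.2  65.5  52.1 -57.5  93.4  33.4]
[[-0.305  0.94  -0.154]
 [-0.84  -0.341 -0.421]
 [-0.448  0.001  0.894]]
```

View pics/s47.png

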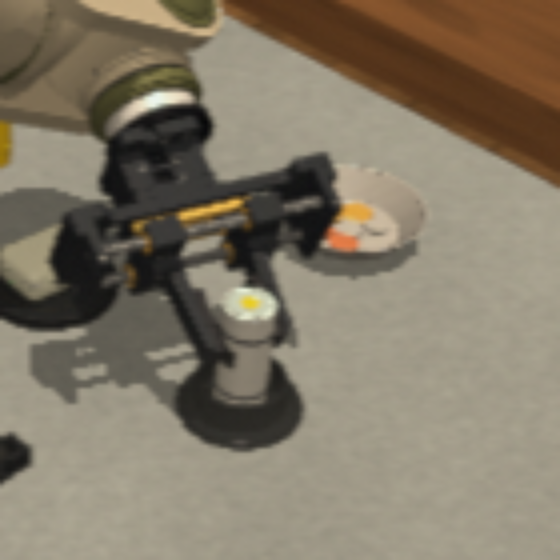

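Resting on the cup floor (5.5 N). Releasing and backing straight out along the fingers.

Emit:
carry_out --moves '[[[0, 0, 0, 0, 0, 0, 45], [0, 0, 0, 0, 0, 0, 55], [0, 0, 0, 0, 0, 0, 65], [0, 0, 0, 0, 0, 0, 65], [0, 0, 0, 0, 0, 0, 65]]]'

```text
time_s: 53.63
tool_pos: [0.6519, -0.1127, 0.0426]
ee_rot: [[-0.305, 0.94, -0.153], [-0.84, -0.341, -0.422], [-0.449, -0.0, 0.893]]
ft_force: [0.3, 0.2, 1.1]
grip_width: 0.0568
```

Emit:
carry_out --moves '[[[-0.005, 0, 0, 0, 0, 0, 65], [-0.015, 0, 0, 0, 0, 0, 65], [-0.02, 0, 0, 0, 0, 0, 65], [-0.02, 0, 0, 0, 0, 0, 65], [0, 0, 0, 0, 0, 0, 65]]]'

```text
time_s: 54.05
tool_pos: [0.6717, -0.0592, 0.0715]
ee_rot: [[-0.3, 0.941, -0.155], [-0.841, -0.338, -0.423], [-0.451, 0.003, 0.893]]
ft_force: [0.6, 0.6, 0.7]
grip_width: 0.0572
```

```bash
python3 up.py; python3 -c "
from tv import *
c=manip.camera('side');cv2.imwrite('pics/s48.png',cv2.resize(c['img'][130:270,310:450,::-1],None,fx=4,fy=4))
c=manip.camera('wrist');cv2.imwrite('pics/w48.png',c['img'][:,:,::-1])"
```

```text
54.05 tcp [ 0.6717 -0.0592  0.0715] lens dir [-0.0077 -0.0117  0.9999] tilt 0.726733815833706 tail centre [ 0.6802 -0.0359  0.0353] grip pt [ 0.6798 -0.0365  0.0837] 0.05715736276323738 [0.5913 0.5634 0.7093] [  3.8  67.2  43.8 -56.2  99.8  29.8]
[[-0.3    0.941 -0.155]
 [-0.841 -0.338 -0.423]
 [-0.451  0.003  0.893]]
```

View pics/s48.png

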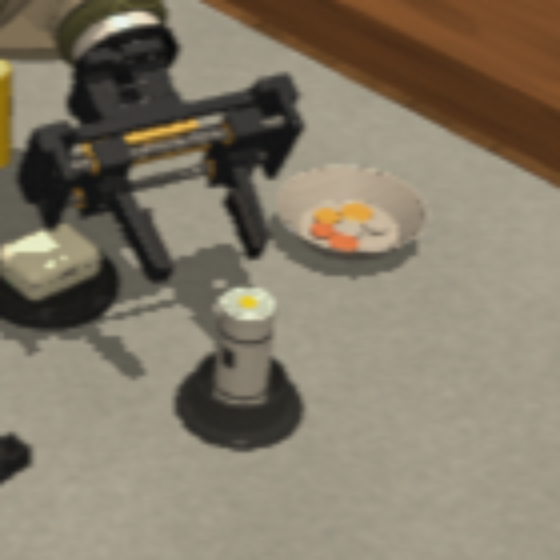

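View pics/w48.png

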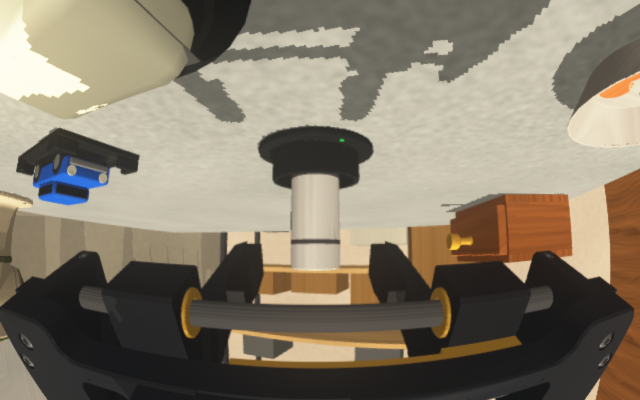

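The torch stands freely in the cup. Raising the arm clear.

Emit:
carry_out --moves '[[[-0.016, 0, 0.032, 0, 0, 0, 65], [-0.016, 0, 0.032, 0, 0, 0, 65], [-0.016, 0, 0.032, 0, 0, 0, 65], [-0.016, 0, 0.032, 0, 0, 0, 65], [-0.016, 0, 0.032, 0, 0, 0, 65]]]'

```text
time_s: 54.57
tool_pos: [0.6695, -0.0638, 0.2497]
ee_rot: [[-0.306, 0.94, -0.152], [-0.84, -0.342, -0.422], [-0.449, -0.002, 0.894]]
ft_force: [0.0, -0.1, -0.3]
grip_width: 0.0573
```

Emit:
carry_out --moves '[[[0, 0, 0, 0, 7, 0, 65], [0, 0, 0, 0, 7, 0, 65], [0, 0, 0, 0, 7, 0, 65], [0, 0, 0, 0, 7, 0, 65], [0, 0, 0, 0, 7, 0, 65]]]'

```text
time_s: 54.98
tool_pos: [0.6699, -0.0631, 0.2487]
ee_rot: [[-0.16, 0.94, -0.302], [-0.441, -0.342, -0.83], [-0.883, 0.0, 0.469]]
ft_force: [1.1, -0.0, 0.4]
grip_width: 0.0574
```

Emit:
carry_out --moves '[[[-0.02, 0, 0, 0, 7, 0, 65], [-0.02, 0, 0, 0, 7, 0, 65], [0, 0, 0, 0, 7, 0, 65], [0, 0, 0, 0, 7, 0, 65], [0, 0, 0, 0, 0, 0, 65]]]'

```text
time_s: 55.4
tool_pos: [0.6749, -0.0511, 0.2853]
ee_rot: [[-0.0, 0.938, -0.347], [-0.002, -0.347, -0.938], [-1.0, 0.0, 0.001]]
ft_force: [-0.5, -1.0, -0.1]
grip_width: 0.0573
```

```bash
python3 -c "
from tv import *
s=manip.observe();print(s['tool_pos'],s['ee_rot'].round(2))
for n in('side','top'):
    c=manip.camera(n);cv2.imwrite(f'pics/{n}49.png',c['img'][:,:,::-1])"
```

```text
[ 0.6749 -0.0511  0.2853] [[-0.    0.94 -0.35]
 [-0.   -0.35 -0.94]
 [-1.    0.    0.  ]]
```

View pics/top49.png

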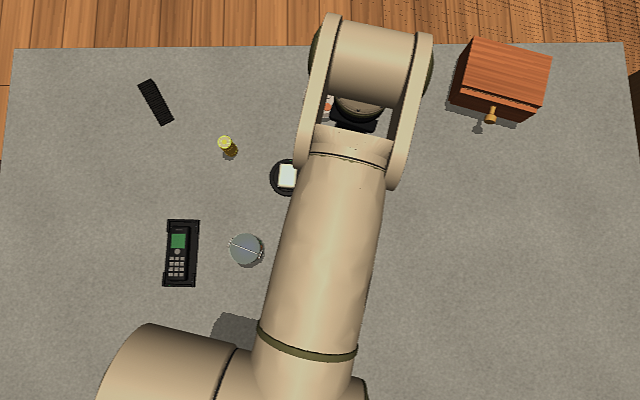

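View pics/side49.png

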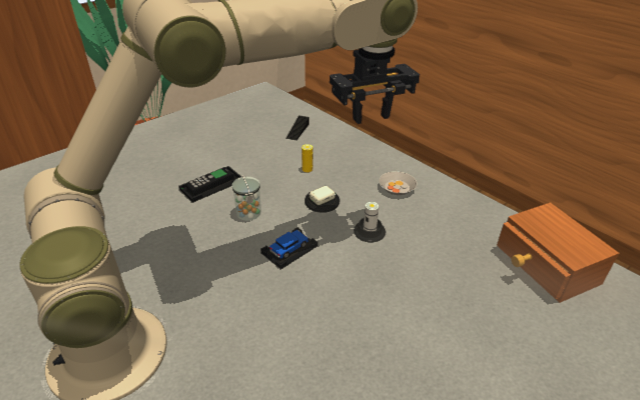

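All four look placed. I'll swing the arm to the side for a clean top view to verify positions.

Emit:
carry_out --moves '[[[0, 0, 0.04, 0, 0, 0, 65], [0, 0, 0.04, 0, 0, 0, 65], [0, 0, 0.04, 0, 0, 0, 65], [0, 0, 0.04, 0, 0, 0, 65], [0, 0, 0.04, 0, 0, 0, 65]]]'

```text
time_s: 55.92
tool_pos: [0.607, -0.2355, 0.285]
ee_rot: [[-0.006, 0.941, -0.339], [-0.007, -0.339, -0.941], [-1.0, -0.003, 0.008]]
ft_force: [1.6, 0.1, 0.2]
grip_width: 0.0571
```

Emit:
carry_out --moves '[[[0, 0, 0.04, 0, 0, 0, 65], [0, 0, 0.04, 0, 0, 0, 65], [0, 0, 0.04, 0, 0, 0, 65], [0, 0, 0.03, 0, 0, 0, 65], [0, 0, 0, 0, 0, 0, 65]]]'

```text
time_s: 56.33
tool_pos: [0.5543, -0.3803, 0.2847]
ee_rot: [[-0.007, 0.938, -0.345], [-0.006, -0.345, -0.938], [-1.0, -0.005, 0.008]]
ft_force: [0.7, 0.2, -0.7]
grip_width: 0.0571
```

```bash
cat > fin.py <<'E'
from fit import *
cs={n:manip.camera(n) for n in('top','side')}
for n,c in cs.items(): cv2.imwrite(f'pics/{n}50.png',c['img'][:,:,::-1])
T=dict(torch_mid=('cup',(.6605,-.0897,0),.008),earcase_mid=('pad',(.654,.0873,-.12),.01),car_mid=('bay',(.462,-.004,.023),.005),handset_mid=('cradle',(.463,.361,-.03),.005))
for q,(d,v,dz) in T.items():
    v=np.array(v);o=masks(q,v,dz,cs=cs)
    for k in [list(o)]+[[n] for n in o]:
        if k:
            x,f=fit(q,v,[o[n] for n in k],dz=dz,yaw=q!='torch_mid');print(q,k,x.round(4),'iou',round(f,2),'diff mm',((x-v)[:2]*1000).round(1))
for r in manip.tip_of(cs['top'],'jar_mid')[:1]+manip.tip_of(cs['side'],'jar_mid')[:1]: print('jar',r['centre'])
E
python3 fin.py; python3 -c "
import cv2
t=cv2.imread('pics/top50.png');cv2.imwrite('pics/top50c.png',cv2.resize(t[140:300,155:385],None,fx=3.4,fy=3.4,interpolation=2))"
```

```text
torch_mid ['top', 'side'] [ 0.6613 -0.0882  0.0719] iou 0.83 diff mm [0.8 1.5]
torch_mid ['top'] [ 0.6622 -0.0882  0.1461] iou 0.79 diff mm [1.7 1.5]
torch_mid ['side'] [ 0.6607 -0.0885  0.0602] iou 0.86 diff mm [0.2 1.2]
earcase_mid ['top', 'side'] [ 0.6555  0.0881 -0.1318] iou 0.91 diff mm [1.5 0.8]
earcase_mid ['top'] [ 0.6558  0.088  -0.1153] iou 0.93 diff mm [1.8 0.7]
earcase_mid ['side'] [ 0.6542  0.0892 -0.0673] iou 0.9 diff mm [0.2 1.9]
car_mid ['top', 'side'] [ 0.4617 -0.0035  0.0343] iou 0.87 diff mm [-0.3  0.5]
car_mid ['top'] [ 0.4606 -0.0036  0.0255] iou 0.93 diff mm [-1.4  0.4]
car_mid ['side'] [ 0.4613 -0.0023  0.1475] iou 0.83 diff mm [-0.7  1.7]
handset_mid ['top', 'side'] [ 0.4621  0.3619 -0.0013] iou 0.91 diff mm [-0.9  0.9]
handset_mid ['top'] [ 0.464   0.3612 -0.0231] iou 0.89 diff mm [1.  0.2]
handset_mid ['side'] [ 0.4611  0.3618 -0.0094] iou 0.94 diff mm [-1.9  0.8]
jar [248.9, 247.5]
jar [246.7, 199.1]
```

View pics/top50c.png

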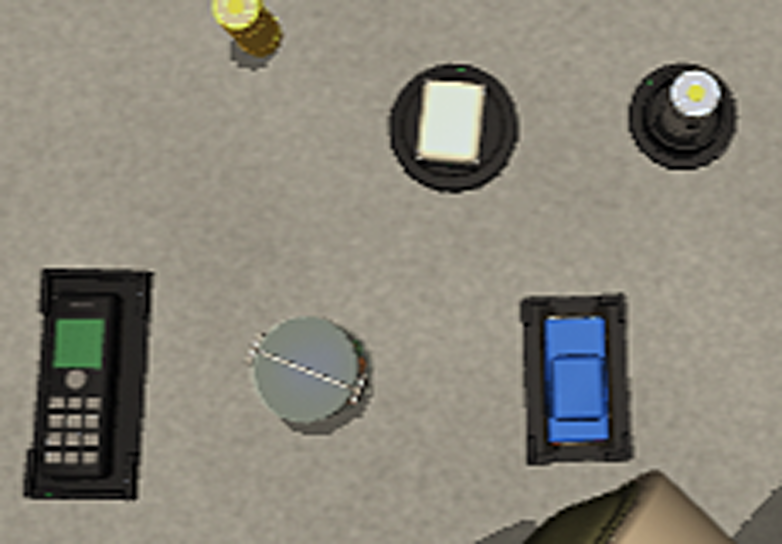

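Run:
```python
import cv2,numpy as np
a=cv2.imread('pics/top0.png',0);b=cv2.imread('pics/top50.png',0)
print(cv2.phaseCorrelate(np.float32(a[225:272,222:272]),np.float32(b[225:272,222:272])))
from station import manip
s=manip.observe();print(s['time_s'],s['ft_force'])
manip.finish_job()
```

```text
((-0.004804250837345592, -0.011885454495889292), 0.9971448084712029)
56.9333 [-0.00975264 -0.23967591  0.43847244]
the job is handed in; nothing more can be done
```

I handed the job in at about 57 s with all four things on their chargers, but two mishaps on the way mean I can't be sure it passes. `finish_job` gave no verdict.

**Final checks (two-camera silhouette fits and close-up pictures):**

| Thing | Charger | Offset | State |
|---|---|---|---|
| Torch | cup | about 1–2 mm | upright, lens up |
| Earphone case | pad | about 1–2 mm | flat |
| Toy car | short dock | about 1 mm | lengthwise, about 1° off |
| Handset | long dock | about 1–2 mm | face up, lengthwise, about 1–2° off |

The jar did not move: comparing the first and last top pictures shows a shift of 0.01 pixel. The gripper is clear of everything.

**What went wrong:**
- **Torch knocked over:** after I had first stood it in the cup, swinging the car past knocked it out, and it rolled against the bowl. I found it lying, laid it on free shelf, took it up again and stood it in the cup. I could not measure its speed as it toppled, so I can't rule out that it passed the 0.9 m/s limit.
- **Handset rolled in the jaws:** my first grip was too high and it tipped sideways. It fell back flat when I opened, and a lower, gentler grip held.

**What disagreed:**
- **Finger length:** the fingers end about 19 mm short of the reported tool point, which explains the high grips on the car and handset.
- **Car angle:** the side camera alone put the car about 7° off. I trusted the top camera, which fitted better.
- **Torch ends:** the ring spacing first suggested the wrong end was the lens. Looking at the end faces settled it.

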